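# Measure out a three-phase set of fuses with the scoop

### The arm

A 7-joint arm with a two-finger parallel gripper is mounted at the origin on the work surface. World frame = base frame: x ahead of the robot, y to its left, z up, the work surface at z = 0. Lengths are in m, angles in rad, forces in N, time in s.
With the tool pointing down it reaches from about 0.4 to 0.875 m from the base axis. Payload 4.4 kg.
Tool frame: the origin (TCP) lies at the very end of the fingers, on their centre line; the grasp point (between the pads) lies 19 mm behind it; z points along the fingers, y is the direction in which the jaws open and shut (so a half turn about z gives the same grasp; the last joint's range is limited). The gripper opens to 85 mm and grips with 20 to 120 N. Pads are 22 mm wide; open, the fingers measure 114 mm over their backs; the gripper's body (76 mm by 85 mm) begins 54 mm behind the grasp point. The pads swing forward as they close: fully open they stand 13 mm farther back than shut.
Start: joints at [-1.256, 0.628, 0.038, 1.517, -0.027, 0.996, -0.02], TCP at [0.242, 0.603, 0.231] pointing down, gripper open.
Joint ranges: [-3.06, 3.06], [-0.37, 2.12], [-1.25, 1.32], [0.18, 2.47], [-1.1, 4.24], [0.23, 1.98], [-2.94, 2.94]. Speed limits (rad/s): [2.57, 2.57, 3.14, 3.14, 3.14, 3.14, 3.14].

### API

Orientations are given as a rotation vector (axis times angle).
In Python, from station import sensors, cams, finish_job gives the robot as it stands.
- The arm moves only by the shell command python3 -m handwheel 'ROWS'. ROWS is JSON, a list of rows, each a list of 5 numbers: the shift along the tool's x, y, z in cm, then the turn about the tool's z in degrees, then the finger opening in cm, from 0 to 8.54. In form: [[x, y, z, turn, grip], ...]. A call has 1 to 20 rows; each row shifts and turns the pose as measured when the row begins, along the tool's axes as they then stand; what a row does not reach is not made up. A row lasts 1/10 s, in which the tool goes at most 50 mm and 8.59 degrees, less where a joint would pass 70% of its speed; a pose out of reach is approached as far as the arm can. A call with a gripper value outside its range is refused whole. The fingers move at their own pace and stop on an object; the grip force is fixed at half the most. Time passes only in rows, so rows that do not move let the fingers close. It gives the time, the measured TCP pose, the force and the opening at its end, in the units of the state.
- sensors.sense(): the state, without advancing time (a new reading comes with each control period).
- cams.camera(name): name is "scene" or "top" or "wrist"; returns the picture (480x640x3 uint8, red, green, blue); there is no depth.
- cams.calibration(name): a dict with "vfov" (degrees; the focal length in pixels is half the picture's height over the tangent of half this angle, whatever the lens; pixels are square), "cx", "cy" (the principal point, pixels), "dist_coeffs" ([k1, k2, p1, p2, k3] as OpenCV has them; the pictures are not rectified), "R" (3x3) and "t" (3): a world point X has camera coordinates R X + t; the wrist camera has in their place "hand_eye" (4x4, takes a point from camera to tool coordinates, whose origin is the TCP and whose axes are the flange's). Camera axes: x right, y down, z forward; pixel columns grow to the right and rows downward; lengths in m; the calibration is good to about 2 mm. A picture is of the moment at which its call begins: read the wrist's pose just before it. calibration takes no time and is no camera call.
- finish_job(): hands the job in, once; it reports no verdict.
The state is a dict: "clock": time; "joint_positions": joint angles; "joint_velocities": joint speeds; "joint_efforts": joint torques, N m; "ee_pos": TCP position; "eef_rot": TCP orientation; "contact_force": force on the tool from outside, world axes, zero at the start; "torque": the same for the moment, N m; "width": opening from 0.0 (shut) to 1.0 (fully open).
Only numpy, scipy, OpenCV 4.12 (cv2) and the standard library are available. Lean on these libraries where they do the work, as an engineer would, in place of code of your own. Each camera call takes 0.05 s, during which the arm holds its last target.

### The job

Take the measuring scoop by its leaning handle, push it in under the strike gate along the sloping floor of the fuse bin and pick up a heaped load. Then raise the scoop, about level, until its neck bears gently against the gate's lower edge and draw it straight back out along that edge, so that the surplus fuses are struck off into the bin and one level layer of three stays in the scoop. Set the loaded scoop down flat on the plywood stand, lying lengthways in its middle and, as at the start, with its nose towards the bin's side of the bench, let go, and leave the other things on the bench alone.

Things in the scene. Friction and masses are not known exactly. Their poses are not given: they have to be found in the camera images.
- scoop: Aluminium measuring scoop, black handle, 0.14 to 0.23 kg. Origin: underside of its flat base, mid-pocket; x to the nose, z up. Base 56 mm wide, x -88 to +34 mm, 3 mm thick. Pocket: from a 30 mm high back wall (inner face x = -36) to the nose crest (x = +34, 9 mm high), no side walls: fuses overhang both sides. Holds exactly three fuses in one layer, their tops 25 mm above the underside.
- scoop_grip (a point): Where to grip the handle: scoop frame x -124, y 0, z 78 mm. The handle is a bar 20 mm wide (flat sides face +y, -y) by 22 mm, 120 mm long, rising from (x -78, z 12) and leaning back to -x, 35 degrees from vertical; this point is 80 mm up it. Held with the tool leaning like the handle, the gripper stays clear of the gate.
- scoop_neck (a point): Middle of the neck's flat top: scoop frame x -64, y 0, z 30 mm. The neck is a block 30 mm wide behind the back wall, x -40 to -88 mm, its top level with the back wall's. It is what bears on the strike edge.
- scoop_nose (a point): Middle of the scoop's thin nose tip: x +53, y 0, z 1 mm in the scoop's frame. The nose slopes up from here to the crest at x +34. Tilting the nose up 5 to 10 degrees past level while lifting, before levelling, lets the heap roll back against the back wall instead of off the nose.
- seat_back (a point): Where the centre of the back fuse of a level layer of three lies in the scoop: scoop frame x -23, y 0, z 14 mm (give or take 3 mm along x).
- seat_mid (a point): Where the centre of the mid fuse of a level layer of three lies in the scoop: scoop frame x -1, y 0, z 14 mm (give or take 3 mm along x).
- seat_front (a point): Where the centre of the front fuse of a level layer of three lies in the scoop: scoop frame x 21, y 0, z 14 mm (give or take 3 mm along x).
- bin: Fixed grey steel bin, x -146 to +98 mm, 108 mm wide. Origin on the bench; its open front (-x) faces the left of the bench, where scoop and stand are. Floor slopes down 15 degrees to +x: top surface 12 mm above the bench at x +60, rising 0.268 mm per mm to the front (66 mm at x -140). Side walls 96 mm apart inside, 130 mm high behind x -62, 66 mm high in front of it.
- bin_foot (a point): Where the floor's top surface meets the line of the back plate: bin frame x +60, y 0, z 12 mm; axes as the bin's. The plate stands square to the floor; a 10 mm gap below it lets the scoop's nose run under. The fuses lie across the bin against it, four in a row, three on top, 89 mm up the slope. Pushed home along the floor the scoop's back wall meets the heap with its origin about 50 mm up the slope from here.
- gate: Fixed rigid steel strike gate across the bin: upright plate 6 mm thick, 96 mm wide, 75 mm high, a bar on top. Origin: middle of its straight lower edge, the strike edge; axes as the bin's. At x -58 mm in the bin, edge 100 to 112 mm above the bench (56 to 68 mm above the floor below it), set differently each time. The scoop passes below it, its handle stays in front.
- fuse0_center (a point): Centre of one of seven alike cartridge fuses: white ceramic with steel ends, a round bar of 22 mm diameter with domed ends, 80 mm long along its own y axis, 50 g, slippery (friction about 0.3).
- fuse1_center (a point): Centre of one of seven alike cartridge fuses: white ceramic with steel ends, a round bar of 22 mm diameter with domed ends, 80 mm long along its own y axis, 50 g, slippery (friction about 0.3).
- fuse2_center (a point): Centre of one of seven alike cartridge fuses: white ceramic with steel ends, a round bar of 22 mm diameter with domed ends, 80 mm long along its own y axis, 50 g, slippery (friction about 0.3).
- fuse3_center (a point): Centre of one of seven alike cartridge fuses: white ceramic with steel ends, a round bar of 22 mm diameter with domed ends, 80 mm long along its own y axis, 50 g, slippery (friction about 0.3).
- fuse4_center (a point): Centre of one of seven alike cartridge fuses: white ceramic with steel ends, a round bar of 22 mm diameter with domed ends, 80 mm long along its own y axis, 50 g, slippery (friction about 0.3).
- fuse5_center (a point): Centre of one of seven alike cartridge fuses: white ceramic with steel ends, a round bar of 22 mm diameter with domed ends, 80 mm long along its own y axis, 50 g, slippery (friction about 0.3).
- fuse6_center (a point): Centre of one of seven alike cartridge fuses: white ceramic with steel ends, a round bar of 22 mm diameter with domed ends, 80 mm long along its own y axis, 50 g, slippery (friction about 0.3).
- stand_top (a point): On a fixed plain plywood stand, 170 x 100 mm, top 18 mm above the bench: the point of its top where the scoop's origin is to stand; x along its length, where the nose is to point. The wood runs from x -105 to +65 mm. Scoop and stand lie side by side left of the bin; which is nearer the robot changes.
- tape: Roll of black tape, 68 mm across, 19 mm high, a bystander.
- driver: Screwdriver, 190 mm, a bystander.
- spanner: Spanner, 170 mm, a bystander.
- insulator: Brown ribbed insulator, 60 mm across, 85 mm high, a bystander.
- meter: Hand-held meter, 85 x 170 x 38 mm, a bystander.
- plug: Blue plug, 60 mm across, 95 mm high, a bystander.
There are look-alikes about, which are no part of the job. Leave any green look-alike of the part that bears fuse6_center alone.

How it is judged:
By the outcome, as a careful person would: the job done as asked, in the order asked, and still so for the second after the job is handed in, with the robot touching nothing.
It also fails if it takes over 67 s, if anything falls off the work surface, if the arm or the gripper's body presses on something with over 40 N, if the wrist force passes 120 N, or if a joint passes its speed limit or range.

## Working session

There is one attempt and no reset: what is moved stays moved. The work goes in short steps, Python scripts to look and compute and a shell command to move; the robot and the scene stay as the last step left them, time stands still between calls to the robot, and variables do not carry over. Pictures are saved under pics/ and viewed, and the job is handed in when it is done.

```bash
mkdir -p pics; ls
python3 - <<'E'
from station import sensors,cams
import cv2,json
s=sensors.sense(); print({k:(v if not hasattr(v,'tolist') else v.tolist()) for k,v in s.items()})
for n in ("scene","top","wrist"):
    im=cams.camera(n); cv2.imwrite(f"pics/{n}0.png",im[:,:,::-1])
    print(n,cams.calibration(n))
E
```

```text
pics
{'clock': 0.0, 'joint_positions': [-1.2558039229921996, 0.6293318986487567, 0.03843622231204305, 1.5183920573857654, -0.02701268409970117, 0.9963179374948271, -0.020025147772998502], 'joint_velocities': [0.0016948094951789098, -0.00015490286262490215, 0.0011967025714679927, 0.0003234630615052466, -0.00036523171033053494, -4.3448358074279505e-05, -0.0006030001721965047], 'joint_efforts': [0.00039811854549043346, -56.340787410736084, 1.2261982262134552, -19.34493899345398, 0.010909033881034702, 0.010607991716824472, -1.0545082673729667e-06], 'ee_pos': [0.24130429862323544, 0.6028557548196204, 0.23039052647950947], 'eef_rot': [-0.5945157804003931, -3.084464400436762, 0.0029822562509493515], 'contact_force': [-0.34317407676090517, 0.4332837514117719, -0.27800650785090336], 'torque': [0.03633519398101245, -0.006453370494122925, -0.001067968298323173], 'width': 1.0017870025134923}
scene {'vfov': 57.00066209624066, 'cx': 315.8826724331936, 'cy': 239.8730165958884, 'dist_coeffs': array([-0.10001659,  0.        ,  0.        ,  0.        ,  0.        ]), 'R': array([[ 0.57258705,  0.81973
[... 355 characters left out ...]
81, -0.99916208, -0.03828947],
       [-0.9950174 ,  0.01815566, -0.09803439],
       [ 0.09864741,  0.03668123, -0.99444617]]), 't': array([0.11657829, 0.58690561, 1.08579964])}
wrist {'vfov': 66.3185099906644, 'cx': 324.3625566937685, 'cy': 239.72109279155904, 'dist_coeffs': array([0.01612582, 0.        , 0.        , 0.        , 0.        ]), 'hand_eye': array([[ 1.23547093e-04, -9.55534789e-01, -2.94878368e-01,
         7.54261409e-02],
       [ 9.99999625e-01,  3.70770560e-04, -7.82482362e-04,
        -2.38083093e-04],
       [ 8.57021336e-04, -2.94878161e-01,  9.55534476e-01,
        -1.43907245e-01],
       [ 0.00000000e+00,  0.00000000e+00,  0.00000000e+00,
         1.00000000e+00]])}
```

View pics/scene0.png

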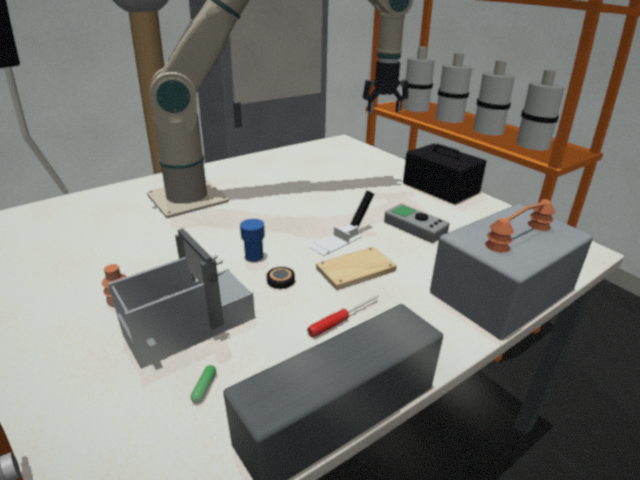

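View pics/top0.png

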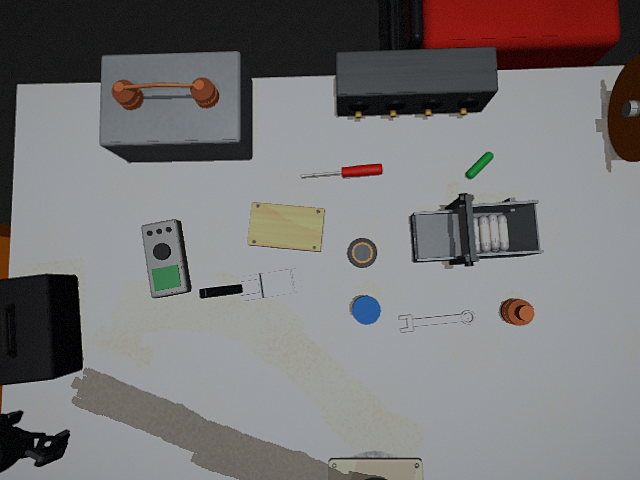

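View pics/wrist0.png

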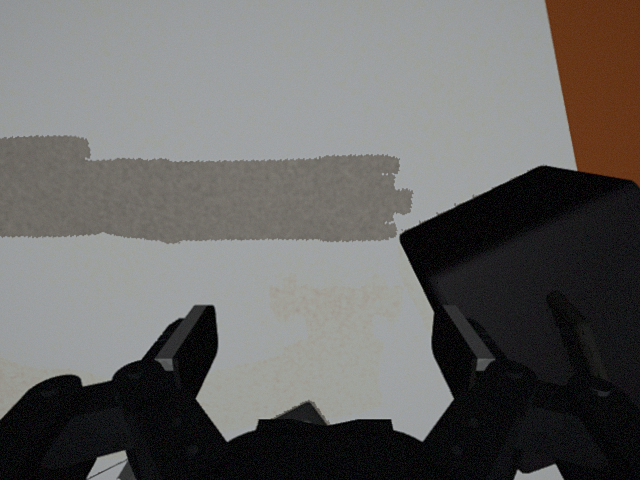

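```bash
cat > h.py <<'E'
import cv2,numpy as np
from station import sensors,cams
from scipy.spatial.transform import Rotation as Ro
def K(c):
    f=240/np.tan(np.radians(c['vfov']/2)); return np.array([[f,0,c['cx']],[0,f,c['cy']],[0,0,1.]])
def pose(name):
    c=cams.calibration(name)
    if name!='wrist': return c,np.array(c['R']),np.array(c['t'])
    s=sensors.sense(); T=np.eye(4); T[:3,:3]=Ro.from_rotvec(s['eef_rot']).as_matrix(); T[:3,3]=s['ee_pos']
    W=np.linalg.inv(T@np.array(c['hand_eye'])); return c,W[:3,:3],W[:3,3]
def ray(name,uv,P=None):
    c,R,t=P or pose(name)
    p=cv2.undistortPoints(np.array([[uv]],float),K(c),c['dist_coeffs'])[0,0]
    d=R.T@np.array([p[0],p[1],1]); return -R.T@t,d
def onz(name,uv,z,P=None):
    o,d=ray(name,uv,P); return o+d*(z-o[2])/d[2]
def proj(name,X,P=None):
    c,R,t=P or pose(name); X=np.atleast_2d(np.array(X,float))
    return cv2.projectPoints(X,cv2.Rodrigues(R)[0],t,K(c),c['dist_coeffs'])[0][:,0]
def shot(name,fn,crop=None,s=1,grid=0):
    im=cams.camera(name)[:,:,::-1].copy(); cv2.imwrite('pics/raw_'+fn,im); sv(im,fn,crop,s)
def sv(im,fn,crop=None,s=1):
    if crop: x0,y0,x1,y1=crop; im=im[y0:y1,x0:x1]
    im=cv2.resize(im,None,fx=s,fy=s,interpolation=cv2.INTER_CUBIC); cv2.imwrite('pics/'+fn,im)
E
python3 - <<'E'
import cv2
from h import sv
t=cv2.imread('pics/top0.png'); s=cv2.imread('pics/scene0.png')
sv(t,'a.png',(190,190,340,310),5)
sv(t,'b.png',(400,180,550,280),5)
sv(s,'c.png',(100,220,260,360),5)
sv(s,'d.png',(300,180,420,300),5)
E
```

```text
(no output)
```

View pics/a.png

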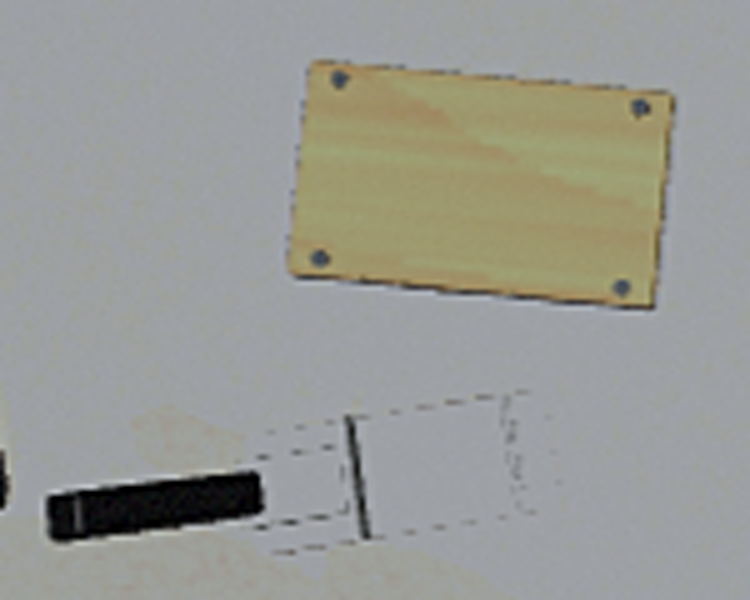

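View pics/b.png

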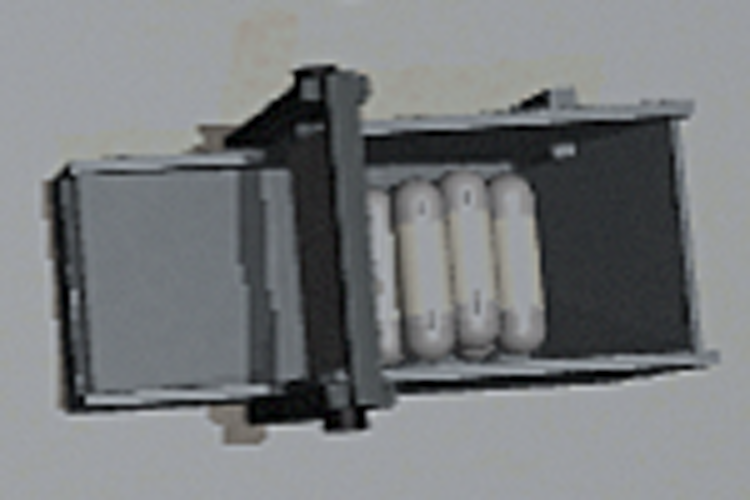

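View pics/c.png

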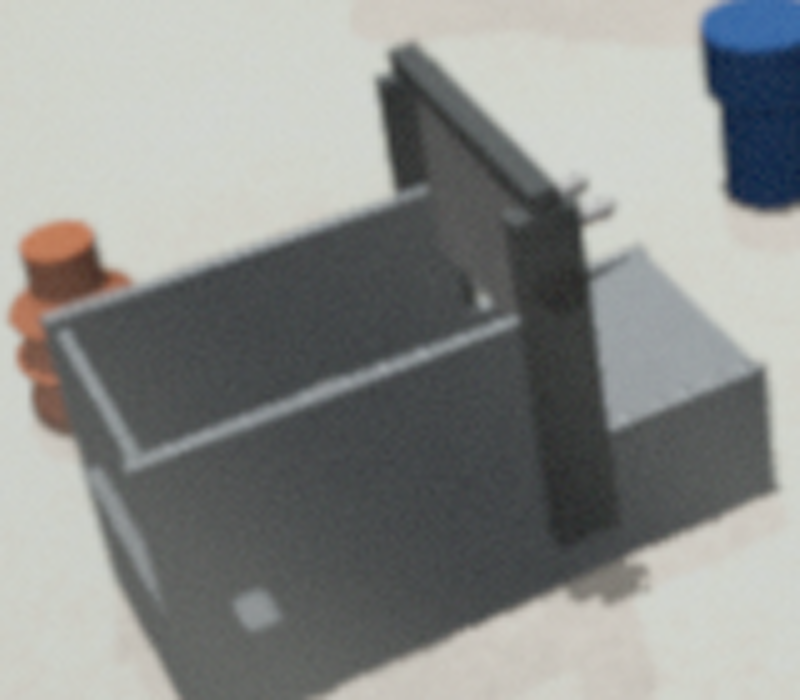

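View pics/d.png

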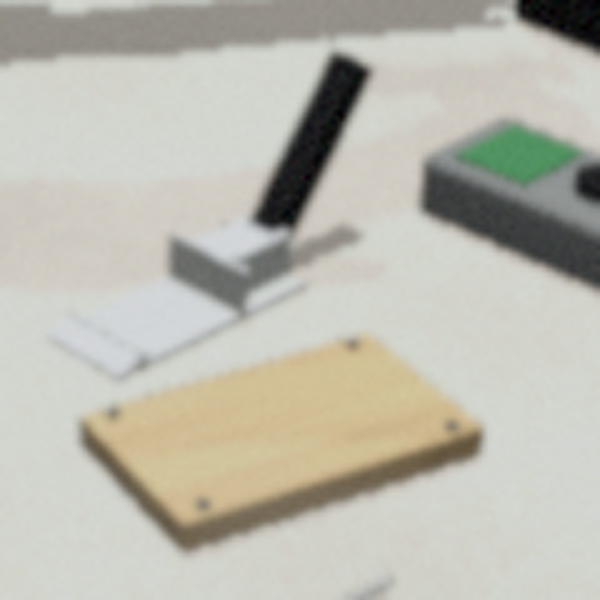

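```bash
cat > m.py <<'E'
from h import *
from scipy.optimize import least_squares
A=lambda u,v:(u/5+190,v/5+190)
B=lambda u,v:(u/5+400,v/5+180)
C=lambda u,v:(u/5+100,v/5+220)
D=lambda u,v:(u/5+300,v/5+180)
P={n:pose(n) for n in('top','scene')}
def fit(obs,x0,zfree=False,n=3):
    def tf(p,X):
        c,s=np.cos(p[2]),np.sin(p[2]); X=np.array(X,float)/1000
        return np.array([p[0]+c*X[0]-s*X[1],p[1]+s*X[0]+c*X[1],X[2]])
    def f(p): return np.concatenate([proj(cam,tf(p,X),P[cam])[0]-uv for cam,uv,X in obs])
    r=least_squares(f,x0,loss='soft_l1'); return r.x,r.fun.reshape(-1,2)
if __name__=='__main__':
    np.set_printoptions(precision=4,suppress=True)
    st=[('top',A(311,60),(-105,50,18)),('top',A(675,95),(65,50,18)),('top',A(290,275),(-105,-50,18)),('top',A(655,307),(65,-50,18)),
     ('scene',D(80,425),(65,-50,18)),('scene',D(187,525),(65,50,18)),('scene',D(370,333),(-105,-50,18)),('scene',D(482,430),(-105,50,18))]
    r,e=fit(st,[.55,.2,-1.57]);print('stand',r,np.degrees(r[2]));print(e)
    hx,hz=-78-120*.5736,12+120*.8192
    sc=[('top',A(345,415),(-36,28,30)),('top',A(362,540),(-36,-28,30)),('top',A(49,517),(hx-9,0,hz-6)),
     ('scene',D(170,237),(-36,-28,30)),('scene',D(245,270),(-36,28,30)),('scene',D(50,340),(53,-28,1)),('scene',D(118,378),(53,28,1)),
     ('scene',D(305,287),(-88,28,3)),('scene',D(351,63),(hx,0,hz))]
    r,e=fit(sc,[.45,.25,-1.57]);print('scoop',r,np.degrees(r[2]));print(e)
    bn=[('top',B(62,178),(-146,54,66)),('top',B(65,405),(-146,-54,66)),('top',B(690,105),(98,54,130)),('top',B(712,357),(98,-54,130)),
      ('scene',C(765,370),(-146,54,66)),('scene',C(638,248),(-146,-54,66)),('scene',C(775,490),(-146,54,0)),('scene',C(130,467),(98,54,130)),('scene',C(47,322),(98,-54,130))]
    r,e=fit(bn,[.5,-.2,-1.57]);print('bin',r,np.degrees(r[2]));print(e)
E
python3 m.py
```

```text
stand [ 0.616   0.1692 -1.6772] -96.09415628969194
[[-0.2066 -0.612 ]
 [-0.0612 -1.3887]
 [-0.5685 -0.8201]
 [-0.0476 -0.6604]
 [-1.2073 -2.4105]
 [-1.1666 -0.5898]
 [-1.3023 -0.9926]
 [ 0.2171 -1.2836]]
scoop [ 0.49    0.2106 -1.4266] -81.73697077226481
[[ 0.0224 -0.8715]
 [ 0.2181 -1.2366]
 [-0.633  -0.0305]
 [-0.6035 -0.8987]
 [-0.5022  0.1677]
 [-0.9332 -0.8785]
 [ 0.3381  0.0871]
 [ 0.0205 -0.97  ]
 [ 0.0396 -1.1987]]
bin [ 0.5907 -0.2426 -1.5259] -87.42479198691667
[[ 0.4085 -3.9018]
 [ 3.6932 -0.0331]
 [-0.1279 -1.8194]
 [ 1.0175  0.6098]
 [ 0.8711 -2.1399]
 [ 0.8209 -2.1662]
 [ 0.8085 -0.8501]
 [-0.0749 -0.1899]
 [-1.2934 -2.1503]]
```

Run:
```python
import cv2
from h import sv
t=cv2.imread('pics/top0.png'); s=cv2.imread('pics/scene0.png')
sv(t,'b2.png',(405,190,485,270),9)
sv(s,'c2.png',(170,225,260,335),7)
```

```text
(no output)
```

View pics/b2.png

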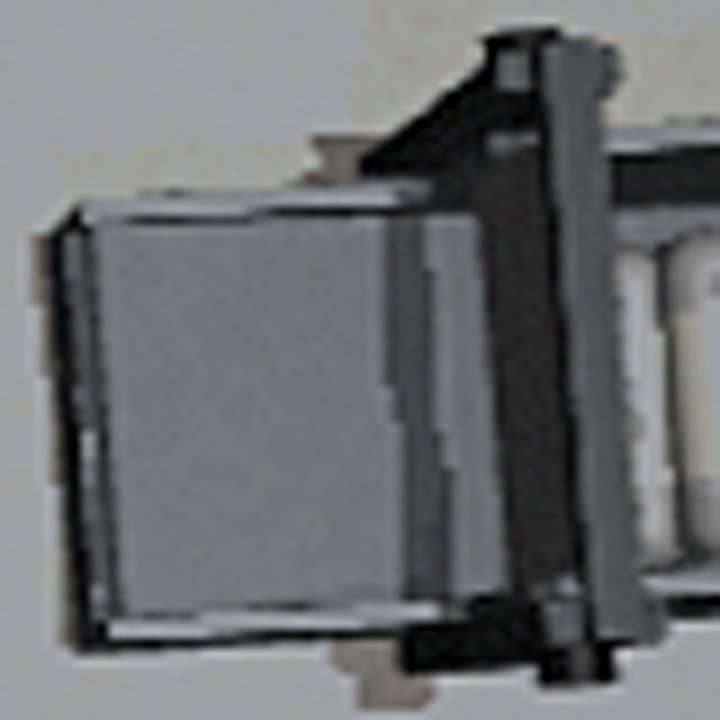

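View pics/c2.png

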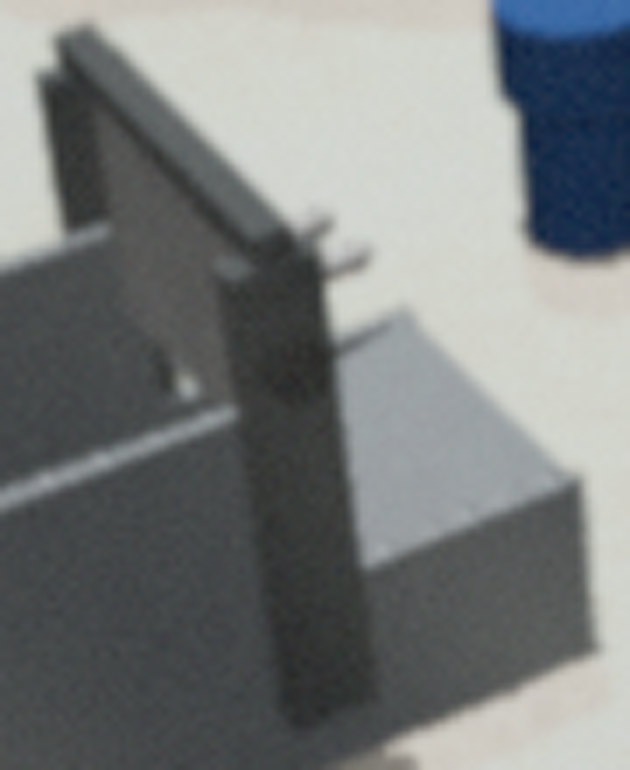

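```bash
cat > m2.py <<'E'
from m import *
np.set_printoptions(precision=4,suppress=True)
B2=lambda u,v:(u/9+405,v/9+190); C2=lambda u,v:(u/7+170,v/7+225)
bn=[('top',B2(82,200),(-146,54,66)),('top',B2(105,638),(-146,-54,66)),('top',B2(50,230),(-146,54,0)),('top',B2(75,650),(-146,-54,0)),
 ('top',B(692,103),(98,54,130)),('top',B(717,358),(98,-54,130)),
 ('scene',C2(578,478),(-146,54,66)),('scene',C2(405,312),(-146,-54,66)),('scene',C2(597,650),(-146,54,0)),('scene',C(130,467),(98,54,130)),('scene',C(47,322),(98,-54,130))]
r,e=fit(bn,[.5,-.2,-1.57]);print('bin',r,np.degrees(r[2]));print(e)
c,s=np.cos(r[2]),np.sin(r[2]);ex=np.array([c,s,0]);
o=np.array([r[0],r[1],0])
def plane(cam,uv,xb):
    a,d=ray(cam,uv,P[cam]); X=a+d*((xb-(a-o)@ex)/(d@ex)); return (X-o)@ex*1000,(X-o)@np.array([-s,c,0])*1000,X[2]*1000
for uv in[(478,210),(508,595),(490,400)]: print('edge',plane('top',B2(*uv),-.061))
for uv in[(255,250),(60,40),(90,25),(290,232),(225,280),(285,720),(380,705)]: print('scene bar',plane('scene',C2(*uv),-.061))
for uv in[(548,40),(595,640),(610,45),(655,640)]: print('bar at z187', [round(float(v),4) for v in ((lambda X:((X-o)@ex*1000,(X-o)@np.array([-s,c,0])*1000))(onz('top',B2(*uv),.187,P['top'])))])
E
python3 m2.py
```

```text
bin [ 0.5911 -0.244  -1.5277] -87.53020097761758
[[-0.6321 -0.8336]
 [ 0.6115 -0.2292]
 [-1.2466  0.1129]
 [-0.4835 -0.0954]
 [ 0.2182 -1.5353]
 [ 0.6715  0.3017]
 [ 0.8011 -1.0118]
 [ 0.1552 -1.8158]
 [ 0.0462 -0.2784]
 [-0.9337  0.1897]
 [-1.979  -1.8721]]
edge (np.float64(-61.00000000000004), np.float64(37.70568299625779), np.float64(110.30069845413637))
edge (np.float64(-61.00000000000003), np.float64(-51.684787378186115), np.float64(107.30793995126176))
edge (np.float64(-60.999999999999964), np.float64(-6.270809484949887), np.float64(106.25009183802581))
scene bar (np.float64(-61.00000000000003), np.float64(44.30797988479429), np.float64(169.17147994596482))
scene bar (np.float64(-61.00000000000006), np.float64(-83.81722465914424), np.float64(172.92506019464864))
scene bar (np.float64(-61.00000000000002), np.float64(-55.87289792239706), np.float64(190.39021330427332))
scene bar (np.float64(-61.00000000000006), np.float64(69.24414183739822), np.float64(187.7469371722167))
scene bar (np.float64(-61.000000000000036), np.float64(19.950977704389718), np.float64(146.69173635807297))
scene bar (np.float64(-61.00000000000006), np.float64(16.083566071083713), np.float64(-11.261742637775129))
scene bar (np.float64(-61.00000000000004), np.float64(88.36484649995387), np.float64(46.54871428823881))
bar at z187 [-61.911, 63.4234]
bar at z187 [-63.1404, -65.9588]
bar at z187 [-48.8744, 61.4723]
bar at z187 [-50.6056, -66.6983]
```

```bash
python3 -m handwheel '[[3.1,-3.1,0,0,8.5],[3.1,-3.1,0,0,8.5],[3.1,-3.1,0,0,8.5],[3.1,-3.1,0,0,8.5],[3.1,-3.1,0,0,8.5],[3.1,-3.1,0,0,8.5],[-1.8,-4.6,0,0,8.5],[-1.8,-4.6,0,0,8.5],[-1.8,-4.6,0,0,8.5]]'; python3 -c "
from h import *
s=sensors.sense();print(np.round(s['joint_positions'],3));print(Ro.from_rotvec(s['eef_rot']).as_matrix().round(3))"
```

```text
clock: 1.05
ee_pos: [-0.0107, 0.35, 0.2267]
eef_rot: [-0.594, -3.085, -0.004]
contact_force: [-0.0, -0.2, 0.4]
width: 0.995
[-1.7    0.214  0.021  2.285 -0.006  0.64  -0.483]
[[-0.929  0.371  0.   ]
 [ 0.371  0.929  0.003]
 [ 0.001  0.003 -1.   ]]
```

```bash
python3 -m handwheel '[[-1.8,-4.6,0,0,8.5],[-1.8,-4.6,0,0,8.5],[-1.8,-4.6,0,0,8.5],[-1.8,-4.6,0,0,8.5],[-1.8,-4.6,0,0,8.5]]'; python3 -c "
from h import *
s=sensors.sense();print(np.round(s['joint_positions'],3));print(Ro.from_rotvec(s['eef_rot']).as_matrix().round(3))"
```

```text
clock: 1.55
ee_pos: [-0.0142, 0.2496, 0.236]
eef_rot: [-0.584, -3.061, 0.029]
contact_force: [1.0, 0.8, -0.2]
width: 0.997
[-0.99   0.079 -0.75   2.448  0.039  0.645 -0.576]
[[-0.929  0.368 -0.029]
 [ 0.368  0.93  -0.013]
 [ 0.022 -0.023 -1.   ]]
```

```bash
for i in 1; do python3 -m handwheel '[[-1.8,-4.6,0,0,8.5],[-1.8,-4.6,0,0,8.5],[-1.8,-4.6,0,0,8.5],[-1.8,-4.6,0,0,8.5],[-1.8,-4.6,0,0,8.5],[-1.8,-4.6,0,0,8.5]]'; done; python3 -c "
from h import *
s=sensors.sense();print(np.round(s['joint_positions'],3));print(Ro.from_rotvec(s['eef_rot']).as_matrix().round(3))"
```

```text
clock: 2.15
ee_pos: [0.0039, 0.1378, 0.3028]
eef_rot: [-0.619, -3.067, 0.054]
contact_force: [0.3, 0.1, -0.4]
width: 0.994
[-0.606 -0.372 -0.633  2.467 -0.261  1.032  0.112]
[[-0.922  0.387 -0.019]
 [ 0.388  0.921 -0.032]
 [ 0.005 -0.036 -0.999]]
```

```bash
cat > st.py <<'E'
from h import *
s=sensors.sense();R=Ro.from_rotvec(s['eef_rot']).as_matrix()
print('q',np.round(s['joint_positions'],3));print(R.round(3))
print('p',np.round(s['ee_pos'],4),'F',np.round(s['contact_force'],1),'w',round(s['width'],3),'t',round(s['clock'],2))
z=R[:,2];print('tilt toward -y(deg)',np.degrees(np.arctan2(-z[1],-z[2])).round(2),'toward +x',np.degrees(np.arctan2(z[0],-z[2])).round(2))
E
python3 -m handwheel '[[-4.3,1.4,-1.5,0,8.5],[-4.3,1.4,-1.5,0,8.5],[-4.3,1.4,-1.5,0,8.5],[-4.3,1.4,-1.5,0,8.5],[-4.3,1.4,-1.5,0,8.5],[-4.3,1.4,-1.5,0,8.5],[-4.3,1.4,-1.5,0,8.5],[-4.3,1.4,-1.5,0,8.5],[-4.3,1.4,-1.5,0,8.5],[-4.3,1.4,-1.5,0,8.5]]'; python3 st.py;  python3 -m handwheel '[[0.9,-4.7,-1,0,8.5],[0.9,-4.7,-1,0,8.5],[0.9,-4.7,-1,0,8.5],[0.9,-4.7,-1,0,8.5],[0.9,-4.7,-1,0,8.5],[0.9,-4.7,-1,0,8.5],[0.9,-4.7,-1,0,8.5],[0.9,-4.7,-1,0,8.5],[0.9,-4.7,-1,0,8.5],[0.9,-4.7,-1,0,8.5],[0.9,-4.7,-1,0,8.5],[0.9,-4.7,-1,0,8.5],[0.9,-4.7,-1,0,8.5],[0.9,-4.7,-1,0,8.5]]'; python3 st.py
```

```text
clock: 3.15
ee_pos: [0.4675, 0.1084, 0.4518]
eef_rot: [-0.584, -3.08, 0.054]
contact_force: [-0.3, 1.0, 0.8]
width: 0.996
q [-0.356  0.203  0.064  1.586  0.015  1.375  0.899]
[[-0.931  0.366 -0.013]
 [ 0.366  0.93  -0.032]
 [-0.    -0.035 -0.999]]
p [0.4675 0.1084 0.4518] F [-0.3  1.   0.8] w 0.996 t 3.15
tilt toward -y(deg) 1.86 toward +x -0.73
clock: 4.55
ee_pos: [0.1147, -0.4598, 0.6157]
eef_rot: [-0.56, -3.075, 0.065]
contact_force: [1.8, -0.1, 1.0]
width: 0.991
q [ 0.57   0.215  0.93   1.227 -0.148  1.746  2.667]
[[-0.936  0.352 -0.022]
 [ 0.353  0.935 -0.038]
 [ 0.007 -0.044 -0.999]]
p [ 0.1147 -0.4598  0.6157] F [ 1.8 -0.1  1. ] w 0.991 t 4.55
tilt toward -y(deg) 2.2 toward +x -1.28
```

```bash
python3 -m handwheel '[[0,0,-4,8.5,8.5],[0,0,-4,8.5,8.5],[0,0,-4,8.5,8.5],[0,0,-4,8.5,8.5],[0,0,-4,8.5,8.5],[0,0,-4,8.5,8.5],[0,0,-4,8.5,8.5]]';python3 st.py
```

```text
clock: 5.25
ee_pos: [0.1064, -0.4341, 0.7523]
eef_rot: [1.887, 2.376, -0.197]
contact_force: [-0.6, 0.2, -0.4]
width: 0.994
q [ 0.752  0.138  0.641  0.888 -0.055  1.981  1.585]
[[-0.227  0.974 -0.001]
 [ 0.961  0.224 -0.164]
 [-0.159 -0.038 -0.987]]
p [ 0.1064 -0.4341  0.7523] F [-0.6  0.2 -0.4] w 0.994 t 5.25
tilt toward -y(deg) 9.42 toward +x -0.08
```

```bash
python3 -m handwheel '[[0,0,-5,0,8.5],[0,0,-5,0,8.5],[0,0,-5,0,8.5],[0,0,-5,0,8.5],[0,0,-5,0,8.5],[0,0,-5,0,8.5]]';python3 st.py
```

```text
clock: 5.85
ee_pos: [0.0948, -0.3917, 0.8148]
eef_rot: [1.803, 2.266, -0.32]
contact_force: [0.9, -1.5, 1.1]
width: 0.999
q [6.730e-01 1.000e-03 5.340e-01 8.500e-01 7.700e-02 1.981e+00 1.475e+00]
[[-0.218  0.975  0.041]
 [ 0.925  0.22  -0.309]
 [-0.31  -0.029 -0.95 ]]
p [ 0.0948 -0.3917  0.8148] F [ 0.9 -1.5  1.1] w 0.999 t 5.85
tilt toward -y(deg) 17.99 toward +x 2.49
```

```bash
python3 -m handwheel '[[1,0,-4.8,0,8.5],[1,0,-4.8,0,8.5],[1,0,-4.8,0,8.5],[1,0,-4.8,0,8.5],[1,0,-4.8,0,8.5],[1,0,-4.8,0,8.5],[1,0,-4.8,0,8.5],[1,0,-4.8,0,8.5]]';python3 st.py
```

```text
clock: 6.65
ee_pos: [0.0549, -0.308, 0.8585]
eef_rot: [1.75, 2.157, -0.393]
contact_force: [0.1, 0.4, 0.8]
width: 0.998
q [ 1.664 -0.158 -0.235  0.876 -0.064  1.981  1.593]
[[-0.187  0.979  0.084]
 [ 0.886  0.205 -0.415]
 [-0.424 -0.004 -0.906]]
p [ 0.0549 -0.308   0.8585] F [0.1 0.4 0.8] w 0.998 t 6.65
tilt toward -y(deg) 24.63 toward +x 5.27
```

```bash
python3 -m handwheel '[[-2,0,-4.5,0,8.5],[-2,0,-4.5,0,8.5],[-2,0,-4.5,0,8.5],[-2,0,-4.5,0,8.5],[-2,0,-4.5,0,8.5],[-2,0,-4.5,0,8.5]]';python3 st.py
```

```text
clock: 7.25
ee_pos: [0.0557, -0.3017, 0.9539]
eef_rot: [1.619, 1.987, -0.58]
contact_force: [0.3, 0.1, 0.8]
width: 0.992
q [ 1.681 -0.161 -0.229  0.64  -0.08   1.981  1.587]
[[-0.161  0.98   0.117]
 [ 0.763  0.199 -0.615]
 [-0.626 -0.01  -0.78 ]]
p [ 0.0557 -0.3017  0.9539] F [0.3 0.1 0.8] w 0.992 t 7.25
tilt toward -y(deg) 38.25 toward +x 8.52
```

```bash
cat > to.py <<'E'
import sys
from h import *
s=sensors.sense();R=Ro.from_rotvec(s['eef_rot']).as_matrix()
d=np.array(eval(sys.argv[1]))-s['ee_pos']; print('tool cm',(R.T@d*100).round(2),'len',np.linalg.norm(d).round(3))
E
python3 to.py '[.36,.0,.6]'
```

```text
tool cm [40.29 36.16 12.61] len 0.556
```

```bash
python3 -m handwheel '[[3.4,3,1,0.5,8.5],[3.4,3,1,0.5,8.5],[3.4,3,1,0.5,8.5],[3.4,3,1,0.5,8.5],[3.4,3,1,0.5,8.5],[3.4,3,1,0.5,8.5],[3.4,3,1,0,8.5],[3.4,3,1,0,8.5],[3.4,3,1,0,8.5],[3.4,3,1,0,8.5],[3.4,3,1,0,8.5],[3.4,3,1,0,8.5]]';python3 st.py; python3 to.py '[.46,.38,.24]'
```

```text
clock: 8.45
ee_pos: [0.3275, -0.0357, 0.6576]
eef_rot: [1.676, 1.948, -0.545]
contact_force: [2.1, 0.5, -0.4]
width: 0.994
q [ 1.004 -0.26  -1.183  1.527  0.423  1.687  0.037]
[[-0.109  0.987  0.117]
 [ 0.783  0.158 -0.602]
 [-0.613  0.026 -0.79 ]]
p [ 0.3275 -0.0357  0.6576] F [ 2.1  0.5 -0.4] w 0.994 t 8.45
tilt toward -y(deg) 37.32 toward +x 8.44
tool cm [56.68 18.55  9.51] len 0.604
```

```bash
python3 -m handwheel '[[4.4,1.4,0.7,0,8.5],[4.4,1.4,0.7,0,8.5],[4.4,1.4,0.7,0,8.5],[4.4,1.4,0.7,0,8.5],[4.4,1.4,0.7,0,8.5],[4.4,1.4,0.7,0,8.5],[4.4,1.4,0.7,0,8.5]]';python3 st.py; python3 to.py '[.46,.38,.24]'
```

```text
clock: 9.15
ee_pos: [0.2814, 0.0776, 0.482]
eef_rot: [1.709, 1.991, -0.333]
contact_force: [0.5, -0.6, -0.0]
width: 0.994
q [ 0.81  -0.375 -1.247  1.929  0.207  1.349 -0.308]
[[-0.095  0.974  0.205]
 [ 0.854  0.185 -0.486]
 [-0.512  0.129 -0.849]]
p [0.2814 0.0776 0.482 ] F [ 0.5 -0.6 -0. ] w 0.994 t 9.15
tilt toward -y(deg) 29.78 toward +x 13.6
tool cm [36.52 19.87  9.52] len 0.427
```

```bash
cat > kin.py <<'E'
import numpy as np, itertools
from scipy.optimize import least_squares
from scipy.spatial.transform import Rotation as Ro
data=[([-1.2558,0.62933,0.03844,1.51839,-0.02701,0.99632,-0.02003],[0.2413,0.6029,0.2304],[-0.5945,-3.0845,0.003]),
([-1.7,0.214,0.021,2.285,-0.006,0.64,-0.483],[-0.0107,0.35,0.2267],[-0.594,-3.085,-0.004]),
([-0.99,0.079,-0.75,2.448,0.039,0.645,-0.576],[-0.0142,0.2496,0.236],[-0.584,-3.061,0.029]),
([-0.606,-0.372,-0.633,2.467,-0.261,1.032,0.112],[0.0039,0.1378,0.3028],[-0.619,-3.067,0.054]),
([-0.356,0.203,0.064,1.586,0.015,1.375,0.899],[0.4675,0.1084,0.4518],[-0.584,-3.08,0.054]),
([0.57,0.215,0.93,1.227,-0.148,1.746,2.667],[0.1147,-0.4598,0.6157],[-0.56,-3.075,0.065]),
([0.752,0.138,0.641,0.888,-0.055,1.981,1.585],[0.1064,-0.4341,0.7523],[1.887,2.376,-0.197]),
([1.664,-0.158,-0.235,0.876,-0.064,1.981,1.593],[0.0549,-0.308,0.8585],[1.75,2.157,-0.393]),
([1.004,-0.26,-1.183,1.527,0.423,1.687,0.037],[0.3275,-0.0357,0.6576],[1.676,1.948,-0.545]),
([0.81,-0.375,-1.247,1.929,0.207,1.349,-0.308],[0.2814,0.0776,0.482],[1.709,1.991,-0.333])]
SG=None;LEN=None
def Rz(a):c,s=np.cos(a),np.sin(a);return np.array([[c,-s,0],[s,c,0],[0,0,1.]])
def Ry(a):c,s=np.cos(a),np.sin(a);return np.array([[c,0,s],[0,1,0],[-s,0,c]])
def fk(q,L,sg,off):
    R=np.eye(3);p=np.array([0,0,L[0]]);
    R=R@Rz(sg[0]*q[0]+off[0]);R=R@Ry(q[1]);R=R@Rz(sg[1]*q[2]);p=p+R@[L[4],0,L[1]]
    R=R@Ry(q[3]);R=R@Rz(sg[2]*q[4]);p=p+R@[L[5],0,L[2]]
    R=R@Ry(q[5]);R=R@Rz(sg[3]*q[6]+off[1]);p=p+R@[0,0,L[3]]
    return p,R
if __name__=='__main__':
    best=None
    for sg in itertools.product([1,-1],repeat=4):
      for o0 in (0,np.pi):
       for o1 in (0,np.pi/2,np.pi,-np.pi/2):
        def f(v):
            out=[]
            for q,p,r in data:
                P,R=fk(q,v[:6],sg,[o0+v[6],o1+v[7]]); out+=list(P-p)+list(.3*Ro.from_matrix(R.T@Ro.from_rotvec(r).as_matrix()).as_rotvec())
            return np.array(out)
        r=least_squares(f,[.3,.42,.36,.25,0,0,0,0],max_nfev=40)
        if best is None or r.cost<best[0]: best=(r.cost,sg,o0,o1,r.x,np.abs(r.fun).max())
    print(best)
E
python3 kin.py
```

```text
(np.float64(0.0006143792361820863), (-1, -1, -1, -1), 0, -1.5707963267948966, array([ 3.36563482e-01,  5.67613099e-01,  3.83180527e-01,  3.55595366e-01,
       -3.58018415e-03,  1.70921496e-03, -5.80389165e-02, -3.19663444e+00]), np.float64(0.01668243079996934))
```

```bash
cat > kin2.py <<'E'
from kin import *
def fk2(q,v):
    R=Rz(-q[0]+v[6]);p=R@[v[8],v[9],v[0]]
    R=R@Ry(q[1]);p=p+R@[0,v[10],0];R=R@Rz(-q[2]);p=p+R@[v[4],v[11],v[1]]
    R=R@Ry(q[3]);R=R@Rz(-q[4]);p=p+R@[v[5],v[12],v[2]]
    R=R@Ry(q[5]);R=R@Rz(-q[6]+v[7]);p=p+R@[v[13],v[14],v[3]]
    return p,R
def f(v):
    out=[]
    for q,p,r in data:
        P,R=fk2(q,v); out+=list(P-p)+list(.3*Ro.from_matrix(R.T@Ro.from_rotvec(r).as_matrix()).as_rotvec())
    return np.array(out)
r=least_squares(f,[.33,.56,.38,.35,0,0,-.05,1.5]+[0]*7)
if __name__=='__main__': print(r.cost,np.abs(r.fun).max(),r.x.round(4)); print(f(r.x).reshape(-1,6).round(3))
V=r.x
E
python3 kin2.py
```

```text
5.215570726910055e-07 0.00033091168985992236 [ 3.3610e-01  5.5930e-01  3.8210e-01  3.5010e-01  0.0000e+00 -2.0000e-04
  2.0000e-04  1.5712e+00  1.0000e-04 -7.5843e+00  7.5728e+00 -1.6400e-02
 -2.0000e-04 -1.0000e-04 -1.0000e-04]
[[-0.  0. -0.  0. -0. -0.]
 [-0. -0.  0.  0. -0.  0.]
 [ 0. -0. -0. -0. -0. -0.]
 [ 0.  0.  0. -0. -0.  0.]
 [-0. -0. -0. -0. -0. -0.]
 [-0. -0. -0. -0. -0. -0.]
 [ 0.  0. -0.  0. -0.  0.]
 [ 0.  0.  0.  0.  0.  0.]
 [-0. -0. -0. -0.  0.  0.]
 [ 0.  0.  0.  0.  0. -0.]]
```

```bash
cat > ik.py <<'E'
from kin2 import *
lo=np.array([-3.06,-.37,-1.25,.18,-1.1,.23,-2.94]);hi=np.array([3.06,2.12,1.32,2.47,4.24,1.98,2.94])
def Rt(yaw,T):
    a=np.radians(yaw);x=np.array([np.cos(a),np.sin(a),0]);T=np.radians(T)
    z=x*np.sin(T)-np.array([0,0,1])*np.cos(T); y=np.array([-np.sin(a),np.cos(a),0]); return np.stack([np.cross(y,z),y,z],1)
def ik(p,R,q0,w=1e-3):
    def g(q):
        P,Rq=fk2(q,V); return np.concatenate([(P-p)*10,3*Ro.from_matrix(Rq.T@R).as_rotvec(),w*(q-q0)])
    r=least_squares(g,np.clip(q0,lo+1e-3,hi-1e-3),bounds=(lo,hi)); P,Rq=fk2(r.x,V)
    return r.x,np.linalg.norm(P-p),np.degrees(np.linalg.norm(Ro.from_matrix(Rq.T@R).as_rotvec()))
def many(p,R,n=40,seed=0):
    rng=np.random.default_rng(seed);S=[]
    for i in range(n):
        q,e,a=ik(p,R,rng.uniform(lo,hi),1e-6)
        if e<1e-3 and a<.3: S.append((np.min(np.minimum(q-lo,hi-q)[1:]),q))
    return sorted(S,key=lambda s:-s[0])
if __name__=='__main__':
    np.set_printoptions(precision=2,suppress=True)
    ZZ=np.array([0,0,1.])
    for T in (38,30,20):
        R=Rt(-81.7,T); g=np.array([.472,.333,.078])+R[:,2]*.019
        for nm,d in(('grasp',0),('pre',.1)):
            print(T,nm,[ (round(m,2),q) for m,q in many(g-R[:,2]*d,R)[:3]])
    ex=np.array([np.cos(np.radians(-87.5)),np.sin(np.radians(-87.5)),0]); ob=np.array([.591,-.244,0])
    for T in (23,10,0):
        R=Rt(-87.5,T)
        for nm,(x,z) in dict(home=(-.088,.132),lev=(-.12,.155),out=(-.28,.16),fr=(-.30,.2)).items():
            p=ob+ex*x+ZZ*z+R[:,2]*.019
            print(T,nm,[ (round(m,2),q) for m,q in many(p,R)[:2]])
E
python3 ik.py
```

```text
38 grasp [(np.float64(0.87), array([-1.06,  1.  ,  0.25,  1.52,  0.3 ,  1.11, -0.92])), (np.float64(0.86), array([-1.03,  1.  ,  0.2 ,  1.52,  0.34,  1.12, -0.96])), (np.float64(0.86), array([-1.12,  1.02,  0.38,  1.53,  0.19,  1.09, -0.83]))]
38 pre [(np.float64(0.69), array([-1.28,  1.02,  0.62,  1.37, -0.01,  1.29, -0.65])), (np.float64(0.69), array([-1.27,  1.01,  0.6 ,  1.37,  0.  ,  1.29, -0.66])), (np.float64(0.69), array([-1.26,  1.01,  0.59,  1.37,  0.01,  1.29, -0.67]))]
30 grasp [(np.float64(0.87), array([-0.77,  0.93, -0.18,  1.59,  0.58,  1.1 , -1.16])), (np.float64(0.82), array([-0.7 ,  0.94, -0.31,  1.59,  0.67,  1.16, -1.23])), (np.float64(0.82), array([-0.87,  0.92, -0.02,  1.6 ,  0.46,  1.05, -1.06]))]
30 pre [(np.float64(0.8), array([-1.12,  0.88,  0.36,  1.47,  0.13,  1.18, -0.76])), (np.float64(0.8), array([-1.12,  0.87,  0.35,  1.47,  0.14,  1.18, -0.77])), (np.float64(0.79), array([-1.21,  0.91,  0.53,  1.47,  0.  ,  1.17, -0.65]))]
20 grasp [(np.float64(0.79), array([-0.56,  0.89, -0.45,  1.68,  0.72,  1.02, -1.25])), (np.float64(0.78), array([-0.57,  0.89, -0
[... 1615 characters left out ...]
.03,  0.63, -0.43,  1.75,  0.53,  0.93, -0.63]))]
0 home [(np.float64(0.56), array([ 0.62,  0.81, -0.69,  1.73,  0.66,  0.85, -0.32])), (np.float64(0.56), array([ 0.62,  0.81, -0.69,  1.73,  0.66,  0.85, -0.33]))]
0 lev [(np.float64(0.6), array([ 0.52,  0.73, -0.59,  1.74,  0.53,  0.83, -0.27])), (np.float64(0.59), array([ 0.52,  0.73, -0.58,  1.74,  0.53,  0.82, -0.27]))]
0 out [(np.float64(0.56), array([ 0.23,  0.69, -0.54,  1.79,  0.48,  0.79, -0.51])), (np.float64(0.54), array([ 0.2 ,  0.68, -0.49,  1.8 ,  0.44,  0.77, -0.47]))]
0 fr [(np.float64(0.65), array([ 0.23,  0.65, -0.59,  1.76,  0.46,  0.88, -0.53])), (np.float64(0.62), array([ 0.16,  0.63, -0.48,  1.76,  0.37,  0.85, -0.45]))]
```

```bash
cat > emu.py <<'E'
from ik import *
vmax=np.array([2.57,2.57,3.14,3.14,3.14,3.14,3.14])*.7*.1
def row(q,r,w=.3,reg=1e-2):
    p,R=fk2(q,V); d=np.array(r[:3])/100; n=np.linalg.norm(d)
    if n>.05:d*=.05/n
    pt=p+R@d; Rt_=R@Rz(np.radians(np.clip(r[3],-8.59,8.59)))
    l=np.maximum(lo,q-.6);h=np.minimum(hi,q+.6)
    def g(x):
        P,Rq=fk2(x,V); return np.concatenate([P-pt,w*Ro.from_matrix(Rq.T@Rt_).as_rotvec(),reg*(x-q)])
    x=least_squares(g,np.clip(q,l+1e-4,h-1e-4),bounds=(l-1e-3,h+1e-3)).x
    s=max(1,np.max(np.abs(x-q)/vmax)); return q+(x-q)/s
def run(q,rows,**k):
    for r in rows:q=row(np.array(q),r,**k)
    p,R=fk2(q,V);z=R[:,2]
    return q,p,np.degrees(np.arctan2(z[0],-z[2])),np.degrees(np.arctan2(-z[1],-z[2]))
if __name__=='__main__':
    np.set_printoptions(precision=3,suppress=True)
    for w in(.1,.3,1):
      for reg in (1e-3,1e-2,3e-2):
        a=run(data[6][0],[[0,0,-5,0]]*6,w=w,reg=reg);b=run([.673,.001,.534,.85,.077,1.981,1.475],[[1,0,-4.8,0]]*8,w=w,reg=reg); c=run(data[7][0],[[-2,0,-4.5,0]]*6,w=w,reg=reg)
        print(w,reg,a[0],a[1],a[2:],'|',b[2:],'|',c[2:])
    print('true 2.49 17.99 | 5.27 24.63 | 8.52 38.25')
E
python3 emu.py
```

```text
0.1 0.001 [0.69  0.007 0.489 0.684 0.104 1.981 1.487] [ 0.102 -0.401  0.879] (np.float64(5.203755793007156), np.float64(27.03718295389072)) | (np.float64(12.247616788657375), np.float64(43.08307767572742)) | (np.float64(21.670927435517548), np.float64(63.988737421406505))
0.1 0.01 [ 0.989 -0.129  0.033  0.499  0.201  1.981  1.438] [ 0.081 -0.314  1.003] (np.float64(16.651722389539042), np.float64(44.49019143423393)) | (np.float64(25.55883468478947), np.float64(56.43346147074301)) | (np.float64(21.12557054381196), np.float64(63.98786504182164))
0.1 0.03 [ 0.681 -0.148  0.311  0.498  0.175  1.981  1.43 ] [ 0.074 -0.318  1.003] (np.float64(22.011109150300413), np.float64(43.49815802239513)) | (np.float64(31.348456683651772), np.float64(56.45289090620321)) | (np.float64(18.97305979885963), np.float64(63.872878067437036))
0.3 0.001 [ 0.36  -0.     0.818  0.753  0.105  1.981  1.479] [ 0.102 -0.398  0.854] (np.float64(3.896992259478318), np.float64(23.584429572207565)) | (np.float64(9.061945476045658), np.float64(35.24099078861982)) | (np.float64(13.763966178221652), np.float64(51.406318454
[... 735 characters left out ...]
71180258), np.float64(21.331562088238506)) | (np.float64(6.68073661723122), np.float64(30.36905836003315))
1 0.01 [-0.048  0.024  1.321  0.909  0.035  1.981  1.519] [ 0.099 -0.39   0.789] (np.float64(1.0999545907338097), np.float64(14.359126055986568)) | (np.float64(4.587883118384064), np.float64(21.98823392056494)) | (np.float64(6.683988559719014), np.float64(30.36813867436237))
1 0.03 [ 0.516 -0.015  0.667  0.922  0.089  1.981  1.461] [ 0.093 -0.381  0.791] (np.float64(1.5625937450384484), np.float64(14.756304203336526)) | (np.float64(4.706475439623748), np.float64(24.261091644542606)) | (np.float64(6.70229900882671), np.float64(30.36154038885658))
true 2.49 17.99 | 5.27 24.63 | 8.52 38.25
```

```bash
nproc
cat > route.py <<'E'
from emu import *
import sys
def go(q,tgt,maxn=40,step=4.8,tol=.02):
    n=0
    while n<maxn:
        p,R=fk2(q,V);d=(np.array(tgt)-p); L=np.linalg.norm(d)
        if L<tol:break
        q=row(q,list(R.T@d/max(L,.048)*min(L*100,step))+[0],w=.65);n+=1
    return q,n
def push(q,dirw,n):
    for i in range(n):
        p,R=fk2(q,V);dd=np.array(dirw)/np.linalg.norm(dirw);q=row(q,list(R.T@dd*5)+[0],w=.65)
    return q
def rep(q,nm=''):
    p,R=fk2(q,V);z=R[:,2];print(nm,'p',p,'q',q,'tilt x %.1f -y %.1f'%(np.degrees(np.arctan2(z[0],-z[2])),np.degrees(np.arctan2(-z[1],-z[2]))),'y.z %.3f'%R[2,1])
if __name__=='__main__':
    np.set_printoptions(precision=2,suppress=True)
    import time
    q0=np.array([.81,-.375,-1.247,1.929,.207,1.349,-.308])
    t=time.time()
    for nm,wps in dict(B=[(.25,.4,.55),(-.15,.45,.7),(-.35,.25,.75)],A=[(.35,-.3,.5),(-.05,-.45,.7),(-.35,-.25,.75)]).items():
        q=q0;N=0
        for wp in wps:
            q,n=go(q,wp,25);N+=n;rep(q,nm+str(N))
        for k in range(3):
            q=push(q,(0,0,1),5);N+=5;rep(q,nm+'push')
    print(time.time()-t)
E
python3 route.py
```

```text
4
B25 p [0.24 0.38 0.55] q [ 0.48 -0.37 -1.25  1.67 -0.16  1.21 -0.51] tilt x 23.6 -y -8.0 y.z 0.418
B45 p [-0.14  0.43  0.7 ] q [-0.29 -0.37 -1.25  1.29 -0.13  1.52 -1.27] tilt x 13.1 -y -26.2 y.z 0.343
B58 p [-0.33  0.25  0.75] q [-0.94 -0.37 -1.25  1.15 -0.02  1.7  -1.83] tilt x 1.2 -y -30.0 y.z 0.217
Bpush p [-0.29  0.26  0.9 ] q [-0.64 -0.32 -1.25  0.66 -0.13  1.98 -1.63] tilt x -3.2 -y -35.0 y.z 0.197
Bpush p [-0.25  0.28  0.97] q [-0.56 -0.25 -1.25  0.46 -0.14  1.98 -1.56] tilt x -9.3 -y -43.6 y.z 0.192
Bpush p [-0.22  0.29  1.04] q [-0.36 -0.21 -1.25  0.26 -0.29  1.98 -1.49] tilt x -16.3 -y -52.6 y.z 0.195
A8 p [ 0.35 -0.3   0.5 ] q [ 0.85 -0.12 -0.44  1.93  0.41  0.94  0.38] tilt x 13.6 -y 29.8 y.z 0.130
A18 p [-0.04 -0.45  0.7 ] q [ 0.74 -0.26  0.76  1.43 -0.01  1.37  1.68] tilt x 13.6 -y 29.9 y.z 0.130
A28 p [-0.33 -0.25  0.75] q [ 0.86 -0.37  1.32  1.1  -0.1   1.81  2.32] tilt x 11.8 -y 30.4 y.z 0.105
Apush p [-0.29 -0.27  0.88] q [ 0.68 -0.33  1.24  0.72 -0.05  1.98  2.08] tilt x 8.4 -y 36.5 y.z 0.048
Apush p [-0.24 -0.3   0.96] q [ 0.62 -0.26  1.22  0.51 -0.07  1.98  1.96] tilt x 4.8 -y 45.3 y.z -0.005
Apush p [-0.2  -0.32  1.04] q [ 0.48 -0.19  1.32  0.3  -0.09  1.98  1.88] tilt x 1.4 -y 54.2 y.z -0.040
1.9207262992858887
```

```bash
cat > search.py <<'E'
from route import *
from multiprocessing import Pool
q0=np.array([.81,-.375,-1.247,1.929,.207,1.349,-.308])
sy=np.array([.99,.144,0])
def one(seed):
    rng=np.random.default_rng(seed); q=q0;N=0;plan=[]
    w1=(rng.uniform(.2,.5),rng.uniform(-.45,-.2),rng.uniform(.4,.6))
    az=np.radians(rng.uniform(-170,-60)); r=rng.uniform(.35,.6)
    w2=(r*np.cos(az),r*np.sin(az),rng.uniform(.55,.85))
    d=np.array([rng.normal(),rng.normal()*.5,rng.normal()+1]); d/=np.linalg.norm(d); k=int(rng.integers(3,12))
    q,n=go(q,w1,15,tol=.06);N+=n
    q,n=go(q,w2,18,tol=.05);N+=n
    q=push(q,d,k);N+=k
    w3=(rng.uniform(.3,.6),rng.uniform(-.3,0),rng.uniform(.4,.6))
    q,n=go(q,w3,20,tol=.06);N+=n
    q,n=go(q,(.46,.39,.17),25,tol=.01);N+=n
    p,R=fk2(q,V);z=R[:,2]; lat=np.degrees(np.arcsin(z@sy));T=np.degrees(np.arctan2(-z[1]*.99+z[0]*.144,-z[2]))
    e=np.linalg.norm(p-(.46,.39,.17))
    return (abs(lat)*2+N*.3+max(0,20-T)*2+max(0,T-38)*2+e*500,N,lat,T,e,[np.round(x,2).tolist() for x in(w1,w2,d,w3)],k,q)
if __name__=='__main__':
    np.set_printoptions(precision=2,suppress=True)
    with Pool(4) as P: S=sorted(P.map(one,range(500)),key=lambda s:s[0])
    for s in S[:6]:print(s)
E
time OMP_NUM_THREADS=1 python3 search.py
```

```text
(np.float64(21.754351993467605), 56, np.float64(1.0208214241546527), np.float64(26.19389576565843), np.float64(0.005825418290316601), [[0.3, -0.2, 0.44], [-0.43, -0.39, 0.82], [0.92, -0.26, -0.29], [0.55, -0.07, 0.48]], 5, array([-0.48,  0.95, -0.91,  1.46,  0.89,  1.57, -1.44]))
(np.float64(21.930495237712677), 65, np.float64(-0.04933842544345768), np.float64(36.00210155102544), np.float64(0.004663636773651525), [[0.21, -0.42, 0.49], [-0.22, -0.33, 0.78], [-0.33, -0.73, 0.6], [0.39, -0.07, 0.58]], 10, array([-0.57,  1.02, -0.87,  1.35,  0.91,  1.75, -1.42]))
(np.float64(22.295961005264793), 55, np.float64(1.1484386883352862), np.float64(20.985927572643117), np.float64(0.006998167257188441), [[0.32, -0.24, 0.5], [-0.3, -0.25, 0.6], [0.62, -0.24, 0.75], [0.33, -0.07, 0.43]], 6, array([-0.47,  0.87, -0.82,  1.53,  0.81,  1.41, -1.38]))
(np.float64(22.68805740346086), 62, np.float64(1.9411068863780991), np.float64(23.692315707510918), np.float64(0.0004116872614093264), [[0.2, -0.22, 0.56], [-0.36, -0.38, 0.77], [0.39, 0.29, 0.87], [0.48, -0.12, 0.58]], 4, array([-0.46,  0.93, -0.92,  1.5 ,  0.89,  1.52, -1.46]))
(np.float64(23.83212636887878), 65, np.float64(1.6264130927555844), np.float64(30.157521303357033), np.float64(0.0021586003667352217), [[0.45, -0.3, 0.46], [-0.57, -0.15, 0.73], [0.37, 0.18, 0.91], [0.59, -0.21, 0.53]], 9, array([-0.52,  0.98, -0.89,  1.43,  0.91,  1.64, -1.44]))
(np.float64(23.93706916901108), 71, np.float64(1.230209893117862), np.float64(28.370983979688635), np.float64(0.0003532987655507146), [[0.41, -0.42, 0.46], [-0.11, -0.4, 0.84], [-0.72, -0.35, 0.6], [0.38, -0.09, 0.51]], 11, array([-0.51,  0.96, -0.89,  1.44,  0.89,  1.6 , -1.43]))
real	2m48.082s
user	10m38.769s
sys	0m0.196s
```

```bash
python3 to.py '[.24,-.38,.49]'
python3 - <<'E'
from h import *
R=Ro.from_rotvec(sensors.sense()['eef_rot']).as_matrix()
print(R.T@(np.array([-.22,-.33,.78])-[.24,-.38,.49])*100)
E
```

```text
tool cm [-39.09 -12.41  20.72] len 0.459
[ -6.21989585 -40.12668668 -36.51248981]
```

```bash
python3 -m handwheel '[[-4.2,-1.3,2.2,0,8.5],[-4.2,-1.3,2.2,0,8.5],[-4.2,-1.3,2.2,0,8.5],[-4.2,-1.3,2.2,0,8.5],[-4.2,-1.3,2.2,0,8.5],[-4.2,-1.3,2.2,0,8.5],[-4.2,-1.3,2.2,0,8.5],[-4.2,-1.3,2.2,0,8.5],[-0.5,-3.6,-3.3,0,8.5],[-0.5,-3.6,-3.3,0,8.5],[-0.5,-3.6,-3.3,0,8.5],[-0.5,-3.6,-3.3,0,8.5],[-0.5,-3.6,-3.3,0,8.5],[-0.5,-3.6,-3.3,0,8.5],[-0.5,-3.6,-3.3,0,8.5],[-0.5,-3.6,-3.3,0,8.5]]';python3 st.py;python3 to.py '[-.22,-.33,.78]'
```

```text
clock: 10.75
ee_pos: [0.0384, -0.324, 0.6257]
eef_rot: [1.722, 2.055, -0.306]
contact_force: [0.3, -1.1, 0.9]
width: 0.996
q [ 1.544 -0.374  0.011  1.743 -0.185  1.312  1.737]
[[-0.128  0.974  0.189]
 [ 0.876  0.2   -0.438]
 [-0.464  0.109 -0.879]]
p [ 0.0384 -0.324   0.6257] F [ 0.3 -1.1  0.9] w 0.996 t 10.75
tilt toward -y(deg) 26.49 toward +x 12.11
tool cm [ -4.37 -23.59 -18.17] len 0.301
```

```bash
python3 -m handwheel '[[-0.7,-3.9,-3,0,8.5],[-0.7,-3.9,-3,0,8.5],[-0.7,-3.9,-3,0,8.5],[-0.7,-3.9,-3,0,8.5],[-0.7,-3.9,-3,0,8.5]]';python3 st.py
python3 - <<'E'
from route import *
np.set_printoptions(precision=2,suppress=True)
from h import sensors
q0=np.array(sensors.sense()['joint_positions'])
for d in [(-.33,-.73,.6),(0,0,1),(-.5,0,.85),(-.7,-.3,.6),(0,-.5,.85)]:
    q=q0
    for k in (5,5):
        q=push(q,d,5);rep(q,str(d))
E
```

```text
clock: 11.25
ee_pos: [-0.1759, -0.3208, 0.7512]
eef_rot: [1.733, 2.044, -0.316]
contact_force: [-2.1, -1.3, -0.4]
width: 0.991
q [ 1.48  -0.177  0.688  1.234 -0.307  1.752  2.24 ]
[[-0.118  0.976  0.181]
 [ 0.876  0.189 -0.444]
 [-0.468  0.106 -0.877]]
p [-0.1759 -0.3208  0.7512] F [-2.1 -1.3 -0.4] w 0.991 t 11.25
tilt toward -y(deg) 26.85 toward +x 11.68
(-0.33, -0.73, 0.6) p [-0.21 -0.44  0.82] q [ 2.17  0.18  0.11  0.7  -0.46  1.98  2.2 ] tilt x 9.9 -y 25.4 y.z 0.081
(-0.33, -0.73, 0.6) p [-0.24 -0.56  0.83] q [ 2.23  0.42 -0.38  0.32 -0.14  1.98  2.  ] tilt x 7.7 -y 29.4 y.z 0.034
(0, 0, 1) p [-0.16 -0.32  0.86] q [ 0.77 -0.23  0.98  0.83 -0.07  1.98  1.91] tilt x 10.2 -y 28.9 y.z 0.069
(0, 0, 1) p [-0.12 -0.34  0.94] q [ 0.7  -0.18  0.96  0.62 -0.07  1.98  1.82] tilt x 9.5 -y 38.4 y.z 0.031
(-0.5, 0, 0.85) p [-0.21 -0.3   0.84] q [ 0.82 -0.21  1.17  0.87 -0.15  1.97  2.11] tilt x 9.4 -y 28.3 y.z 0.058
(-0.5, 0, 0.85) p [-0.29 -0.32  0.89] q [ 0.43 -0.33  1.32  0.63  0.08  1.98  2.05] tilt x 6.1 -y 37.0 y.z -0.009
(-0.7, -0.3, 0.6) p [-0.24 -0.37  0.81] q [ 2.3   0.09  0.13  0.85 -0.48  1.96  2.36] tilt x 9.1 -y 25.7 y.z 0.069
(-0.7, -0.3, 0.6) p [-0.32 -0.43  0.81] q [ 2.74  0.33 -0.76  0.55 -0.09  1.98  2.17] tilt x 6.6 -y 26.7 y.z 0.026
(0, -0.5, 0.85) p [-0.16 -0.4   0.84] q [ 2.19  0.07  0.01  0.77 -0.43  1.97  2.13] tilt x 9.5 -y 26.8 y.z 0.072
(0, -0.5, 0.85) p [-0.13 -0.49  0.88] q [ 2.28  0.22 -0.58  0.46 -0.09  1.98  1.85] tilt x 7.9 -y 30.8 y.z 0.034
```

```bash
python3 -m handwheel '[[-1.7,-2,-4.2,0,8.5],[-1.7,-2,-4.2,0,8.5],[-1.7,-2,-4.2,0,8.5],[-1.8,-2.2,-4.1,0,8.5],[-1.8,-2.2,-4.1,0,8.5],[-1.8,-2.2,-4.1,0,8.5],[-1.8,-2.2,-4.1,0,8.5],[-1.8,-2.2,-4.1,0,8.5]]';python3 st.py
```

```text
clock: 12.05
ee_pos: [-0.2679, -0.3199, 0.8799]
eef_rot: [1.698, 1.992, -0.521]
contact_force: [-0.2, 0.7, -0.3]
width: 0.994
q [ 0.477 -0.303  1.324  0.68   0.023  1.981  2.048]
[[-0.125  0.987  0.105]
 [ 0.809  0.163 -0.565]
 [-0.574  0.014 -0.818]]
p [-0.2679 -0.3199  0.8799] F [-0.2  0.7 -0.3] w 0.994 t 12.05
tilt toward -y(deg) 34.61 toward +x 7.32
```

```bash
python3 - <<'E'
from route import *
np.set_printoptions(precision=2,suppress=True)
from h import sensors
q0=np.array(sensors.sense()['joint_positions'])
for wps in ([(.39,-.07,.58),(.46,.38,.19)],[(.1,-.45,.7),(.5,-.1,.5),(.46,.38,.19)],[(.2,-.35,.65),(.46,.38,.19)]):
    q=q0;N=0
    for w in wps:
        q,n=go(q,w,30,tol=.03);N+=n;rep(q,str(N))
E
python3 to.py '[.39,-.07,.58]'; python3 to.py '[.2,-.35,.65]'
```

```text
30 p [ 0.39 -0.07  0.58] q [ 0.88 -0.12 -0.97  1.62  0.3   1.45  0.08] tilt x 10.5 -y 22.3 y.z 0.097
42 p [0.46 0.36 0.21] q [-0.42  0.83 -0.93  1.61  0.91  1.47 -1.42] tilt x 10.5 -y 22.2 y.z 0.097
9 p [ 0.09 -0.45  0.7 ] q [ 0.94 -0.22  0.2   1.5   0.19  1.26  1.31] tilt x 7.4 -y 34.6 y.z 0.015
21 p [ 0.5 -0.1  0.5] q [ 0.42  0.27 -0.9   1.63  0.79  1.56 -0.42] tilt x 7.5 -y 34.6 y.z 0.016
33 p [0.46 0.38 0.19] q [-0.59  0.95 -0.79  1.39  0.86  1.69 -1.36] tilt x 7.5 -y 34.6 y.z 0.016
11 p [ 0.18 -0.35  0.66] q [ 1.56 -0.34 -0.45  1.66  0.02  1.2   1.24] tilt x 7.6 -y 34.5 y.z 0.020
33 p [0.46 0.37 0.2 ] q [-0.52  0.95 -0.89  1.42  0.88  1.7  -1.4 ] tilt x 6.0 -y 32.2 y.z 0.008
tool cm [29.21 68.54 17.35] len 0.765
tool cm [ 4.92 45.34 25.43] len 0.522
```

```bash
python3 -m handwheel '[[-0.5,3.8,2.9,0,8.5],[-0.5,3.8,2.9,0,8.5],[-0.5,3.8,2.9,0,8.5],[-0.5,3.8,2.9,0,8.5],[-0.5,3.8,2.9,0,8.5],[-0.5,3.8,2.9,0,8.5],[-0.5,3.8,2.9,0,8.5],[-0.5,3.8,2.9,0,8.5],[-0.5,3.8,2.9,0,8.5]]';python3 st.py; python3 to.py '[.5,-.1,.5]'
```

```text
clock: 12.95
ee_pos: [0.0819, -0.4366, 0.7136]
eef_rot: [1.681, 1.983, -0.536]
contact_force: [0.0, -1.0, 0.2]
width: 0.996
q [ 1.184 -0.235  0.052  1.497  0.104  1.254  1.402]
[[-0.128  0.986  0.109]
 [ 0.797  0.168 -0.581]
 [-0.591  0.013 -0.807]]
p [ 0.0819 -0.4366  0.7136] F [ 0.  -1.   0.2] w 0.996 t 12.95
tilt toward -y(deg) 35.75 toward +x 7.72
tool cm [34.08 46.59  2.26] len 0.578
```

```bash
python3 -m handwheel '[[2.8,3.8,0.2,0,8.5],[2.8,3.8,0.2,0,8.5],[2.8,3.8,0.2,0,8.5],[2.8,3.8,0.2,0,8.5],[2.8,3.8,0.2,0,8.5],[2.8,3.8,0.2,0,8.5],[2.8,3.8,0.2,0,8.5],[2.8,3.8,0.2,0,8.5],[2.8,3.8,0.2,0,8.5],[2.8,3.8,0.2,0,8.5],[2.8,3.8,0.2,0,8.5],[2.8,3.8,0.2,0,8.5]]';python3 st.py; python3 to.py '[.5,-.1,.5]';python3 to.py '[.46,.38,.19]'
```

```text
clock: 14.15
ee_pos: [0.4764, -0.1172, 0.5006]
eef_rot: [1.7, 1.979, -0.547]
contact_force: [0.3, -2.0, 1.7]
width: 0.995
q [ 0.655  0.31  -1.212  1.68   0.857  1.648 -0.492]
[[-0.121  0.988  0.093]
 [ 0.8    0.152 -0.58 ]
 [-0.587  0.004 -0.809]]
p [ 0.4764 -0.1172  0.5006] F [ 0.3 -2.   1.7] w 0.995 t 14.15
tilt toward -y(deg) 35.63 toward +x 6.54
tool cm [ 1.13  2.59 -0.73] len 0.029
tool cm [58.23  5.81 -3.85] len 0.587
```

```bash
python3 -m handwheel '[[4.8,0.5,-0.3,0.3,8.5],[4.8,0.5,-0.3,0,8.5],[4.8,0.5,-0.3,0,8.5],[4.8,0.5,-0.3,0,8.5],[4.8,0.5,-0.3,0,8.5],[4.8,0.5,-0.3,0,8.5],[4.8,0.5,-0.3,0,8.5],[4.8,0.5,-0.3,0,8.5],[4.8,0.5,-0.3,0,8.5],[4.8,0.5,-0.3,0,8.5]]';python3 st.py;python3 to.py '[.46,.38,.17]'
```

```text
clock: 15.15
ee_pos: [0.4718, 0.3021, 0.2283]
eef_rot: [1.713, 1.971, -0.556]
contact_force: [1.0, -0.2, 0.7]
width: 0.997
q [-0.4    0.916 -0.968  1.5    0.912  1.772 -1.391]
[[-0.112  0.99   0.083]
 [ 0.801  0.139 -0.582]
 [-0.588  0.001 -0.809]]
p [0.4718 0.3021 0.2283] F [ 1.  -0.2  0.7] w 0.997 t 15.15
tilt toward -y(deg) 35.75 toward +x 5.84
tool cm [ 9.8  -0.09  0.08] len 0.098
```

```bash
python3 -m handwheel '[[4.8,0,0,0,8.5],[4.8,0,0,0,8.5]]'
python3 - <<'E'
from h import *
P=pose('wrist'); shot('wrist','w1.png')
o=np.array([.49,.2106,0]);a=-1.4266
def W(X): X=np.array(X)/1000;c,s=np.cos(a),np.sin(a);return o+[c*X[0]-s*X[1],s*X[0]+c*X[1],X[2]]
im=cv2.imread('pics/raw_w1.png')
for X in [(-124,0,78),(-146.8,0,110.3),(-78,0,12),(-36,28,30),(-36,-28,30),(34,28,9),(34,-28,9)]:
    u=proj('wrist',W(X),P)[0];print(X,u.round(1));cv2.circle(im,tuple(int(v) for v in u),3,(0,0,255),-1)
cv2.imwrite('pics/w1o.png',im)
g=W((-124,0,78));s=sensors.sense();R=Ro.from_rotvec(s['eef_rot']).as_matrix();print(g,'TCP tool cm',(R.T@(g+R[:,2]*.019-s['ee_pos'])*100).round(2))
E
```

```text
clock: 15.35
ee_pos: [0.4612, 0.3817, 0.1686]
eef_rot: [1.714, 1.968, -0.557]
contact_force: [0.9, -0.1, -0.2]
width: 0.993
(-124, 0, 78) [330.7 218.7]
(-146.8, 0, 110.3) [331.7 236. ]
(-78, 0, 12) [329.5 195.3]
(-36, 28, 30) [358.6 239.3]
(-36, -28, 30) [300.2 239.5]
(34, 28, 9) [353.4 261.2]
(34, -28, 9) [304.5 261.4]
[0.47218155 0.33331309 0.078     ] TCP tool cm [ 0.41  0.78 11.93]
```

View pics/w1o.png

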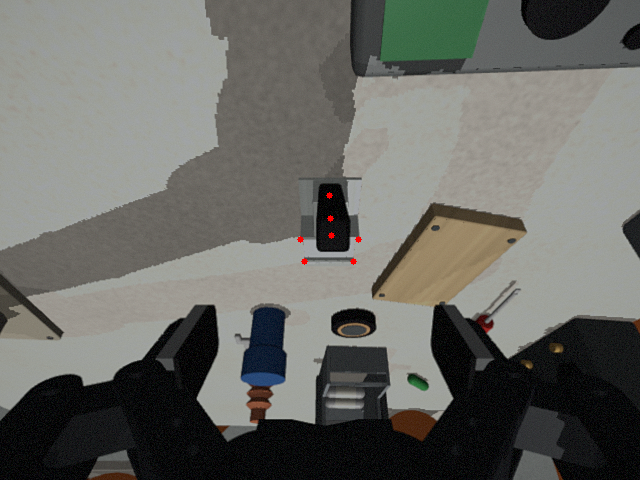

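```bash
python3 -m handwheel '[[0.4,0.8,3,0,8.5],[0,0,4,0,8.5],[0,0,3,0,8.5]]'
python3 - <<'E'
from h import *
P=pose('wrist'); shot('wrist','w2.png')
g=np.array([.47218,.33331,.078]);s=sensors.sense();R=Ro.from_rotvec(s['eef_rot']).as_matrix();print('TCP tool cm',(R.T@(g+R[:,2]*.019-s['ee_pos'])*100).round(2))
E
```

```text
clock: 15.7
ee_pos: [0.4687, 0.3403, 0.0733]
eef_rot: [1.703, 1.992, -0.554]
contact_force: [0.4, -0.3, 0.1]
width: 0.994
TCP tool cm [-0.69  0.27  1.39]
```

View pics/w2.png

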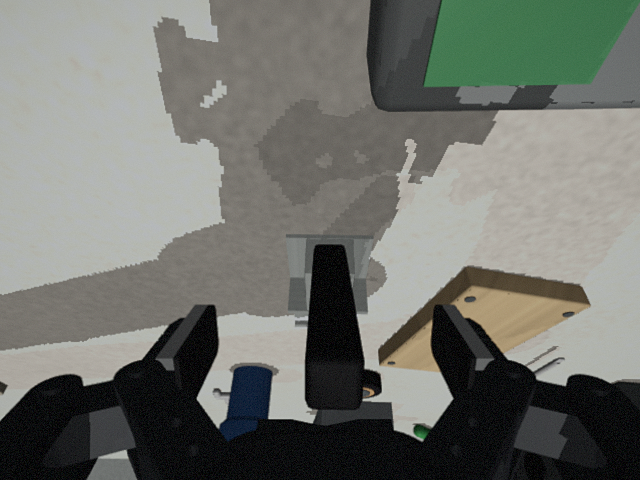

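```bash
python3 -m handwheel '[[-0.7,0.3,1.3,0,8.5],[0,0,0,0,0],[0,0,0,0,0],[0,0,0,0,0],[0,0,0,0,0],[0,0,0,0,0],[0,0,0,0,0]]'; python3 st.py
python3 - <<'E'
from h import *
g=np.array([.47218,.33331,.078]);s=sensors.sense();R=Ro.from_rotvec(s['eef_rot']).as_matrix();print('TCP tool cm',(R.T@(g+R[:,2]*.019-s['ee_pos'])*100).round(2))
E
```

```text
clock: 16.45
ee_pos: [0.4751, 0.3254, 0.0665]
eef_rot: [1.706, 1.989, -0.556]
contact_force: [0.2, -0.8, -1.5]
width: 0.225
q [-0.459  1.137 -0.889  1.513  1.04   1.613 -1.5  ]
[[-0.127  0.989  0.081]
 [ 0.803  0.15  -0.576]
 [-0.582 -0.008 -0.813]]
p [0.4751 0.3254 0.0665] F [ 0.2 -0.8 -1.5] w 0.225 t 16.45
tilt toward -y(deg) 35.32 toward +x 5.69
TCP tool cm [-0.   -0.18  0.48]
```

```bash
cat > plan1.py <<'E'
from route import *
np.set_printoptions(precision=2,suppress=True)
from h import sensors
q0=np.array(sensors.sense()['joint_positions'])
for wps in ([(.45,.35,.3),(-.1,.5,.6)],[(.45,.4,.3),(-.1,.6,.5)],[(.45,.4,.3),(.15,.6,.4),(-.13,.6,.5)]):
    q=q0;N=0
    for w in wps:
        q,n=go(q,w,25,tol=.03);N+=n;rep(q,str(N))
    for k in range(4):
        q=push(q,(0,0,1),4);N+=4;rep(q,'push'+str(N))
E
python3 plan1.py
```

```text
5 p [0.45 0.35 0.3 ] q [-0.48  0.87 -0.99  1.36  0.86  1.9  -1.34] tilt x 5.7 -y 35.3 y.z -0.007
30 p [-0.1   0.49  0.57] q [-1.88  0.39  0.13  1.05 -0.06  1.98 -1.61] tilt x 3.0 -y 16.1 y.z 0.004
push34 p [-0.09  0.44  0.63] q [-1.94  0.25  0.18  1.07 -0.05  1.98 -1.61] tilt x 1.5 -y 9.1 y.z -0.001
push38 p [-0.09  0.42  0.68] q [-2.04  0.15  0.28  1.05 -0.05  1.98 -1.62] tilt x -0.1 -y 1.8 y.z -0.006
push42 p [-0.08  0.4   0.73] q [-2.21  0.08  0.44  0.99 -0.05  1.98 -1.63] tilt x -1.7 -y -5.6 y.z -0.014
push46 p [-0.08  0.4   0.79] q [-2.45  0.03  0.65  0.9  -0.03  1.98 -1.65] tilt x -3.6 -y -13.1 y.z -0.023
5 p [0.45 0.4  0.29] q [-0.57  0.92 -0.97  1.23  0.88  1.95 -1.33] tilt x 5.7 -y 35.3 y.z -0.007
26 p [-0.1   0.58  0.48] q [-1.82  0.64  0.11  0.88 -0.06  1.98 -1.58] tilt x 3.6 -y 20.1 y.z 0.004
push30 p [-0.09  0.52  0.57] q [-1.85  0.44  0.14  0.96 -0.06  1.98 -1.58] tilt x 2.4 -y 13.6 y.z 0.003
push34 p [-0.08  0.48  0.64] q [-1.91  0.29  0.2   0.99 -0.06  1.98 -1.58] tilt x 1.2 -y 6.5 y.z 0.003
push38 p [-0.07  0.45  0.69] q [-2.    0.18  0.3   0.97 -0.06  1.98 -1.58] tilt x -0.0 -y -0.9 y.z 0.002
push42 p [-0.07  0.43  0.75] q [-2.16  0.11  0.45  0.91 -0.05  1.98 -1.58] tilt x -1.3 -y -8.5 y.z 0.001
5 p [0.45 0.4  0.29] q [-0.57  0.92 -0.97  1.23  0.88  1.95 -1.33] tilt x 5.7 -y 35.3 y.z -0.007
16 p [0.15 0.58 0.38] q [-1.63  0.84  0.46  0.91 -0.06  1.98 -1.06] tilt x 6.3 -y 33.7 y.z 0.003
27 p [-0.13  0.58  0.48] q [-1.86  0.65  0.1   0.87 -0.06  1.98 -1.62] tilt x 4.3 -y 19.8 y.z 0.015
push31 p [-0.11  0.52  0.57] q [-1.89  0.45  0.13  0.95 -0.06  1.98 -1.62] tilt x 2.8 -y 13.3 y.z 0.009
push35 p [-0.1   0.48  0.64] q [-1.94  0.29  0.18  0.98 -0.06  1.98 -1.62] tilt x 1.2 -y 6.2 y.z 0.003
push39 p [-0.1   0.45  0.7 ] q [-2.03  0.18  0.26  0.96 -0.06  1.98 -1.63] tilt x -0.4 -y -1.1 y.z -0.005
push43 p [-0.09  0.43  0.75] q [-2.16  0.11  0.4   0.91 -0.05  1.98 -1.63] tilt x -2.2 -y -8.5 y.z -0.012
```

```bash
python3 to.py '[.46,.345,.2665]'
python3 - <<'E'
from h import *
R=Ro.from_rotvec(sensors.sense()['eef_rot']).as_matrix()
print(R.T@(np.array([-.05,.5,.55])-[.46,.345,.2665])*100)
E
```

```text
tool cm [ -9.88  -1.35 -17.52] len 0.202
[  2.41350758 -48.31432937 -36.12302671]
```

```bash
python3 -m handwheel '[[-1,0,-1.5,0,0],[-2,-0.3,-3.5,0,0],[-2,-0.3,-3.5,0,0],[-2.2,-0.3,-4,0,0],[-2.2,-0.3,-4,0,0]]'
python3 - <<'E'
from h import *
shot('scene','s2.png',(260,90,460,240),4)
E
python3 st.py
```

```text
clock: 16.95
ee_pos: [0.4599, 0.3419, 0.2594]
eef_rot: [1.701, 1.993, -0.569]
contact_force: [0.9, 0.2, -2.4]
width: 0.228
q [-0.47   0.902 -0.982  1.385  0.879  1.858 -1.352]
[[-0.13   0.988  0.08 ]
 [ 0.804  0.152 -0.574]
 [-0.58  -0.011 -0.815]]
p [0.4596 0.3452 0.2673] F [-0.   2.1  4.1] w 0.223 t 17.0
tilt toward -y(deg) 35.17 toward +x 5.59
```

View pics/s2.png

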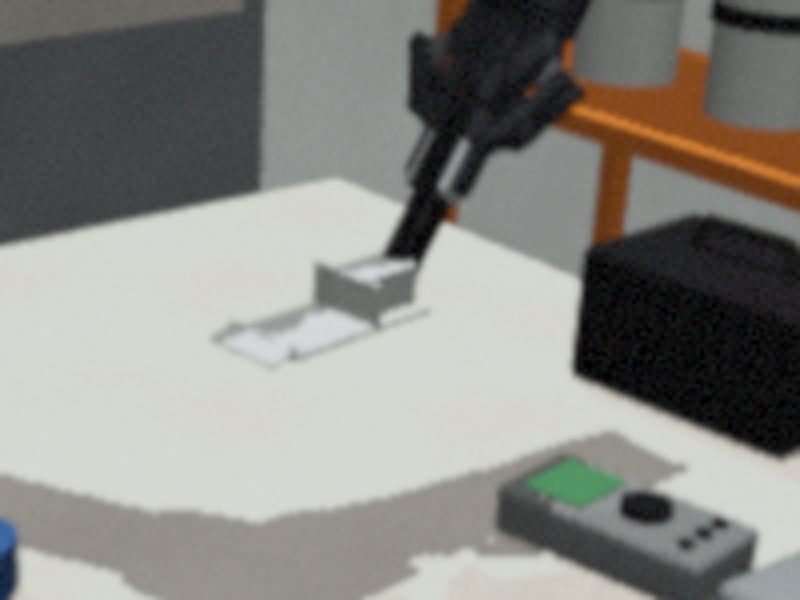

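```bash
python3 -m handwheel '[[0.2,-3.8,-2.9,0,0],[0.2,-3.8,-2.9,0,0],[0.2,-3.8,-2.9,0,0],[0.2,-3.8,-2.9,0,0],[0.2,-3.8,-2.9,0,0],[0.2,-3.8,-2.9,0,0],[0.2,-3.8,-2.9,0,0],[0.2,-3.8,-2.9,0,0],[0.2,-3.8,-2.9,0,0],[0.2,-3.8,-2.9,0,0]]'; python3 st.py;python3 to.py '[-.08,.52,.55]'
```

```text
clock: 18.0
ee_pos: [0.1307, 0.4448, 0.447]
eef_rot: [1.687, 1.97, -0.608]
contact_force: [0.8, 0.2, -2.6]
width: 0.225
q [-1.461  0.555  0.018  1.25   0.148  1.98  -1.274]
[[-0.131  0.989  0.067]
 [ 0.779  0.145 -0.61 ]
 [-0.613 -0.028 -0.79 ]]
p [0.1307 0.4448 0.447 ] F [ 0.8  0.2 -2.6] w 0.225 t 18.0
tilt toward -y(deg) 37.67 toward +x 4.86
tool cm [  2.32 -20.03 -14.13] len 0.246
```

```bash
python3 -m handwheel '[[0.4,-4,-2.8,0,0],[0.4,-4,-2.8,0,0],[0.4,-4,-2.8,0,0],[0.4,-4,-2.8,0,0],[0.4,-4,-2.8,0,0],[0.4,-4,-2.8,0,0]]'; python3 st.py;python3 - <<'E'
from route import *
np.set_printoptions(precision=2,suppress=True)
from h import sensors
q0=np.array(sensors.sense()['joint_positions'])
for d in [(0,0,1),(-.4,0,.9),(-.5,.4,.8),(-.8,.0,.6)]:
    q=q0
    for k in range(3):
        q=push(q,d,3);rep(q,str(d))
E
```

```text
clock: 18.6
ee_pos: [-0.0742, 0.4609, 0.4593]
eef_rot: [1.729, 2.013, -0.538]
contact_force: [-0.1, -0.1, -2.7]
width: 0.227
q [-1.792  0.534  0.053  1.216 -0.053  1.981 -1.593]
[[-0.13   0.989  0.071]
 [ 0.822  0.147 -0.55 ]
 [-0.555 -0.013 -0.832]]
p [-0.0742  0.4609  0.4593] F [-0.1 -0.1 -2.7] w 0.227 t 18.6
tilt toward -y(deg) 33.49 toward +x 4.88
(0, 0, 1) p [-0.07  0.42  0.51] q [-1.8   0.39  0.05  1.28 -0.05  1.98 -1.61] tilt x 3.8 -y 28.8 y.z -0.015
(0, 0, 1) p [-0.07  0.38  0.55] q [-1.8   0.27  0.03  1.31 -0.05  1.98 -1.63] tilt x 2.6 -y 23.9 y.z -0.019
(0, 0, 1) p [-0.07  0.36  0.59] q [-1.78  0.17 -0.01  1.32 -0.05  1.98 -1.66] tilt x 1.3 -y 19.0 y.z -0.026
(-0.4, 0, 0.9) p [-0.13  0.42  0.51] q [-1.74  0.42 -0.22  1.24 -0.06  1.98 -1.82] tilt x 3.2 -y 29.3 y.z -0.024
(-0.4, 0, 0.9) p [-0.19  0.38  0.55] q [-1.61  0.37 -0.59  1.21 -0.06  1.98 -2.08] tilt x 0.4 -y 25.5 y.z -0.053
(-0.4, 0, 0.9) p [-0.26  0.34  0.6 ] q [-1.55  0.37 -0.9   1.14 -0.05  1.98 -2.34] tilt x -3.2 -y 22.4 y.z -0.099
(-0.5, 0.4, 0.8) p [-0.14  0.47  0.49] q [-1.78  0.51 -0.14  1.14 -0.06  1.98 -1.79] tilt x 3.1 -y 28.7 y.z -0.024
(-0.5, 0.4, 0.8) p [-0.21  0.48  0.51] q [-1.8   0.52 -0.29  1.04 -0.06  1.98 -1.95] tilt x 0.4 -y 24.2 y.z -0.050
(-0.5, 0.4, 0.8) p [-0.27  0.48  0.54] q [-1.85  0.53 -0.36  0.92 -0.06  1.98 -2.08] tilt x -2.8 -y 19.9 y.z -0.088
(-0.8, 0.0, 0.6) p [-0.19  0.43  0.49] q [-1.76  0.5  -0.34  1.18 -0.06  1.98 -1.97] tilt x 3.4 -y 30.7 y.z -0.025
(-0.8, 0.0, 0.6) p [-0.31  0.4   0.53] q [-1.81  0.53 -0.63  1.06 -0.06  1.98 -2.3 ] tilt x 0.8 -y 28.4 y.z -0.053
(-0.8, 0.0, 0.6) p [-0.42  0.36  0.56] q [-1.96  0.58 -0.72  0.9  -0.06  1.98 -2.53] tilt x -2.5 -y 26.7 y.z -0.094
```

```bash
python3 -m handwheel '[[-2.4,0,-4.4,0,0],[-2.4,0,-4.4,0,0],[-2.2,0,-4.4,0,0],[-2,0,-4.6,0,0],[-1.8,0,-4.6,0,0]]'; python3 st.py
```

```text
clock: 19.1
ee_pos: [-0.0772, 0.4082, 0.545]
eef_rot: [1.801, 2.158, -0.421]
contact_force: [-0.2, -0.2, -1.9]
width: 0.228
q [-1.787  0.319  0.003  1.26  -0.052  1.981 -1.615]
[[-0.17   0.985  0.04 ]
 [ 0.897  0.172 -0.407]
 [-0.407 -0.033 -0.913]]
p [-0.0772  0.4082  0.545 ] F [-0.2 -0.2 -1.9] w 0.228 t 19.1
tilt toward -y(deg) 24.02 toward +x 2.5
```

```bash
cat > sc.py <<'E'
from h import *
Rg=Ro.from_rotvec([1.706,1.989,-0.556]).as_matrix();pg=np.array([.4751,.3254,.0665])
a=-1.4266;Rs=Ro.from_rotvec([0,0,a]).as_matrix();ps=np.array([.49,.2106,0])
PIV=0. # in-hand pivot deg (nose up +) about jaw axis at grasp point
A=np.radians(-87.5);OB=np.array([.591,-.244,0]);RB=Ro.from_rotvec([0,0,A]).as_matrix()
def scoop(s=None,piv=None):
    s=s or sensors.sense();R=Ro.from_rotvec(s['eef_rot']).as_matrix();p=np.array(s['ee_pos'])
    Rts=Rg.T@Rs;pts=Rg.T@(ps-pg)
    g=np.array([0,0,-.019]);M=Ro.from_rotvec([0,np.radians(-(PIV if piv is None else piv)),0]).as_matrix()
    # scoop y == tool y approx; nose up = rotation about -scoop y
    pts=g+M@(pts-g);Rts=M@Rts
    return R@Rts,p+R@pts,R
def rep(piv=None):
    Rw,pw,R=scoop(piv=piv);Rb=RB.T@Rw;pb=RB.T@(pw-OB)
    print('scoop in bin: pos mm',(pb*1000).round(1),'yaw %.2f pitch(nose up) %.2f roll(+y up) %.2f'%(np.degrees(np.arctan2(Rb[1,0],Rb[0,0])),np.degrees(np.arcsin(Rb[2,0])),np.degrees(np.arcsin(Rb[2,1]))))
    for nm,X in dict(nose=(53,0,1),neck=(-64,0,30),rear=(-88,0,0)).items(): print(nm,((pb+Rb@np.array(X)/1000)*1000).round(1))
    return Rb,pb,R
if __name__=='__main__':
    import sys
    rep(float(sys.argv[1]) if len(sys.argv)>1 else None)
E
python3 sc.py
```

```text
scoop in bin: pos mm [-580.8 -631.1  456.7] yaw 6.64 pitch(nose up) -11.53 roll(+y up) -1.56
nose [-529.1 -625.   447.1]
neck [-637.3 -636.8  498.9]
rear [-666.5 -641.1  474.3]
```

```bash
cat > sc2.py <<'E'
from sc import *
def after(turn,dx=0,dy=0):
    Rw,pw,R=scoop(); Rt=Rw.copy()
    W=R@Ro.from_rotvec([0,0,np.radians(turn)]).as_matrix()@R.T
    Tl=Ro.from_rotvec(np.radians([-dy,dx*-1,0])).as_matrix() # tip +dx toward x, +dy toward -y?
    Rb=RB.T@Tl@W@Rw
    return np.degrees([np.arctan2(Rb[1,0],Rb[0,0]),np.arcsin(Rb[2,0]),np.arcsin(Rb[2,1])]).round(2)
for t in(0,5,7): print(t,after(t),after(t,1,0),after(t,0,1))
E
python3 sc2.py
```

```text
0 [  6.64 -11.53  -1.56] [  6.84 -11.37  -0.57] [  6.61 -10.54  -1.72]
5 [  2.49 -11.48   0.48] [  2.7  -11.39   1.48] [  2.48 -10.48   0.4 ]
7 [  0.83 -11.5    1.3 ] [  1.04 -11.44   2.3 ] [  0.82 -10.5    1.24]
```

```bash
python3 -m handwheel '[[-1.3,-2.6,-4,3,0],[-1.3,-2.6,-4,3,0],[-1.3,-2.6,-4,2,0]]'; python3 sc.py; python3 st.py
```

```text
clock: 19.4
ee_pos: [-0.1537, 0.3798, 0.5865]
eef_rot: [2.015, 2.066, -0.339]
contact_force: [-0.2, 0.8, -2.6]
width: 0.231
scoop in bin: pos mm [-563.8 -720.6  489.7] yaw -1.46 pitch(nose up) -16.59 roll(+y up) 0.23
nose [-512.8 -721.9  475.5]
neck [-616.6 -719.3  536.7]
rear [-648.2 -718.4  514.8]
q [-1.667  0.263 -0.386  1.213 -0.052  1.981 -2.044]
[[-0.024  1.     0.007]
 [ 0.945  0.025 -0.326]
 [-0.326 -0.001 -0.946]]
p [-0.1537  0.3798  0.5865] F [-0.2  0.8 -2.6] w 0.231 t 19.4
tilt toward -y(deg) 19.0 toward +x 0.41
```

```bash
cat > tos.py <<'E'
import sys
from sc import *
def shift(x,y,z,piv=None):
    Rw,pw,R=scoop(piv=piv); t=OB+RB@(np.array([x,y,z])/1000); return R.T@(t-pw)*100,sensors.sense()['ee_pos']+(t-pw)
if __name__=='__main__':
    a=[float(v) for v in sys.argv[1:]]
    d,p=shift(*a); print('tool cm',d.round(2),'len',np.linalg.norm(d).round(1),'TCP',p.round(3))
E
python3 tos.py -260 0 120
python3 - <<'E'
from route import *
np.set_printoptions(precision=2,suppress=True)
from h import sensors
from tos import shift
q0=np.array(sensors.sense()['joint_positions']);T=shift(-260,0,120)[1]
for wps in ([T],[(.2,.45,.5),T],[(.15,.5,.45),(.45,.35,.4),T],[(.3,.35,.5),T]):
    q=q0;N=0
    for w in wps:
        q,n=go(q,w,30,tol=.02);N+=n;rep(q,str(N))
E
```

```text
tool cm [-15.46  72.66  44.31] len 86.5 TCP [0.579 0.108 0.217]
18 p [0.58 0.11 0.22] q [-0.5   0.62  0.14  1.65  0.27  1.01 -0.52] tilt x 0.4 -y 19.0 y.z -0.001
8 p [0.19 0.45 0.5 ] q [-1.16  0.39 -0.22  1.24  0.16  1.85 -1.33] tilt x 0.4 -y 19.0 y.z -0.001
20 p [0.57 0.12 0.22] q [-0.41  0.6  -0.03  1.66  0.37  1.05 -0.62] tilt x 0.4 -y 19.0 y.z -0.001
7 p [0.13 0.49 0.46] q [-1.25  0.46 -0.26  1.25  0.14  1.77 -1.47] tilt x 0.4 -y 19.0 y.z -0.001
14 p [0.44 0.36 0.4 ] q [-0.78  0.5  -0.15  1.31  0.28  1.6  -0.93] tilt x 0.4 -y 19.0 y.z -0.001
21 p [0.58 0.11 0.22] q [-0.37  0.61 -0.07  1.64  0.4   1.06 -0.64] tilt x 0.4 -y 19.0 y.z -0.001
10 p [0.29 0.35 0.5 ] q [-0.99  0.3  -0.11  1.37  0.19  1.77 -1.07] tilt x 0.4 -y 19.0 y.z -0.001
20 p [0.58 0.11 0.22] q [-0.44  0.61  0.03  1.65  0.33  1.03 -0.58] tilt x 0.4 -y 19.0 y.z -0.001
```

```bash
python3 -m handwheel '[[1.1,4.5,0.8,-0.7,0],[1.1,4.5,0.8,-0.7,0],[1.1,4.5,0.8,0,0],[1.1,4.5,0.8,0,0],[1.1,4.5,0.8,0,0],[1.1,4.5,0.8,0,0],[1.1,4.5,0.8,0,0],[1.1,4.5,0.8,0,0]]'; python3 sc.py; python3 tos.py -270 0 130
```

```text
clock: 20.2
ee_pos: [0.192, 0.4609, 0.5004]
eef_rot: [1.95, 2.157, -0.333]
contact_force: [-0.8, 0.3, -1.1]
width: 0.229
scoop in bin: pos mm [-631.5 -367.4  401.9] yaw 2.25 pitch(nose up) -17.69 roll(+y up) -1.05
nose [-580.7 -365.4  386.8]
neck [-683.3 -368.8  450. ]
rear [-715.2 -370.7  428.7]
tool cm [-28.11  35.39  36.78] len 58.3 TCP [0.575 0.116 0.228]
```

```bash
python3 -m handwheel '[[-2.3,2.9,3.1,1,0],[-2.3,2.9,3.1,1,0],[-2.3,2.9,3.1,0.5,0],[-2.3,2.9,3.1,0,0],[-2.3,2.9,3.1,0,0],[-2.3,2.9,3.1,0,0],[-2.3,2.9,3.1,0,0],[-2.3,2.9,3.1,0,0],[-2.3,2.9,3.1,0,0],[-2.3,2.9,3.1,0,0],[-2.3,2.9,3.1,0,0]]'; python3 sc.py; python3 tos.py -270 0 125
python3 - <<'E'
from h import *
shot('scene','s3.png',(100,160,340,340),3)
shot('top','t3.png',(300,160,560,300),3)
E
```

```text
clock: 21.3
ee_pos: [0.534, 0.1337, 0.2433]
eef_rot: [1.984, 2.138, -0.313]
contact_force: [0.0, 0.7, -1.7]
width: 0.225
scoop in bin: pos mm [-291.2  -41.3  143.5] yaw 1.02 pitch(nose up) -18.55 roll(+y up) -0.51
nose [-240.7  -40.4  127.6]
neck [-342.4  -41.9  192.3]
rear [-374.7  -42.8  171.5]
tool cm [-1.62  4.09  2.37] len 5.0 TCP [0.576 0.114 0.225]
```

View pics/s3.png

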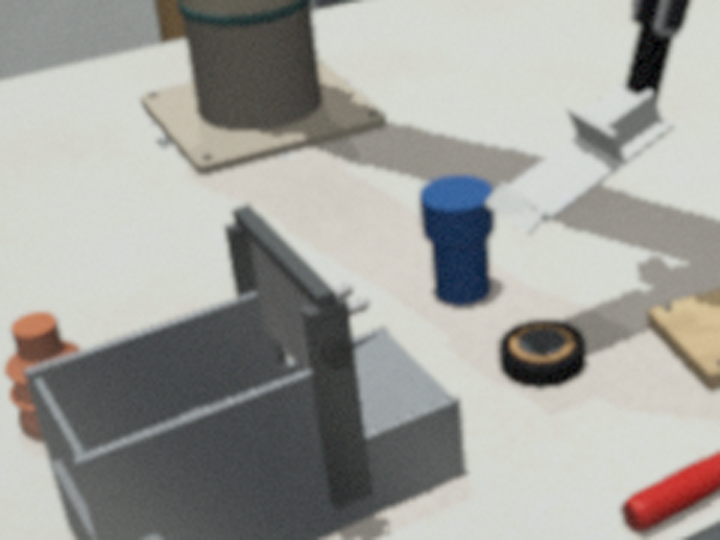

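View pics/t3.png

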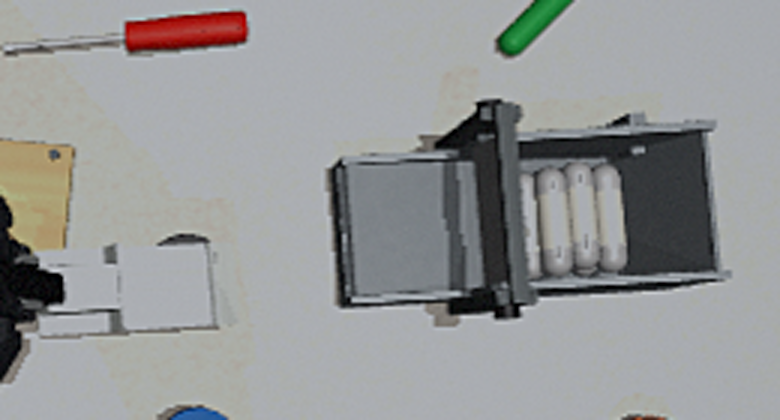

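```bash
cat > ov.py <<'E'
import sys
from sc import *
def overlay(raw,cam,fn,crop,s,piv=0,P=None):
    Rw,pw,R=scoop(piv=piv)
    im=cv2.imread('pics/raw_'+raw); x0,y0,x1,y1=crop
    im=cv2.resize(im[y0:y1,x0:x1],None,fx=s,fy=s,interpolation=cv2.INTER_CUBIC)
    def pl(pts,col):
        u=(proj(cam,np.array([pw+Rw@(np.array(X)/1000) for X in pts]),P)-[x0,y0])*s
        cv2.polylines(im,[np.round(u).astype(int)],False,col,1)
    pl([(-88,28,0),(34,28,0),(53,28,0),(53,-28,0),(-88,-28,0),(-88,28,0)],(0,0,255))
    pl([(-36,28,3),(-36,28,30),(-36,-28,30),(-36,-28,3)],(0,255,0))
    pl([(34,28,9),(34,-28,9)],(255,0,0)); pl([(-78,0,12),(-146.8,0,110.3)],(0,255,255))
    def pb(pts,col):
        u=(proj(cam,np.array([OB+RB@(np.array(X)/1000) for X in pts]),P)-[x0,y0])*s
        cv2.polylines(im,[np.round(u).astype(int)],False,col,1)
    pb([(-146,54,66),(-146,-54,66),(98,-54,130),(98,54,130)],(255,0,255)); pb([(-61,48,106),(-61,-48,106)],(255,255,0))
    cv2.imwrite('pics/'+fn,im)
if __name__=='__main__':
    overlay('s3.png','scene','s3o.png',(120,170,340,330),3.5); overlay('t3.png','top','t3o.png',(300,180,560,300),3)
E
python3 ov.py
```

```text
(no output)
```

View pics/s3o.png

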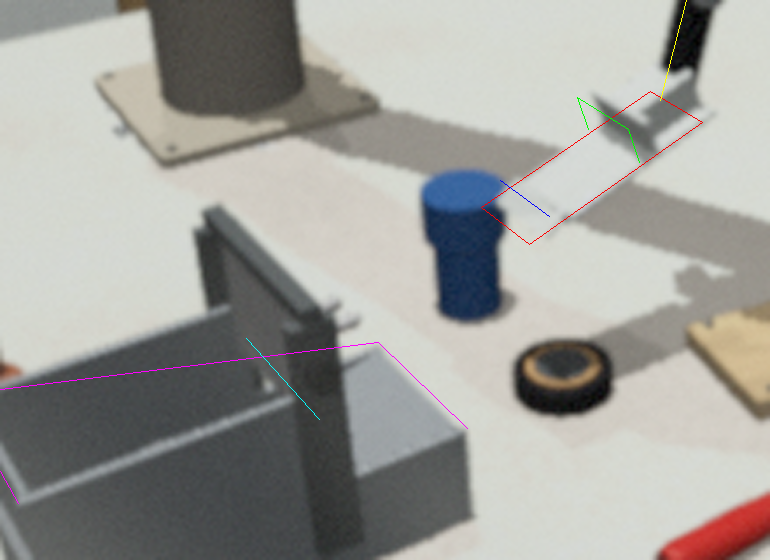

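View pics/t3o.png

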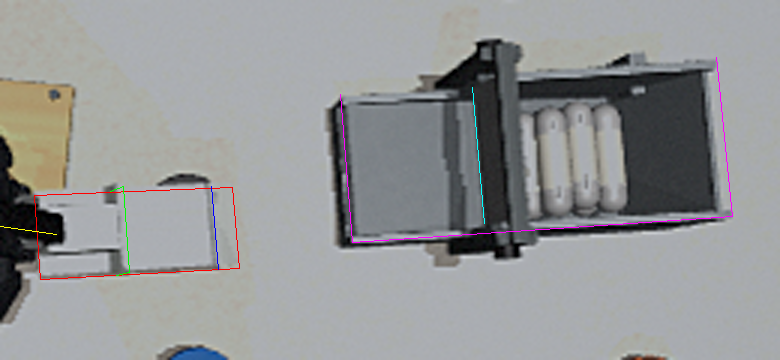

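```bash
python3 tos.py -200 0 98
```

```text
tool cm [-6.76  4.1   6.7 ] len 10.4 TCP [0.58  0.045 0.197]
```

```bash
python3 -m handwheel '[[-2,1.3,2,1,0],[-2,1.3,2,0.3,0],[-2,1.3,2,0,0],[-0.7,0.4,0.7,0,0]]'; python3 sc.py
python3 - <<'E'
from h import *
shot('scene','s4.png'); shot('top','t4.png')
import ov
ov.overlay('s4.png','scene','s4o.png',(120,170,300,330),3.5);ov.overlay('t4.png','top','t4o.png',(340,170,560,290),3.5)
E
python3 tos.py -165 0 72
```

```text
clock: 21.8
ee_pos: [0.5802, 0.0488, 0.1976]
eef_rot: [2.014, 2.112, -0.315]
contact_force: [-0.8, -0.8, -2.7]
width: 0.225
scoop in bin: pos mm [-204.4   -1.    97.7] yaw -0.51 pitch(nose up) -18.55 roll(+y up) -0.40
nose [-153.9   -1.5   81.8]
neck [-255.5   -0.3  146.5]
rear [-287.8   -0.3  125.7]
tool cm [-3.23  0.12  3.69] len 4.9 TCP [0.583 0.009 0.172]
```

View pics/s4o.png

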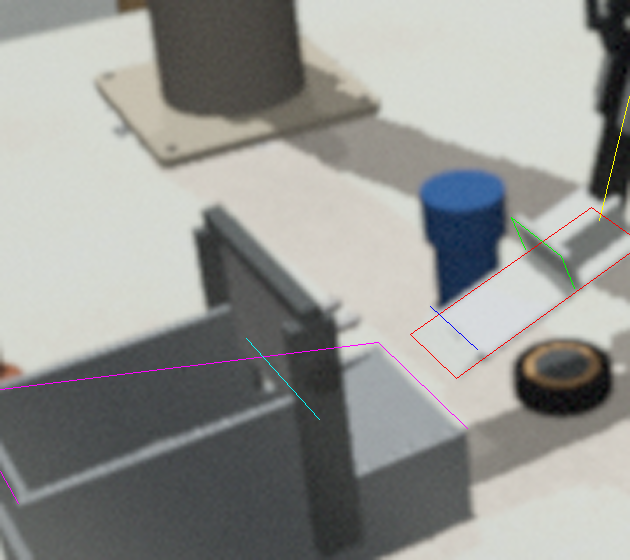

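View pics/t4o.png

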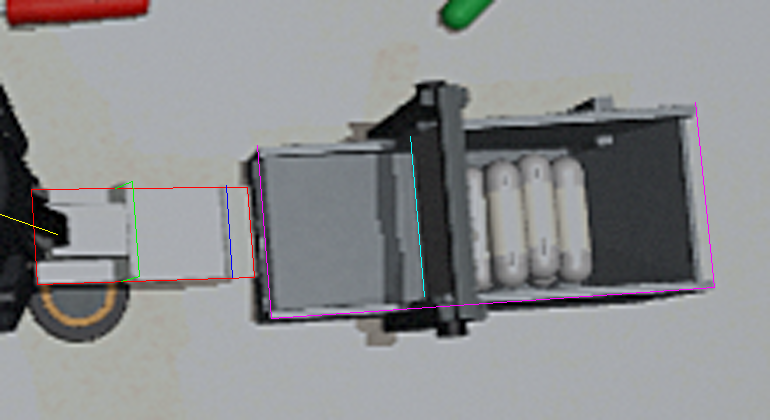

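```bash
python3 tos.py -155 0 74; python3 -m handwheel '[[-1.9,0.1,1.7,-0.3,0],[-2,0,1.7,0,0]]'; python3 sc.py;python3 st.py|tail -3; python3 tos.py -120 0 61
```

```text
tool cm [-4.24  0.12  3.79] len 5.7 TCP [ 0.583 -0.001  0.174]
clock: 22.1
ee_pos: [0.584, 0.0133, 0.1785]
eef_rot: [2.0, 2.133, -0.298]
contact_force: [0.1, -0.2, -0.5]
width: 0.227
scoop in bin: pos mm [-169.8    3.1   77.7] yaw 0.56 pitch(nose up) -19.15 roll(+y up) -0.20
nose [-119.4    3.6   61.3]
neck [-220.5    2.7  127.1]
rear [-253.     2.3  106.6]
 [-0.283 -0.009 -0.959]]
p [0.584  0.0133 0.1785] F [ 0.1 -0.2 -0.5] w 0.227 t 22.1
tilt toward -y(deg) 16.44 toward +x 0.57
tool cm [-4.3  -0.39  3.01] len 5.3 TCP [ 0.583 -0.037  0.162]
```

```bash
python3 tos.py -110 0 57.5 4
```

```text
tool cm [-4.19 -0.41  4.05] len 5.8 TCP [ 0.583 -0.039  0.152]
```

```bash
python3 -m handwheel '[[-1.5,-0.2,1.2,0,0],[-1.5,-0.2,1.2,0,0],[-1.2,0,1.2,0,0]]'; python3 st.py|tail -2; python3 sc.py; python3 sc.py 4|head -1
python3 - <<'E'
from h import *
shot('scene','s5.png',(150,170,290,290),5)
E
```

```text
clock: 22.4
ee_pos: [0.5848, -0.0346, 0.159]
eef_rot: [1.992, 2.137, -0.288]
contact_force: [-0.6, 1.7, 4.0]
width: 0.222
p [ 0.5848 -0.0346  0.159 ] F [-0.6  1.7  4. ] w 0.222 t 22.4
tilt toward -y(deg) 16.26 toward +x 1.05
scoop in bin: pos mm [-122.2    3.    58. ] yaw 1.10 pitch(nose up) -19.30 roll(+y up) 0.17
nose [-71.8   4.   41.4]
neck [-172.7    2.   107.4]
rear [-205.2    1.4   87. ]
scoop in bin: pos mm [-114.1    3.3   64.7] yaw 1.12 pitch(nose up) -15.30 roll(+y up) 0.20
```

View pics/s5.png

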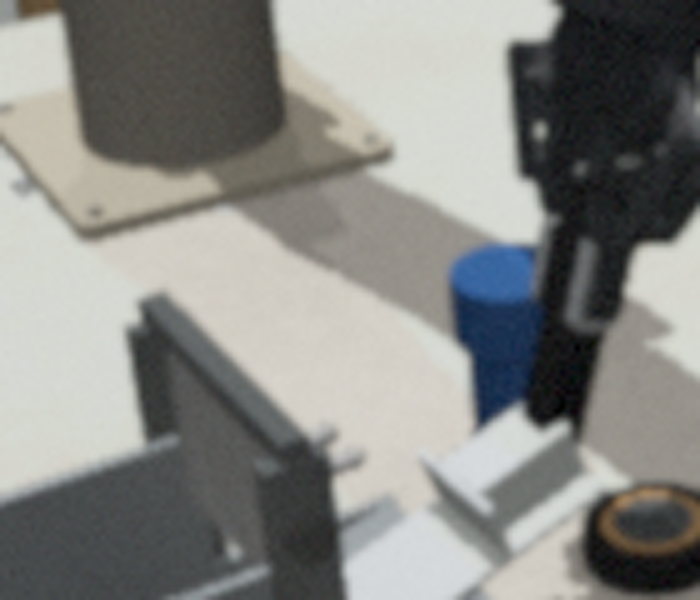

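```bash
python3 tos.py -70 0 47 4.3;  python3 -m handwheel '[[-1.2,-0.1,1.5,0.6,0],[-1.2,-0.1,1.5,0.5,0],[-1,0,1.3,0,0]]'; python3 st.py|tail -2; python3 sc.py 4.3
```

```text
tool cm [-3.31 -0.28  2.78] len 4.3 TCP [ 0.584 -0.078  0.141]
clock: 22.75
ee_pos: [0.5925, -0.0741, 0.1354]
eef_rot: [2.007, 2.114, -0.261]
contact_force: [-13.1, 19.5, 63.5]
width: 0.226
p [ 0.5925 -0.0741  0.1354] F [-13.1  19.5  63.5] w 0.226 t 22.75
tilt toward -y(deg) 15.89 toward +x 1.99
scoop in bin: pos mm [-74.3   9.8  41. ] yaw 0.57 pitch(nose up) -15.33 roll(+y up) 1.43
nose [-22.9  10.3  28. ]
neck [-128.1    8.5   86.9]
rear [-159.2    9.    64.3]
```

```bash
python3 -m handwheel '[[-0.2,-0.3,-0.5,0,0],[0,-0.3,0,0,0]]'; python3 st.py|tail -2; python3 sc.py 4.3
python3 - <<'E'
from h import *
shot('scene','s6.png',(120,170,260,290),5);shot('top','t6.png')
import ov
ov.overlay('t6.png','top','t6o.png',(340,170,560,290),3.5,piv=4.3)
E
```

```text
clock: 22.95
ee_pos: [0.5882, -0.0728, 0.1426]
eef_rot: [2.007, 2.113, -0.251]
contact_force: [0.3, 1.5, -2.4]
width: 0.224
p [ 0.5882 -0.0728  0.1426] F [ 0.3  1.5 -2.4] w 0.224 t 22.95
tilt toward -y(deg) 15.68 toward +x 2.29
scoop in bin: pos mm [-76.1   6.1  47.9] yaw 0.67 pitch(nose up) -15.53 roll(+y up) 1.74
nose [-24.7   6.6  34.7]
neck [-129.7    4.5   93.9]
rear [-160.9    5.1   71.5]
```

View pics/s6.png

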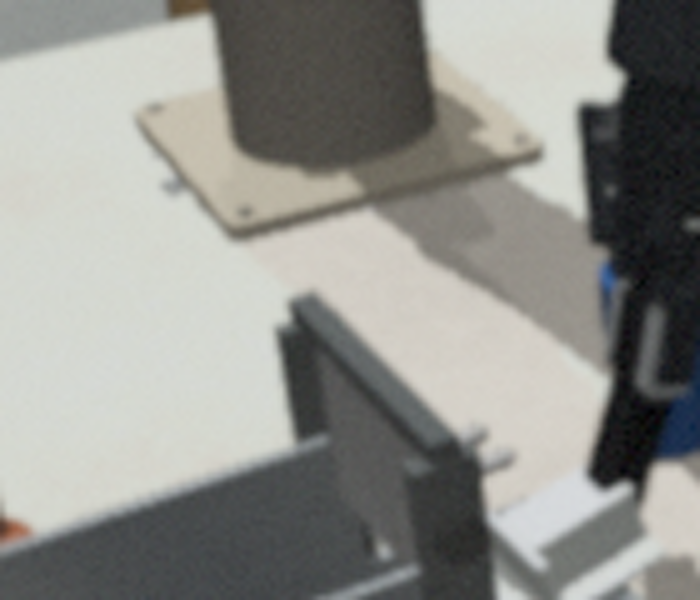

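View pics/t6o.png

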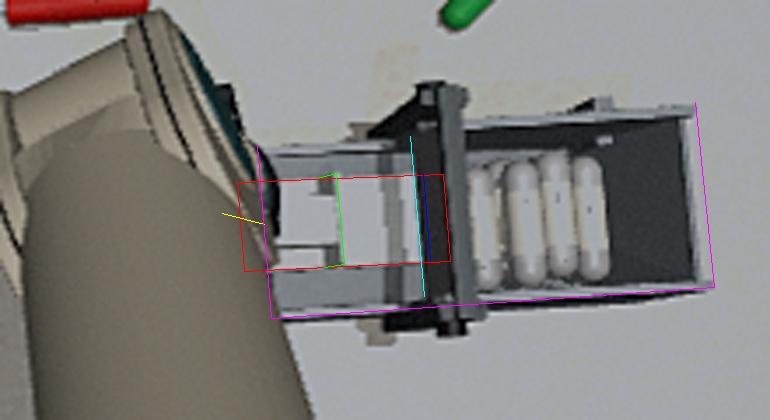

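Run:
```python
import cv2,numpy as np
from h import sv
a=cv2.imread('pics/raw_t4.png')[200:270,455:545];b=cv2.imread('pics/raw_t6.png')[200:270,455:545]
im=np.hstack([a,b]);im=cv2.resize(im,None,fx=4.4,fy=4.4,interpolation=cv2.INTER_CUBIC);cv2.imwrite('pics/cmp.png',cv2.convertScaleAbs(im,alpha=1.4))
```

```text
(no output)
```

View pics/cmp.png

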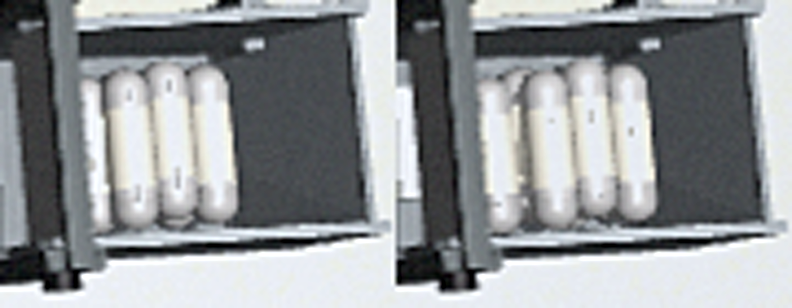

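```bash
python3 -m handwheel '[[-1,-0.3,0.6,0.3,0],[-1,-0.2,0.6,0.3,0],[-1,0,0.6,0,0]]'; python3 st.py|tail -2; python3 sc.py 4.3
python3 - <<'E'
from h import *
shot('top','t7.png',(440,190,550,280),6)
E
```

```text
clock: 23.35
ee_pos: [0.5835, -0.1044, 0.13]
eef_rot: [2.017, 2.11, -0.251]
contact_force: [-0.2, 5.7, 17.5]
width: 0.227
p [ 0.5835 -0.1044  0.13  ] F [-0.2  5.7 17.5] w 0.227 t 23.35
tilt toward -y(deg) 15.48 toward +x 2.09
scoop in bin: pos mm [-45.   -0.8  35. ] yaw 0.28 pitch(nose up) -15.74 roll(+y up) 1.64
nose [ 6.2 -0.5 21.6]
neck [-98.5  -1.9  81.3]
rear [-129.7   -1.2   58.9]
```

View pics/t7.png

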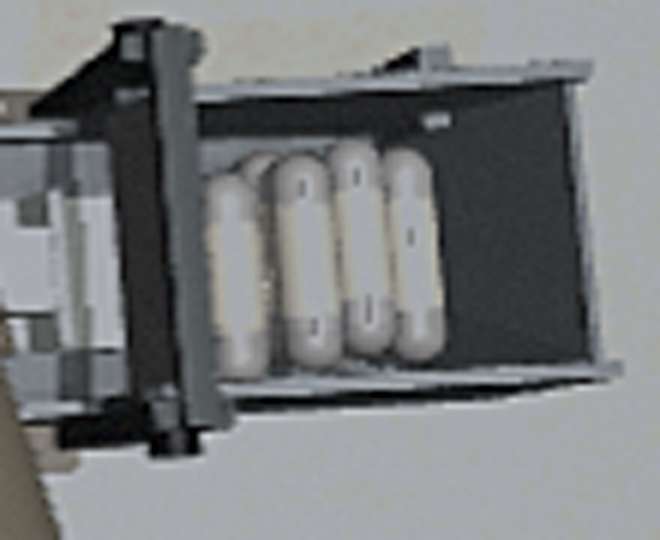

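```bash
python3 -m handwheel '[[-1.1,0,0.2,0,0],[-1.1,0,0.4,0,0],[-1.1,0,0.5,0,0]]'; python3 st.py|tail -2; python3 sc.py 4.3
python3 - <<'E'
from h import *
shot('top','t8.png',(440,190,550,280),6)
E
```

```text
clock: 23.7
ee_pos: [0.5828, -0.1442, 0.1249]
eef_rot: [2.021, 2.111, -0.256]
contact_force: [-0.8, 1.6, -2.3]
width: 0.222
p [ 0.5828 -0.1442  0.1249] F [-0.8  1.6 -2.3] w 0.222 t 23.7
tilt toward -y(deg) 15.48 toward +x 1.76
scoop in bin: pos mm [-5.4 -3.8 29.8] yaw 0.06 pitch(nose up) -15.76 roll(+y up) 1.36
nose [45.9 -3.8 16.4]
neck [-58.8  -4.6  76.1]
rear [-90.1  -3.9  53.7]
```

View pics/t8.png

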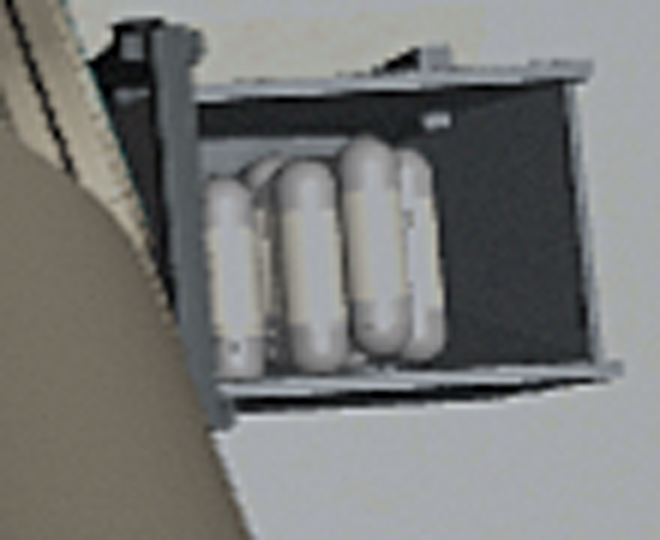

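```bash
python3 -m handwheel '[[-0.8,0.1,0.45,0,0],[-0.6,0.1,0.4,0,0]]'; python3 st.py|tail -2; python3 sc.py 4.3
python3 - <<'E'
from h import *
shot('top','t9.png',(440,190,550,280),6);shot('scene','s9.png',(100,170,240,300),5)
E
```

```text
clock: 23.95
ee_pos: [0.5856, -0.1616, 0.1202]
eef_rot: [2.023, 2.11, -0.256]
contact_force: [-1.6, 6.0, 3.9]
width: 0.228
p [ 0.5856 -0.1616  0.1202] F [-1.6  6.   3.9] w 0.228 t 23.95
tilt toward -y(deg) 15.42 toward +x 1.74
scoop in bin: pos mm [12.  -1.9 25.1] yaw -0.04 pitch(nose up) -15.82 roll(+y up) 1.36
nose [63.3 -2.  11.6]
neck [-41.4  -2.6  71.4]
rear [-72.7  -1.9  49.1]
```

View pics/t9.png

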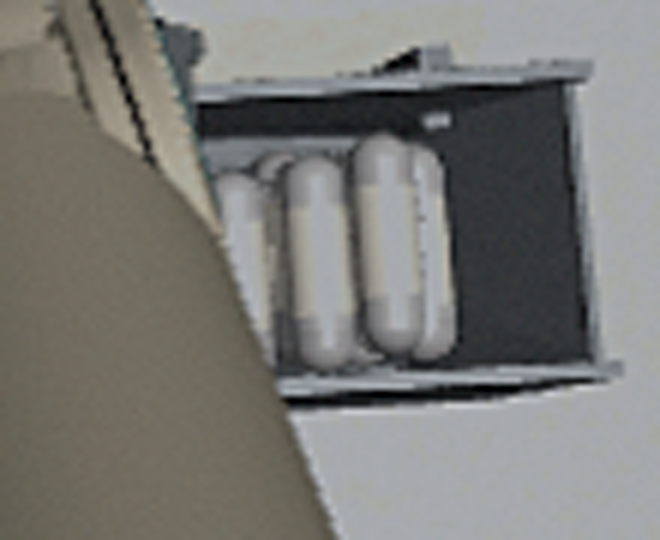

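View pics/s9.png

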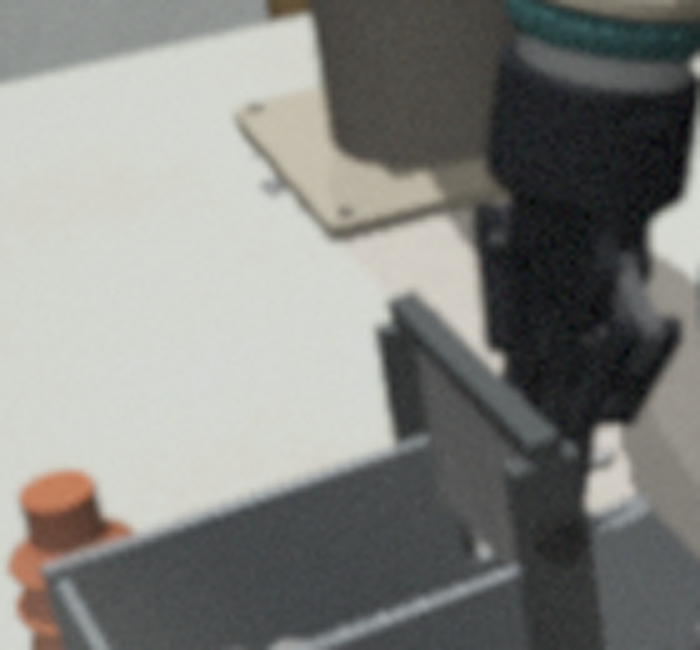

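```bash
python3 -m handwheel '[[0.6,0,-0.3,0,0],[0.6,0.05,-0.3,0,0]]'; python3 st.py|tail -2; python3 sc.py 4.3
python3 - <<'E'
from tos import *
Rw,pw,R=scoop(piv=4.3)
# directions in tool coords for bin x and z
print('binx in tool',(R.T@RB[:,0]).round(3),'up',R[2].round(3))
E
```

```text
clock: 24.25
ee_pos: [0.5839, -0.1525, 0.1224]
eef_rot: [2.026, 2.105, -0.264]
contact_force: [0.0, -0.8, -2.9]
width: 0.228
p [ 0.5839 -0.1525  0.1224] F [ 0.  -0.8 -2.9] w 0.228 t 24.25
tilt toward -y(deg) 15.7 toward +x 1.51
scoop in bin: pos mm [ 3.3 -4.  27.7] yaw -0.33 pitch(nose up) -15.55 roll(+y up) 1.19
nose [54.7 -4.3 14.5]
neck [-50.3  -4.3  73.8]
rear [-81.4  -3.5  51.3]
binx in tool [-0.962  0.003  0.271] up [-0.271  0.015 -0.962]
```

```bash
python3 -m handwheel '[[0.5,0,0.3,0,0],[0.5,0,0.3,0,0]]'; python3 st.py|tail -2; python3 sc.py 4.3
```

```text
clock: 24.45
ee_pos: [0.5848, -0.1474, 0.1182]
eef_rot: [2.021, 2.099, -0.27]
contact_force: [-6.0, -1.3, 38.7]
width: 0.224
p [ 0.5848 -0.1474  0.1182] F [-6.  -1.3 38.7] w 0.224 t 24.45
tilt toward -y(deg) 16.15 toward +x 1.63
scoop in bin: pos mm [-1.  -2.7 24.2] yaw -0.29 pitch(nose up) -15.11 roll(+y up) 1.29
nose [50.4 -3.  11.4]
neck [-55.   -3.1  69.9]
rear [-86.   -2.3  47.2]
```

```bash
python3 -m handwheel '[[0.8,0,0.05,0,0],[0.8,0,0.1,0,0]]'; python3 st.py|tail -2; python3 sc.py 4.3
```

```text
clock: 24.65
ee_pos: [0.5846, -0.1447, 0.1184]
eef_rot: [2.015, 2.084, -0.288]
contact_force: [-0.1, -11.5, 11.7]
width: 0.226
p [ 0.5846 -0.1447  0.1184] F [ -0.1 -11.5  11.7] w 0.226 t 24.65
tilt toward -y(deg) 17.26 toward +x 1.66
scoop in bin: pos mm [-1.9 -3.1 26.3] yaw -0.53 pitch(nose up) -14.00 roll(+y up) 1.35
nose [49.7 -3.6 14.5]
neck [-56.8  -3.3  70.9]
rear [-87.3  -2.3  47.6]
```

Run:
```python
from h import *
shot('scene','s10.png',(100,170,250,300),5);shot('wrist','w10.png')
```

```text
(no output)
```

View pics/w10.png

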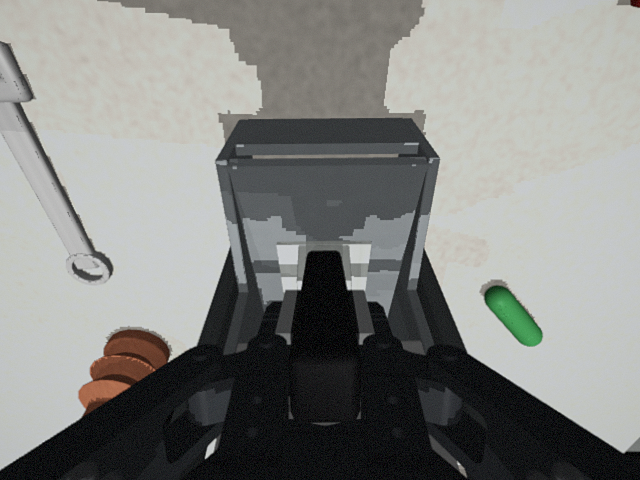

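View pics/s10.png

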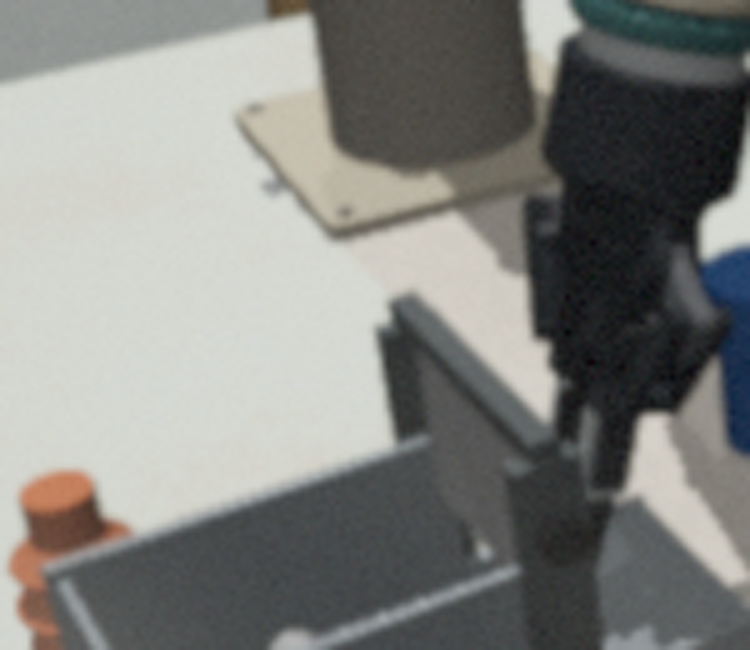

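```bash
cat > wov.py <<'E'
import sys
from sc import *
def wov(raw,fn,pivs,crop=(220,200,440,420),s=3):
    c,_,_=pose('wrist');H=np.linalg.inv(np.array(c['hand_eye']));P=(c,H[:3,:3],H[:3,3])
    im0=cv2.imread('pics/raw_'+raw);x0,y0,x1,y1=crop
    im=cv2.resize(im0[y0:y1,x0:x1],None,fx=s,fy=s,interpolation=cv2.INTER_CUBIC);im=cv2.convertScaleAbs(im,alpha=1.5)
    for piv,col in zip(pivs,[(0,0,255),(0,255,0),(255,0,255)]):
        Rw,pw,R=scoop(piv=piv);p=np.array(sensors.sense()['ee_pos'])
        def pl(pts):
            X=np.array([R.T@(pw+Rw@(np.array(q)/1000)-p) for q in pts])
            u=(proj('wrist',X,P)-[x0,y0])*s; cv2.polylines(im,[np.round(u).astype(int)],False,col,1)
        pl([(-36,28,30),(-36,-28,30),(-36,-28,3),(-88,-28,3),(-88,28,3),(-36,28,3),(-36,28,30)]); pl([(-40,15,30),(-88,15,30),(-88,-15,30),(-40,-15,30),(-40,15,30)]);
    cv2.imwrite('pics/'+fn,im)
if __name__=='__main__': wov(sys.argv[1],sys.argv[2],[float(v) for v in sys.argv[3:]])
E
python3 wov.py w10.png w10o.png 4 9; python3 st.py | tail -1
```

```text
tilt toward -y(deg) 17.24 toward +x 1.66
```

View pics/w10o.png

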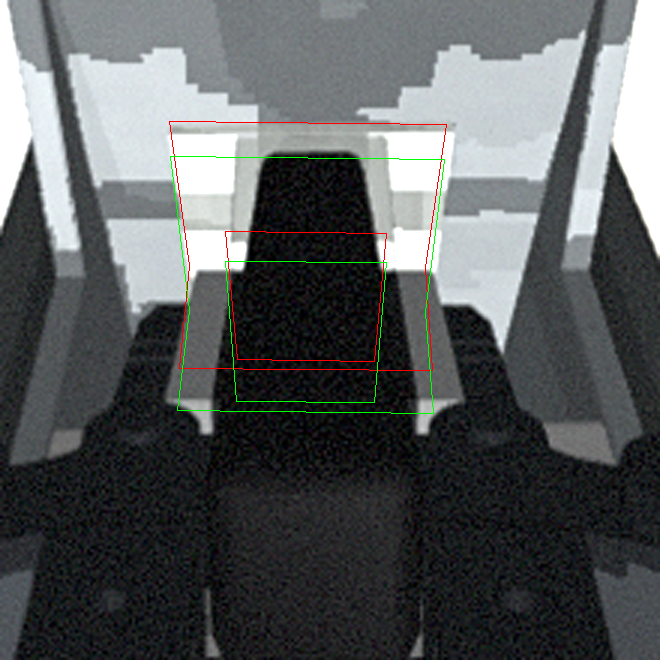

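```bash
python3 -m handwheel '[[1,0,0.4,0,0],[1,0,0.4,0,0]]'; python3 st.py|tail -2; python3 sc.py 5
```

```text
clock: 24.95
ee_pos: [0.5853, -0.1403, 0.1166]
eef_rot: [2.008, 2.063, -0.306]
contact_force: [-7.3, -4.1, 40.4]
width: 0.226
p [ 0.5853 -0.1403  0.1166] F [-7.3 -4.1 40.4] w 0.226 t 24.95
tilt toward -y(deg) 18.51 toward +x 1.78
scoop in bin: pos mm [-3.  -2.6 28. ] yaw -0.87 pitch(nose up) -12.06 roll(+y up) 1.55
nose [49.  -3.4 17.9]
neck [-59.3  -2.6  70.7]
rear [-89.1  -1.3  46.4]
```

```bash
python3 -m handwheel '[[1.3,0,0.5,0,0],[1.3,0,0.5,0,0],[1.3,0,0.5,0,0],[1.3,0,0.5,0,0]]'; python3 st.py|tail -2; python3 sc.py 5
```

```text
clock: 25.35
ee_pos: [0.5853, -0.1161, 0.1024]
eef_rot: [2.0, 2.027, -0.336]
contact_force: [-3.6, -0.1, 19.3]
width: 0.224
p [ 0.5853 -0.1161  0.1024] F [-3.6 -0.1 19.3] w 0.224 t 25.35
tilt toward -y(deg) 20.59 toward +x 1.92
scoop in bin: pos mm [-24.1  -2.5  17.5] yaw -1.55 pitch(nose up) -9.99 roll(+y up) 1.90
nose [28.2 -3.9  9.2]
neck [-81.9  -1.9  58.1]
rear [-1.107e+02 -1.000e-01  3.270e+01]
```

```bash
python3 - <<'E'
from h import *
shot('wrist','w11.png');shot('top','t11.png',(440,190,550,280),6)
E
python3 wov.py w11.png w11o.png 15 20 25; python3 st.py|tail -2
```

```text
p [ 0.5852 -0.1136  0.1006] F [-3.9  1.6 16.9] w 0.224 t 25.45
tilt toward -y(deg) 20.43 toward +x 1.9
```

View pics/w11o.png

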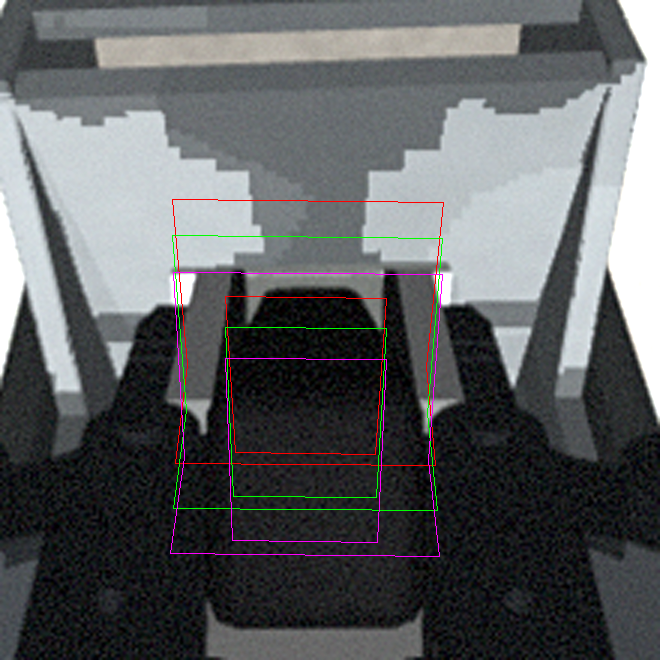

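View pics/t11.png

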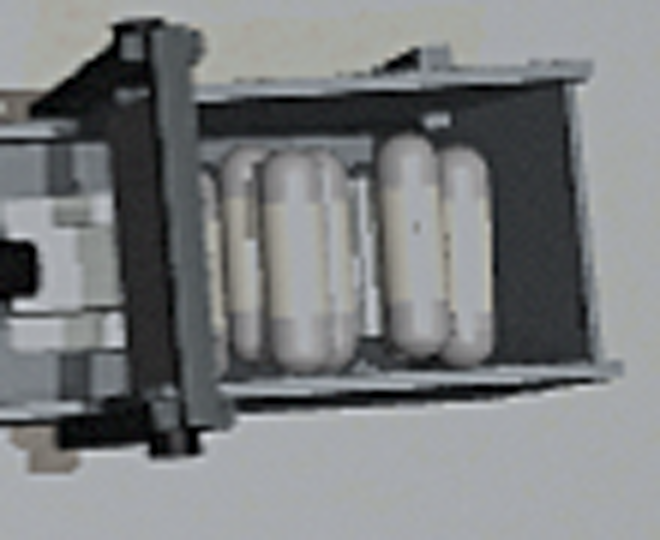

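```bash
python3 sc.py 24.5
python3 - <<'E'
import ov
ov.overlay('t11.png','top','t11o.png',(430,190,560,290),6,piv=24.5)
E
```

```text
scoop in bin: pos mm [ 1.2 -4.  58.1] yaw -1.90 pitch(nose up) 9.34 roll(+y up) 1.95
nose [53.3 -5.8 67.7]
neck [-66.8  -2.8  77.3]
rear [-85.6  -1.1  43.8]
```

View pics/t11o.png

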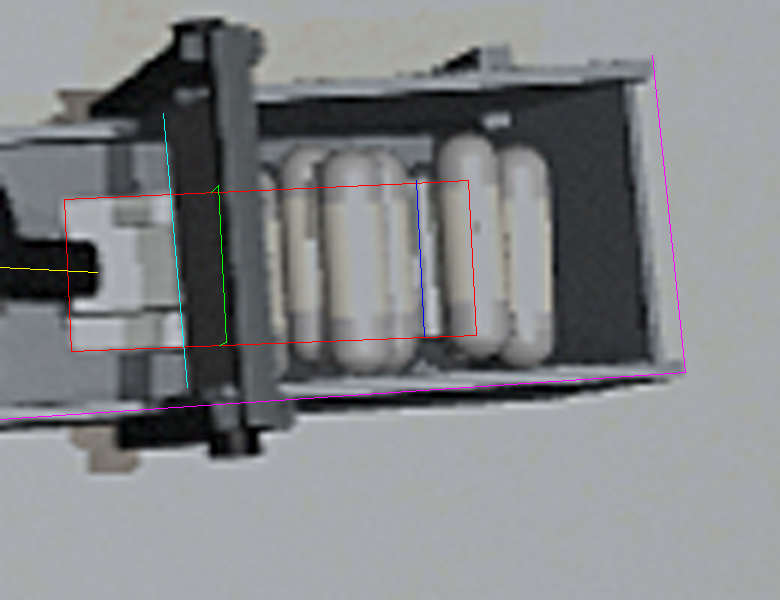

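```bash
python3 -m handwheel '[[-0.2,0.1,-0.5,-0.7,0],[-0.2,0.1,-0.5,-0.7,0],[-0.2,0.1,-0.5,-0.6,0]]'; python3 st.py|tail -2; python3 sc.py 24.5
python3 - <<'E'
from h import *
shot('wrist','w12.png');shot('top','t12.png',(430,190,560,290),6)
E
python3 wov.py w12.png w12o.png 20 25; python3 st.py|tail -2
```

```text
clock: 25.75
ee_pos: [0.5873, -0.1117, 0.1166]
eef_rot: [1.962, 2.074, -0.341]
contact_force: [0.4, -0.5, -4.4]
width: 0.229
p [ 0.5873 -0.1117  0.1166] F [ 0.4 -0.5 -4.4] w 0.229 t 25.75
tilt toward -y(deg) 20.36 toward +x 1.88
scoop in bin: pos mm [-0.6  2.4 74.1] yaw 0.31 pitch(nose up) 9.33 roll(+y up) 1.15
nose [51.5  2.6 83.6]
neck [-68.6   1.4  93.3]
rear [-87.4   1.9  59.8]
p [ 0.5881 -0.1119  0.1172] F [ 0.9 -0.4 -4.4] w 0.227 t 25.85
tilt toward -y(deg) 20.36 toward +x 1.98
```

View pics/w12o.png

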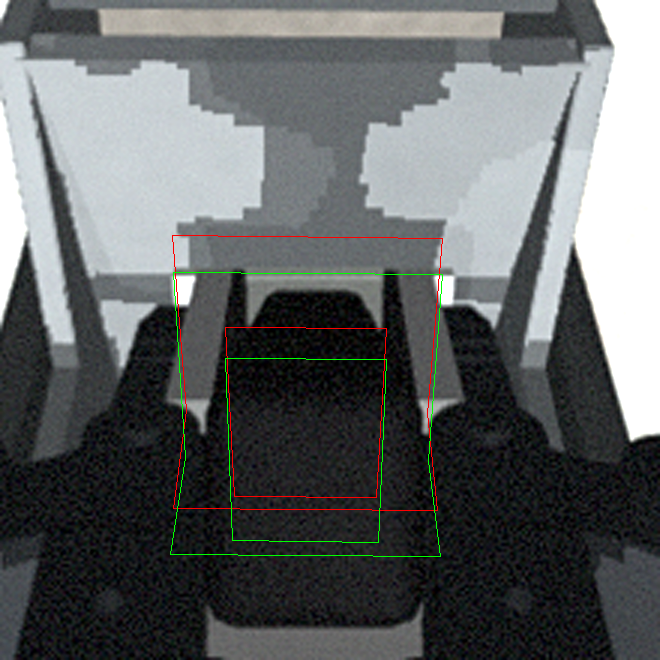

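View pics/t12.png

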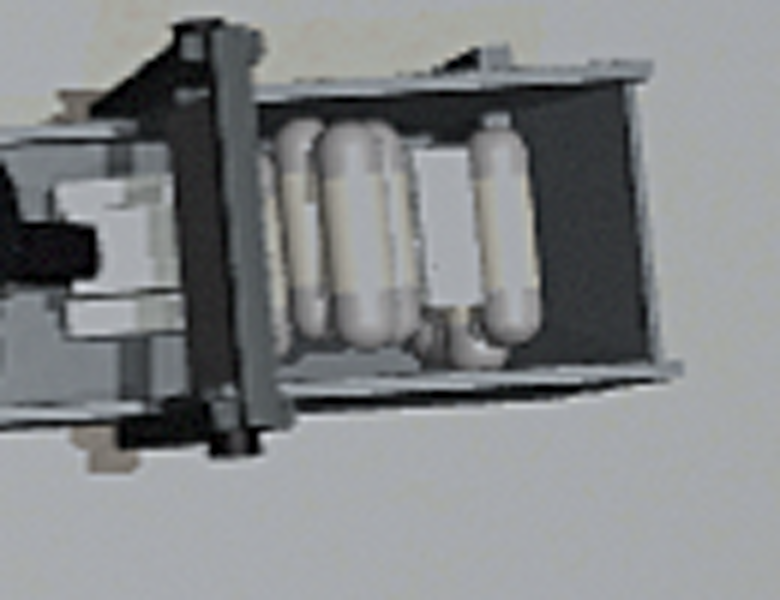

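Run:
```python
from sc import *
Rw,pw,R=scoop(piv=24.7)
for X in [(-25,0,14),(-3,0,14),(19,0,14),(23,0,14),(-14,0,33),(8,0,33),(-25,0,36),(34,0,9)]:
    u=proj('top',pw+Rw@(np.array(X)/1000))[0]; print(X,((u-[430,190])*6).round(0))
```

```text
(-25, 0, 14) [257. 242.]
(-3, 0, 14) [322. 237.]
(19, 0, 14) [387. 232.]
(23, 0, 14) [399. 231.]
(-14, 0, 33) [295. 235.]
(8, 0, 33) [361. 230.]
(-25, 0, 36) [263. 237.]
(34, 0, 9) [430. 229.]
```

```bash
python3 -m handwheel '[[-0.2,-0.1,-0.5,0,0],[-0.1,0,-0.3,0,0]]'; python3 st.py|tail -2; python3 sc.py 24.7|grep neck; python3 -m handwheel '[[-0.1,0,-0.3,0,0]]'; python3 sc.py 24.7|grep -v rear
```

```text
clock: 26.05
ee_pos: [0.586, -0.1122, 0.1248]
eef_rot: [1.964, 2.073, -0.341]
contact_force: [0.5, -1.4, -7.7]
width: 0.225
p [ 0.586  -0.1122  0.1248] F [ 0.5 -1.4 -7.7] w 0.225 t 26.05
tilt toward -y(deg) 20.33 toward +x 1.84
neck [-68.   -0.  101.7]
clock: 26.15
ee_pos: [0.5855, -0.1123, 0.1277]
eef_rot: [1.965, 2.073, -0.342]
contact_force: [-0.2, -0.9, -6.4]
width: 0.225
scoop in bin: pos mm [ 0.1  0.2 85.5] yaw 0.21 pitch(nose up) 9.48 roll(+y up) 1.09
nose [52.2  0.4 95.2]
neck [-68.   -0.6 104.5]
```

```bash
python3 -m handwheel '[[-0.15,0,-0.3,0,0]]'|grep -E 'force|pos'; python3 -m handwheel '[[-0.15,0,-0.3,0,0]]'|grep -E 'force|pos'; python3 sc.py 24.7|grep -v rear
```

```text
ee_pos: [0.585, -0.1127, 0.1308]
contact_force: [-0.8, -1.5, -7.1]
ee_pos: [0.5846, -0.1132, 0.134]
contact_force: [0.3, -0.3, -9.4]
scoop in bin: pos mm [ 1.  -0.8 91.9] yaw 0.19 pitch(nose up) 9.47 roll(+y up) 0.99
nose [ 53.1  -0.6 101.6]
neck [-67.1  -1.5 110.9]
```

```bash
python3 -m handwheel '[[-0.15,0,-0.3,0,0]]'|grep -E 'force|pos';  python3 sc.py 24.7|grep -v rear; python3 -c "
from h import *
shot('scene','s13.png',(100,170,250,300),5);shot('wrist','w13.png');shot('top','t13.png',(430,190,560,290),6)"; python3 st.py|tail -2;python3 wov.py w13.png w13o.png 20 25
```

```text
ee_pos: [0.5843, -0.1136, 0.1374]
contact_force: [-0.2, -0.9, -7.2]
scoop in bin: pos mm [ 1.3 -1.2 95.2] yaw 0.18 pitch(nose up) 9.46 roll(+y up) 0.95
nose [ 53.5  -1.1 104.9]
neck [-66.7  -1.9 114.3]
p [ 0.5845 -0.1135  0.1377] F [ 0.2  0.4 -4.3] w 0.225 t 26.6
tilt toward -y(deg) 20.31 toward +x 1.65
```

View pics/w13o.png

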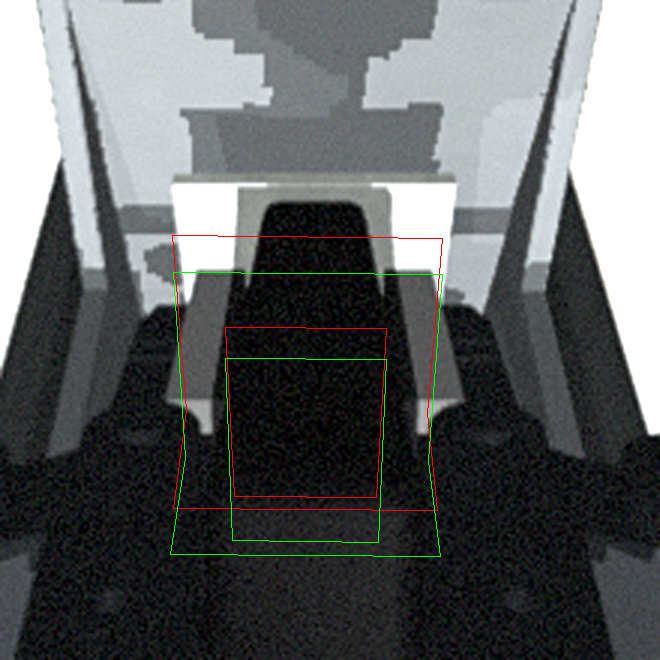

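View pics/s13.png

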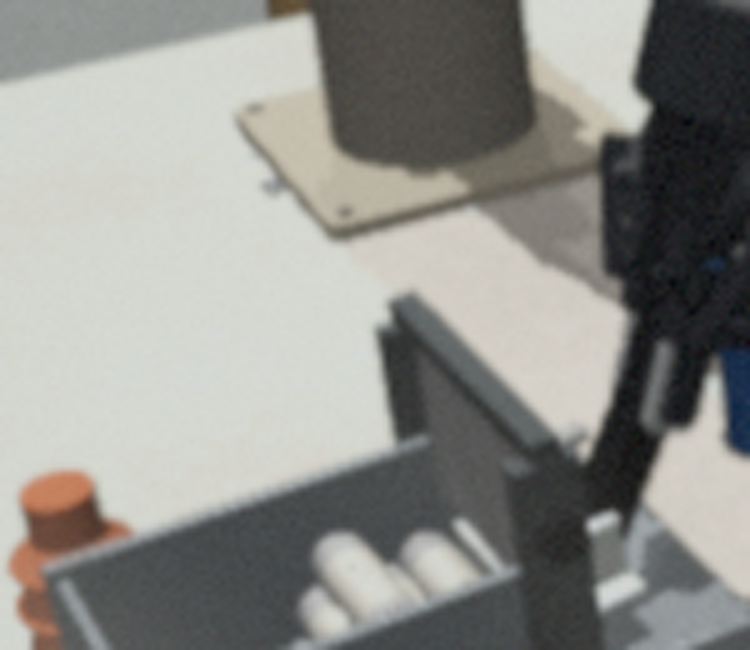

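View pics/t13.png

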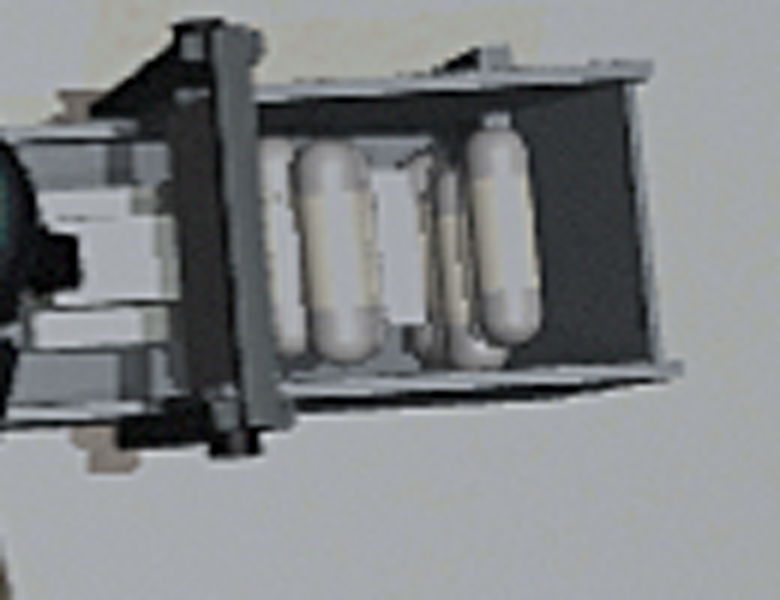

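```bash
cat > fitw.py <<'E'
from sc import *
from scipy.optimize import least_squares
c,_,_=pose('wrist');H=np.linalg.inv(np.array(c['hand_eye']));PW=(c,H[:3,:3],H[:3,3])
Rts0=Rg.T@Rs;pts0=Rg.T@(ps-pg);g=np.array([0,0,-.019])
def rel(v): # piv deg, dx,dz (tool m)
    M=Ro.from_rotvec([0,np.radians(-v[0]),0]).as_matrix()
    return M@Rts0, g+M@(pts0-g)+np.array([v[1],0,v[2]])
def fit(obs,other=(),s=None,w=1):
    s=s or sensors.sense();R=Ro.from_rotvec(s['eef_rot']).as_matrix();p=np.array(s['ee_pos'])
    def f(v):
        Rr,pr=rel(v);o=[]
        for uv,X in obs: o+=list(proj('wrist',pr+Rr@(np.array(X)/1000),PW)[0]-uv)
        for cam,uv,X in other: o+=list((proj(cam,p+R@(pr+Rr@(np.array(X)/1000)))[0]-uv)*2)
        o+=[v[1]*50,v[2]*50]
        return np.array(o)
    r=least_squares(f,[10,0,0]);v=r.x
    Rr,pr=rel(v);Rb=RB.T@R@Rr;pb=RB.T@(p+R@pr-OB)
    print('piv %.2f dx %.1f dz %.1f mm'%(v[0],v[1]*1e3,v[2]*1e3),'res',r.fun.round(1))
    print('bin pos',(pb*1e3).round(1),'yaw %.2f pitch %.2f roll %.2f'%(np.degrees(np.arctan2(Rb[1,0],Rb[0,0])),np.degrees(np.arcsin(Rb[2,0])),np.degrees(np.arcsin(Rb[2,1]))))
    for nm,X in dict(nose=(53,0,1),crest=(34,0,9),neck=(-64,0,30),wall=(-38,0,30),rear=(-88,0,0)).items(): print(nm,((pb+Rb@np.array(X)/1000)*1000).round(1))
    return v
Z=lambda u,v:(u/3+220,v/3+200)
T6=lambda u,v:(u/6+430,v/6+190)
E
python3 - <<'E'
from fitw import *
v=fit([(Z(172,175),(-88,-28,0)),(Z(457,175),(-88,28,0)),(Z(172,183),(-88,-28,3)),(Z(456,183),(-88,28,3))])
v=fit([(Z(172,175),(-88,-28,0)),(Z(457,175),(-88,28,0)),(Z(172,183),(-88,-28,3)),(Z(456,183),(-88,28,3))],[('top',T6(428,245),(53,0,1))])
E
```

```text
piv 17.93 dx 11.6 dz -8.8 mm res [-1.9 -0.7 -2.9  0.2 -2.5 -0.3 -2.1  0.7  0.6 -0.4]
bin pos [-20.7  -1.1  83.7] yaw 0.23 pitch 2.69 roll 0.95
nose [32.2 -1.  87.2]
crest [12.9 -1.2 94.3]
neck [-86.   -1.9 110.7]
wall [-60.   -1.8 111.9]
rear [-108.6   -1.5   79.6]
piv 16.50 dx 9.1 dz -8.4 mm res [-1.7 -0.7 -3.   0.2 -2.3 -0.2 -2.2  0.8 -0.3 -0.9  0.5 -0.4]
bin pos [-20.2  -1.1  81. ] yaw 0.24 pitch 1.26 roll 0.95
nose [32.8 -0.9 83.2]
crest [13.6 -1.1 90.8]
neck [-84.8  -1.9 109.6]
wall [-58.8  -1.8 110.2]
rear [-108.2   -1.5   79.1]
```

```bash
cat > ov2.py <<'E'
from fitw import *
def ov2(raw,cam,fn,crop,s,v,seats=True):
    st=sensors.sense();R=Ro.from_rotvec(st['eef_rot']).as_matrix();p=np.array(st['ee_pos']);Rr,pr=rel(v)
    im=cv2.imread('pics/raw_'+raw); x0,y0,x1,y1=crop
    im=cv2.convertScaleAbs(cv2.resize(im[y0:y1,x0:x1],None,fx=s,fy=s,interpolation=cv2.INTER_CUBIC),alpha=1.3)
    def pl(pts,col):
        u=(proj(cam,np.array([p+R@(pr+Rr@(np.array(X)/1000)) for X in pts]))-[x0,y0])*s
        cv2.polylines(im,[np.round(u).astype(int)],False,col,1)
    pl([(-88,28,0),(34,28,0),(53,28,0),(53,-28,0),(-88,-28,0),(-88,28,0)],(0,0,255))
    pl([(-36,28,3),(-36,28,30),(-36,-28,30),(-36,-28,3)],(0,255,0)); pl([(34,28,9),(34,-28,9)],(255,0,0)); pl([(-78,0,12),(-146.8,0,110.3)],(0,255,255))
    for X in [-23,-1,21]: pl([(X,40,25),(X,-40,25)],(255,0,255))
    cv2.imwrite('pics/'+fn,im)
E
python3 - <<'E'
from ov2 import *
ov2('s13.png','scene','s13o.png',(140,255,250,325),7,[16.5,.0091,-.0084]);ov2('t13.png','top','t13o.png',(430,190,560,290),6,[16.5,.0091,-.0084])
E
```

```text
(no output)
```

View pics/s13o.png

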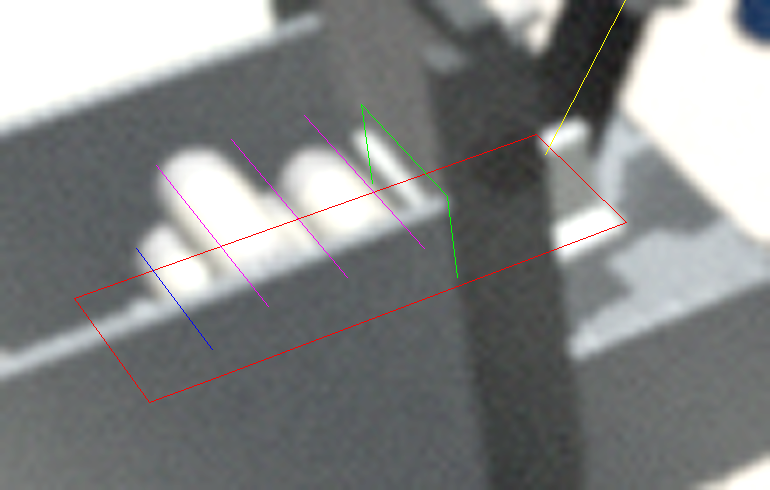

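View pics/t13o.png

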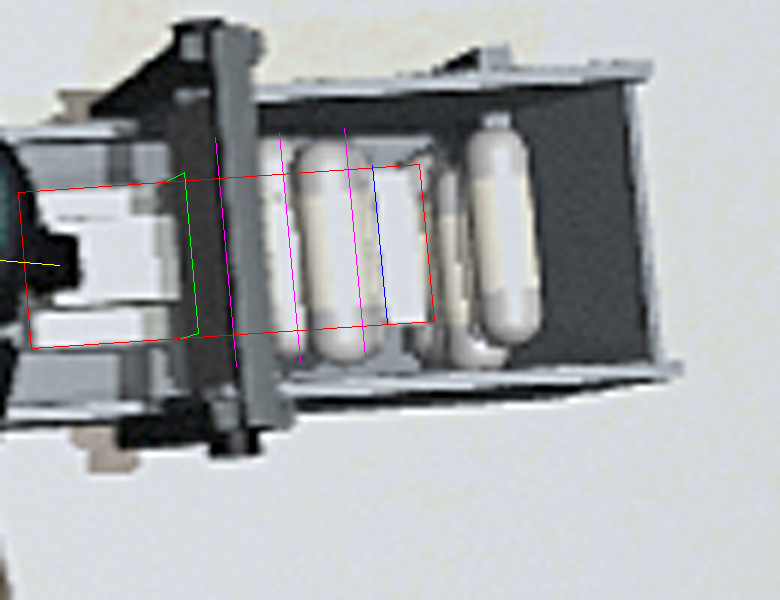

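```bash
python3 -m handwheel '[[0.6,0,-0.28,0,0],[0.9,0,-0.34,0,0],[0.9,0,-0.34,0,0]]'|grep -E 'force|pos|clock'; python3 st.py|tail -1;  python3 -c "
from h import *
shot('top','t14.png',(430,190,560,290),6);shot('wrist','w14.png',(220,200,440,420),3)"
```

```text
clock: 26.9
ee_pos: [0.5833, -0.0874, 0.139]
contact_force: [0.2, 0.3, -4.3]
tilt toward -y(deg) 20.37 toward +x 1.68
```

View pics/t14.png

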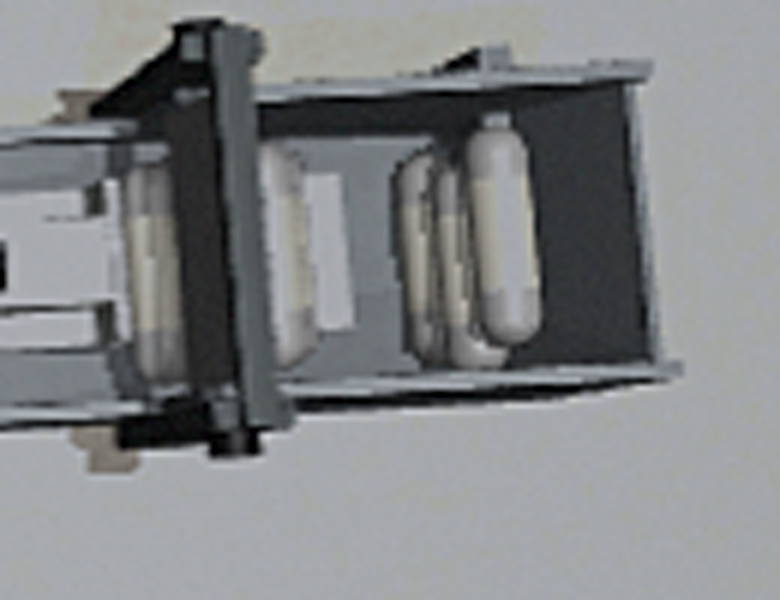

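View pics/w14.png

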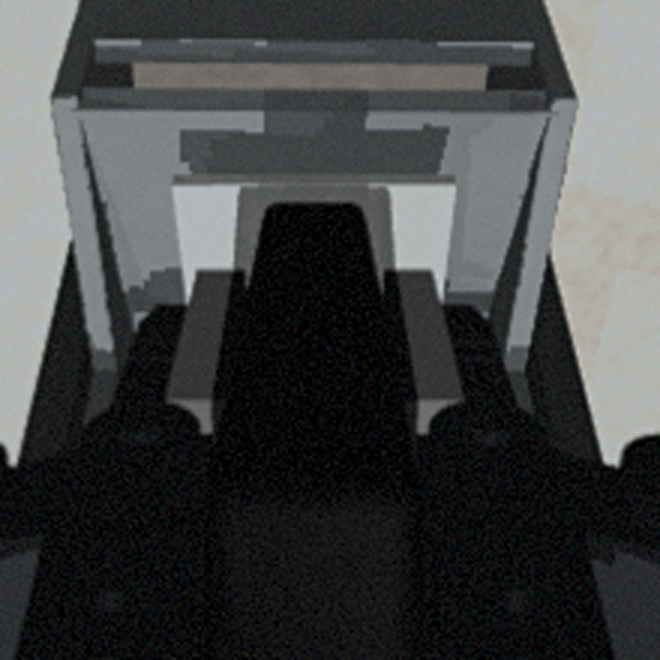

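```bash
python3 -m handwheel '[[0.9,0,-0.34,0,0],[0.9,0,-0.33,0,0],[0.9,0,-0.33,0,0]]'|grep -E 'force|pos|clock'; python3 -c "
from h import *
shot('top','t15.png',(400,190,530,290),6)"
```

```text
clock: 27.3
ee_pos: [0.5824, -0.0557, 0.1395]
contact_force: [-0.2, 0.0, -3.3]
```

View pics/t15.png

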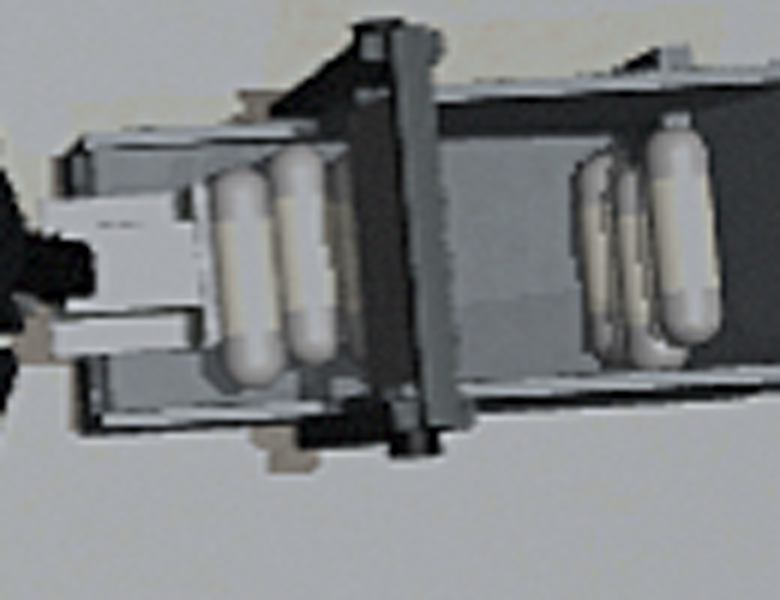

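```bash
python3 -m handwheel '[[0.9,0,-0.33,0,0],[0.9,0,-0.33,0,0],[0.9,0,-0.33,0,0],[0.9,0,-0.33,0,0]]'|grep -E 'force|pos|clock'; python3 -c "
from h import *
shot('top','t16.png',(380,190,510,290),6);shot('scene','s16.png',(130,220,280,340),5)"
```

```text
clock: 27.75
ee_pos: [0.5805, -0.0119, 0.1393]
contact_force: [-0.5, 0.9, -3.7]
```

View pics/t16.png

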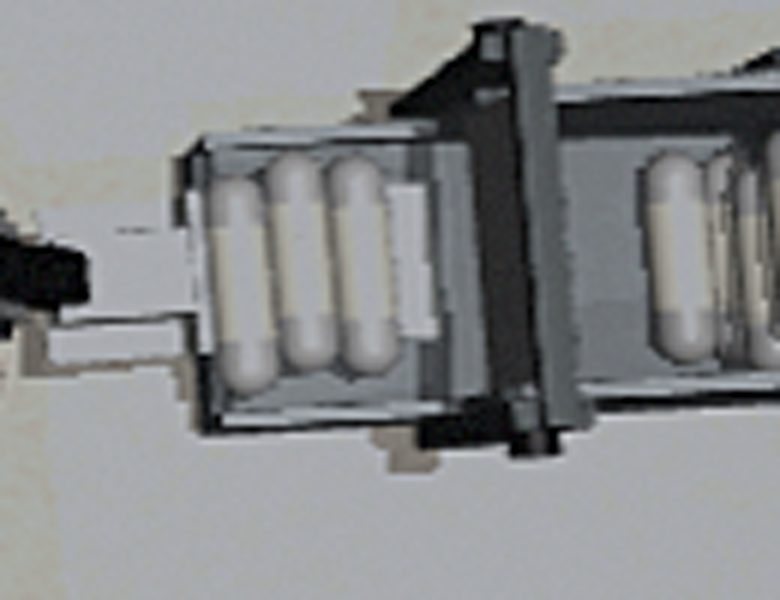

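View pics/s16.png

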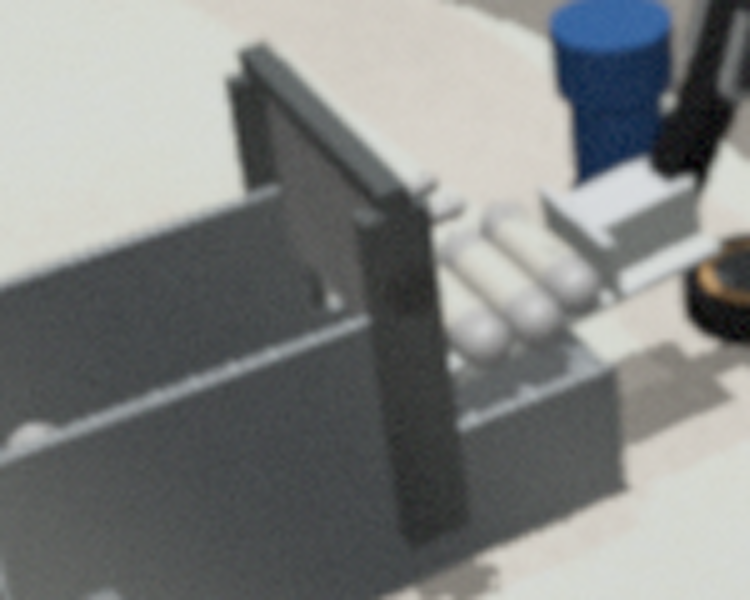

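```bash
cat > f16.py <<'E'
from fitw import *
T=lambda u,v:(u/6+380,v/6+190);S=lambda u,v:(u/5+130,v/5+220)
v=fit([],[('top',T(425,183),(53,28,1)),('top',T(438,335),(53,-28,1)),('top',T(212,355),(-36,-28,30)),
 ('scene',S(543,190),(-36,-28,30)),('scene',S(612,245),(-36,28,30)),('scene',S(718,240),(-88,28,3))])
E
python3 f16.py; python3 st.py|tail -2
```

```text
piv 12.66 dx 3.7 dz -4.9 mm res [-2.  -0.7 -1.6  0.2 -3.3 -2.5 -3.4 -2.5 -3.6 -1.2 -0.6  3.2  0.2 -0.2]
bin pos [-123.     0.7   72.3] yaw 0.62 pitch -2.72 roll 1.13
nose [-70.    1.3  70.7]
crest [-88.6   0.9  79.6]
neck [-185.5   -0.6  105.3]
wall [-159.5   -0.3  104. ]
rear [-2.109e+02 -2.000e-01  7.640e+01]
p [ 0.5808 -0.0101  0.139 ] F [ 0.  -0.3 -4. ] w 0.228 t 27.85
tilt toward -y(deg) 20.15 toward +x 1.98
```

```bash
python3 -m handwheel '[[1.2,0,-0.45,0,0],[1.5,0,-0.55,0,0],[1.5,0,-0.6,0,0],[1.5,0,-0.9,0,0],[1.4,0,-1.3,1,0],[1.2,0,-1.6,1.5,0],[1,0,-1.6,1.5,0],[0.6,0,-1,1.5,0],[0.2,0,-0.3,1.5,0],[0,0,0,1,0]]'|grep -E 'force|pos|clock'; python3 st.py; python3 -c "
from fitw import *
s=sensors.sense();R=Ro.from_rotvec(s['eef_rot']).as_matrix();p=np.array(s['ee_pos'])
for v in ([16.5,.0091,-.0084],[12.7,.0037,-.0049]):
    Rr,pr=rel(v);Q=R@Rr;o=p+R@pr;print('scoop world',o.round(4),'yaw %.2f pitch %.2f roll %.2f'%tuple(np.degrees([np.arctan2(Q[1,0],Q[0,0]),np.arcsin(Q[2,0]),np.arcsin(Q[2,1])])))
"
```

```text
clock: 28.85
ee_pos: [0.5727, 0.1285, 0.1837]
contact_force: [1.1, 0.2, -3.2]
q [-0.517  0.656  0.09   1.696  0.341  0.942 -0.749]
[[ 0.09   0.995  0.034]
 [ 0.937 -0.073 -0.341]
 [-0.337  0.062 -0.939]]
p [0.5727 0.1285 0.1837] F [ 1.1  0.2 -3.2] w 0.223 t 28.85
tilt toward -y(deg) 19.96 toward +x 2.05
scoop world [0.5663 0.0188 0.1259] yaw -94.58 pitch 0.63 roll 4.01
scoop world [0.5668 0.0181 0.1162] yaw -94.35 pitch -3.17 roll 3.98
```

```bash
python3 -m handwheel '[[0.8,0.2,0,0.5,0],[1.6,0.4,0,0.5,0],[2,0.4,0,0.5,0],[2,0.4,0,0,0],[2,0.4,0,0,0],[2,0.4,0,0,0],[2,0.4,0,0,0],[1.6,0.3,0,0,0],[1,0.3,0,0,0],[0.5,0.2,0,0,0],[0,0,0,0,0],[0,0,0,0,0]]'|grep -E 'force|pos|clock'; python3 -c "
from h import *
shot('top','t17.png',(200,180,350,280),5);shot('scene','s17.png',(270,170,420,290),5);shot('wrist','w17.png',(220,200,440,420),3)"; python3 st.py
```

```text
clock: 30.05
ee_pos: [0.6265, 0.2774, 0.1192]
contact_force: [-0.3, -0.4, -3.6]
q [-0.646  0.896  0.073  1.351  0.278  1.094 -0.868]
[[ 0.123  0.992  0.024]
 [ 0.932 -0.108 -0.345]
 [-0.34   0.065 -0.938]]
p [0.6267 0.277  0.1199] F [ 0.4 -0.7 -4. ] w 0.226 t 30.2
tilt toward -y(deg) 20.18 toward +x 1.44
```

View pics/t17.png

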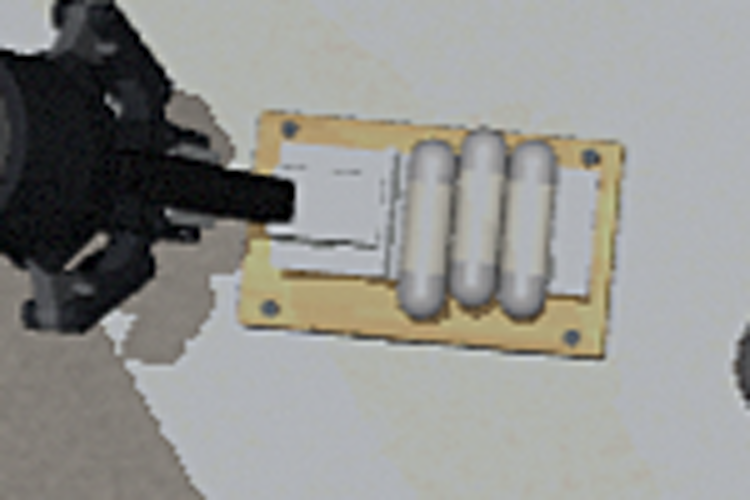

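View pics/s17.png

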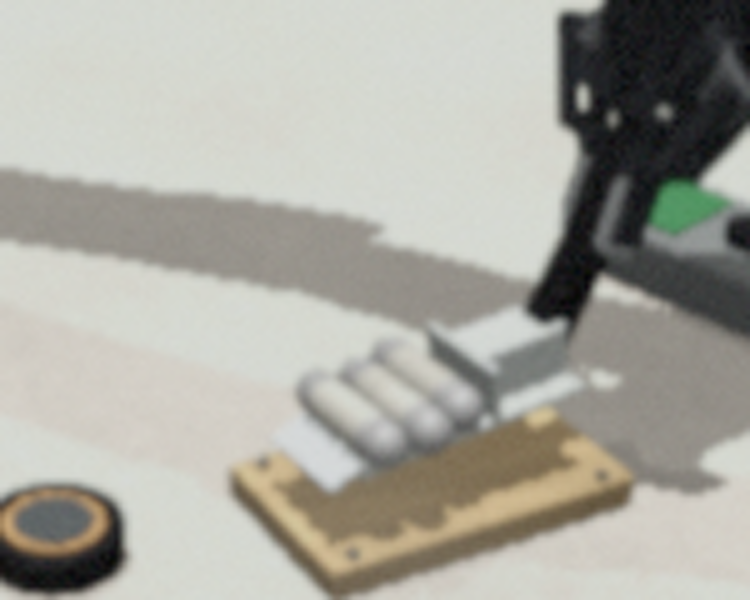

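View pics/w17.png

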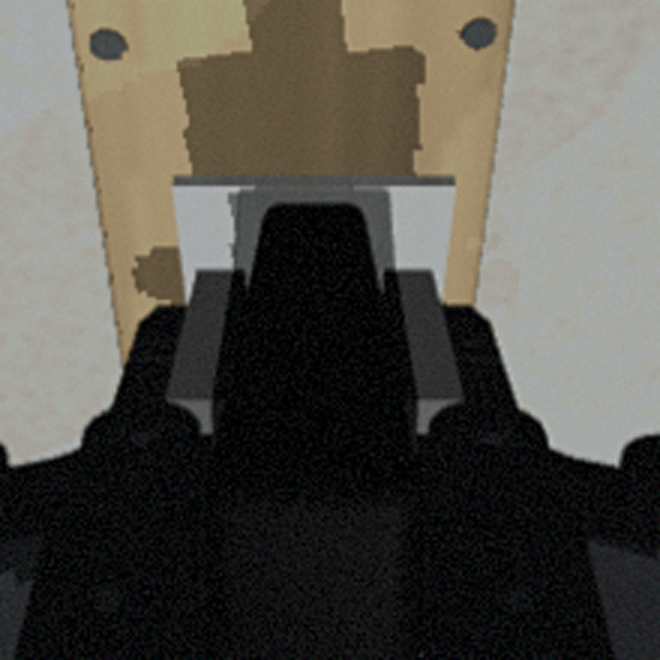

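```bash
cat > f17.py <<'E'
from fitw import *
T=lambda u,v:(u/5+200,v/5+180);S=lambda u,v:(u/5+270,v/5+170)
wr=[(Z(172,176),(-88,-28,0)),(Z(456,176),(-88,28,0)),(Z(172,184),(-88,-28,3)),(Z(456,184),(-88,28,3))]
tp=[('top',T(600,172),(53,28,1)),('top',T(587,298),(53,-28,1)),('top',T(283,143),(-88,28,3)),('top',T(270,272),(-88,-28,3))]
sc_=[('scene',S(430,322),(-36,-28,30)),('scene',S(495,372),(-36,28,30)),('scene',S(495,415),(-36,28,3)),('scene',S(277,437),(53,-28,1)),('scene',S(332,492),(53,28,1)),('scene',S(582,378),(-88,28,3))]
s=sensors.sense();R=Ro.from_rotvec(s['eef_rot']).as_matrix();p=np.array(s['ee_pos'])
for o in ((wr,tp+sc_),([],tp+sc_),(wr,sc_)):
    v=fit(*o);Rr,pr=rel(v);Q=R@Rr;q=p+R@pr;print('W',q.round(4),'yaw %.2f pitch %.2f roll %.2f'%tuple(np.degrees([np.arctan2(Q[1,0],Q[0,0]),np.arcsin(Q[2,0]),np.arcsin(Q[2,1])])))
E
python3 f17.py | grep -E 'piv|W'
```

```text
piv 8.68 dx -3.4 dz -8.2 mm res [-1.8 -1.2 -3.1 -0.3 -2.3 -0.2 -2.7  0.8 -2.  -0.2 -1.6 -0.9 -1.2 -1.8
W [0.6173 0.1676 0.0499] yaw -96.11 pitch -7.02 roll 4.09
piv 9.24 dx -1.9 dz -7.2 mm res [-2.1 -0.2 -1.8 -1.  -1.3 -1.7 -1.2 -3.1 -2.5  0.2 -2.  -1.2 -0.6  1.5
W [0.6174 0.1678 0.0496] yaw -96.14 pitch -6.46 roll 4.09
piv 7.71 dx -4.2 dz -9.8 mm res [-2.2 -1.5 -2.7 -0.5 -2.7 -0.4 -2.3  0.6 -2.2 -0.6 -1.7 -2.   0.2  0.4
W [0.6175 0.1691 0.0497] yaw -96.04 pitch -7.99 roll 4.08
```

```bash
cat > tgt.py <<'E'
from fitw import *
import sys
s=sensors.sense();R=Ro.from_rotvec(s['eef_rot']).as_matrix();p=np.array(s['ee_pos'])
for v in ([8.7,-.0034,-.0082],[15.7,-.0034,-.0082]):
    Rr,pr=rel(v);q=p+R@pr;d=np.array([.616,.1692,.018])-q; print('W',q.round(4),'pitch %.2f'%np.degrees(np.arcsin((R@Rr)[2,0])),'tool shift',(R.T@d*100).round(2),'world',(d*100).round(2))
E
python3 tgt.py
```

```text
W [0.6173 0.1676 0.0499] pitch -7.00 tool shift [ 1.22 -0.36  2.93] world [-0.13  0.16 -3.19]
W [0.6152 0.1568 0.0647] pitch -0.02 tool shift [ 2.75 -0.36  3.96] world [ 0.08  1.24 -4.67]
```

```bash
python3 -m handwheel '[[0.3,-0.05,0.6,0,0],[0.4,-0.05,0.6,0,0],[0.4,-0.05,0.5,0,0],[0.4,-0.05,0.4,0,0]]'|grep -E 'force|pos|clock'; python3 tgt.py;python3 -m handwheel '[[0.3,-0.05,0.4,0,0]]'|grep -E 'force|pos|clock'; python3 -m handwheel '[[0.3,-0.05,0.4,0,0]]'|grep -E 'force|pos|clock'; python3 tgt.py
```

```text
clock: 30.6
ee_pos: [0.628, 0.2828, 0.0951]
contact_force: [0.4, 1.0, -2.8]
W [0.6186 0.1734 0.025 ] pitch -7.04 tool shift [-0.18 -0.26  0.79] world [-0.26 -0.42 -0.7 ]
W [0.6164 0.1626 0.0398] pitch -0.05 tool shift [ 1.35 -0.26  1.82] world [-0.04  0.66 -2.18]
clock: 30.7
ee_pos: [0.6282, 0.2847, 0.0901]
contact_force: [1.3, 3.3, 3.8]
clock: 30.8
ee_pos: [0.6287, 0.2869, 0.0859]
contact_force: [-1.0, 1.6, 3.1]
W [0.6196 0.1775 0.0158] pitch -7.04 tool shift [-0.89 -0.25  0.07] world [-0.36 -0.83  0.22]
W [0.6174 0.1667 0.0306] pitch -0.06 tool shift [ 0.64 -0.25  1.09] world [-0.14  0.25 -1.26]
```

```bash
python3 -m handwheel '[[0.2,-0.1,0.4,0,0],[0.2,-0.1,0.35,0,0]]'|grep -E 'force|pos|clock'; python3 -m handwheel '[[0.15,-0.05,0.3,0,0]]'|grep -E 'force|pos|clock'; python3 tgt.py|tail -1;  python3 -c "
from h import *
shot('top','t18.png',(200,180,350,280),5);shot('scene','s18.png',(270,170,420,290),5)"
```

```text
clock: 31.0
ee_pos: [0.6288, 0.2904, 0.0785]
contact_force: [1.0, 3.5, 4.3]
clock: 31.1
ee_pos: [0.6293, 0.2917, 0.076]
contact_force: [-0.2, 3.4, 17.7]
W [0.6187 0.1716 0.0203] pitch -0.26 tool shift [-0.19 -0.26  0.29] world [-0.27 -0.24 -0.23]
```

View pics/t18.png

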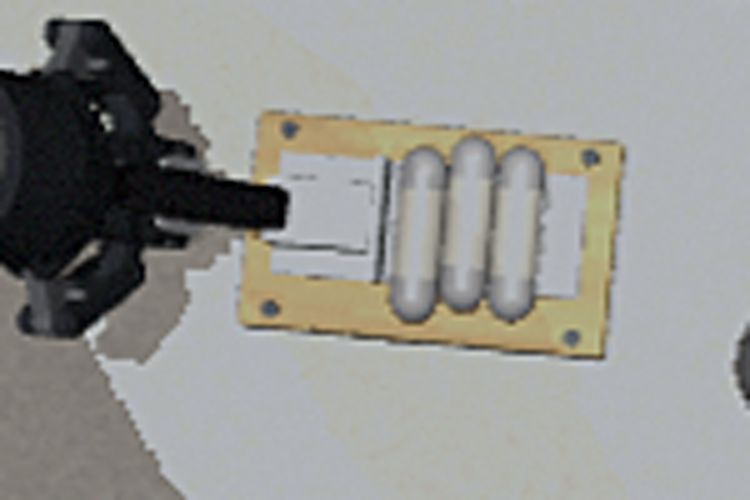

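View pics/s18.png

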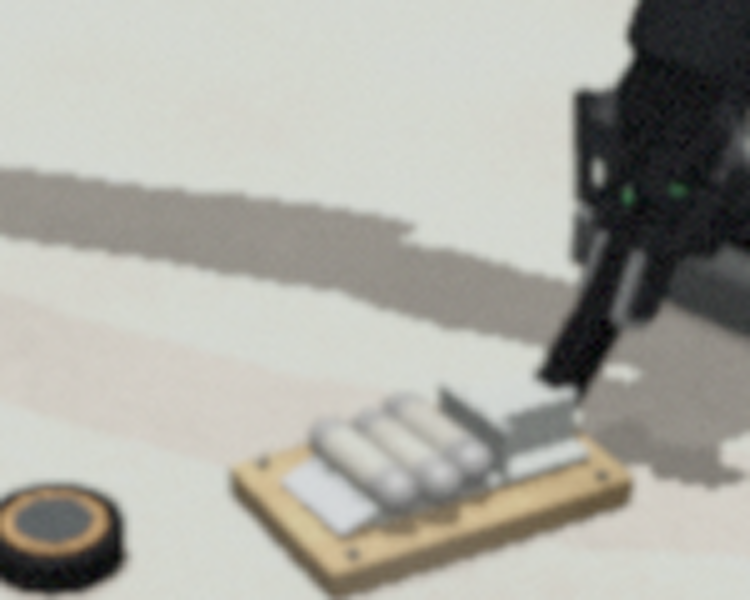

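```bash
python3 -m handwheel '[[0,-0.35,-0.1,0,0],[0,0,0.1,0,0]]'|grep -E 'force|pos|clock'; python3 -c "
from h import *
shot('top','t19.png',(200,180,350,280),5)"
```

```text
clock: 31.4
ee_pos: [0.6263, 0.2917, 0.0764]
contact_force: [-0.7, 4.4, 6.1]
```

View pics/t19.png

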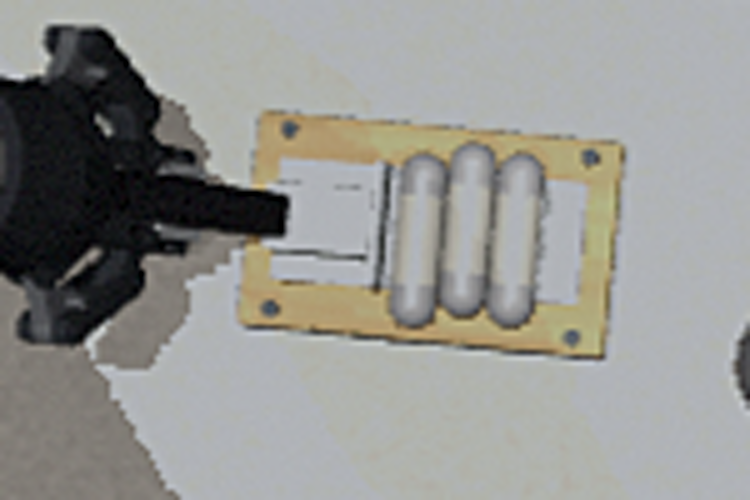

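```bash
python3 -m handwheel '[[0,0,0,0,2.6],[0,0,0,0,3.5],[0,0,0,0,5],[0,0,0,0,5]]'|grep -E 'force|pos|clock|width'; python3 -c "
from h import *
shot('top','t20.png',(200,180,350,280),5);shot('wrist','w20.png')"
```

```text
clock: 31.85
ee_pos: [0.625, 0.2885, 0.0744]
contact_force: [0.3, -0.4, -0.2]
width: 0.584
```

View pics/t20.png

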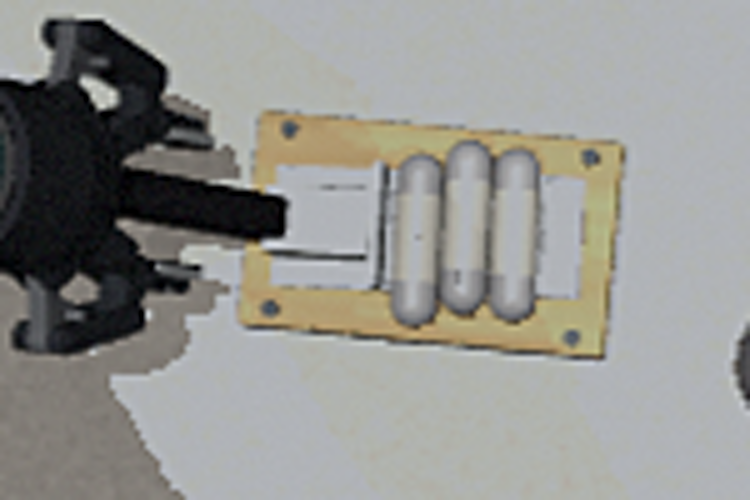

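View pics/w20.png

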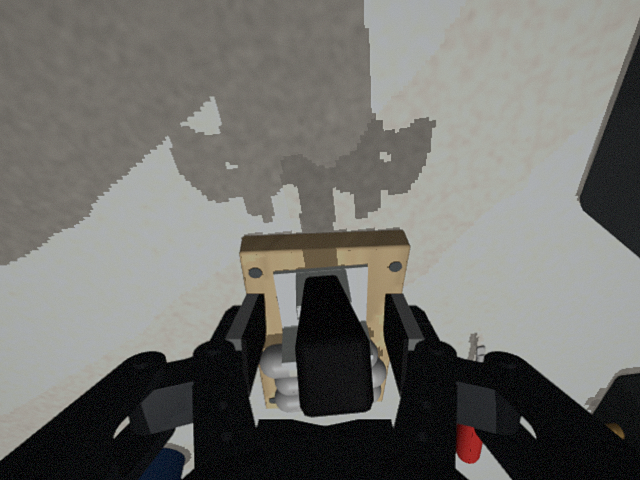

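```bash
python3 -m handwheel '[[0,0,-1,0,6],[0,0,-2,0,6],[0,0,-3,0,6],[0,0,-4,0,6],[0,0,-4,0,6],[0,0,-4,0,6],[0,0,-4,0,6],[0,0,0,0,6],[0,0,0,0,6]]'|grep -E 'force|pos|clock|width'; python3 -c "
from h import *
shot('top','t21.png',(200,180,350,280),5);shot('scene','s21.png',(270,190,420,310),5);shot('top','t21f.png');shot('scene','s21f.png')"
```

```text
clock: 32.85
ee_pos: [0.6172, 0.3688, 0.2933]
contact_force: [0.2, -1.0, -0.3]
width: 0.704
```

View pics/t21.png

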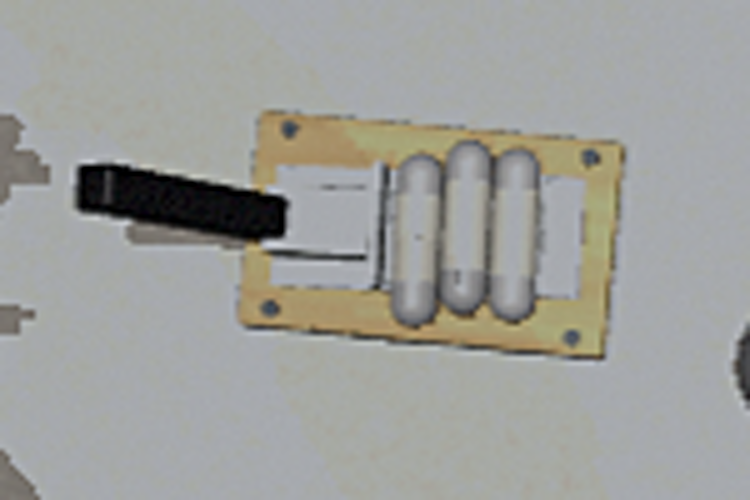

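View pics/s21.png

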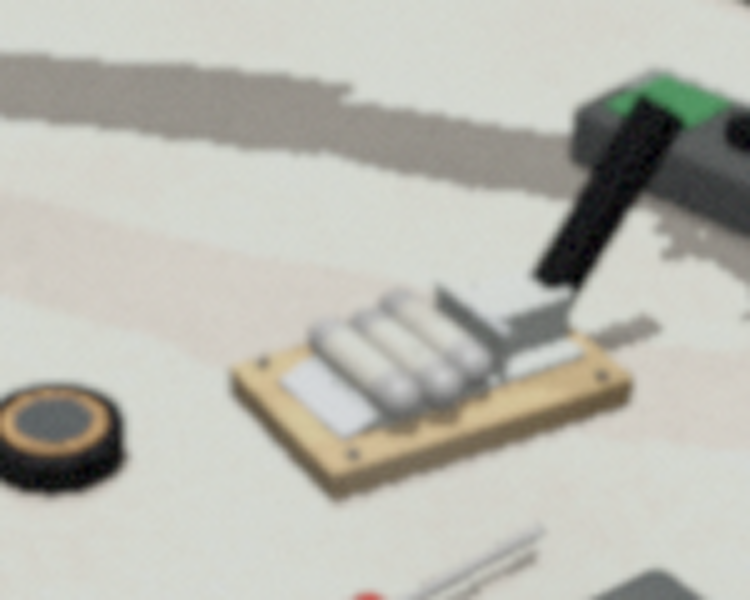

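View pics/t21f.png

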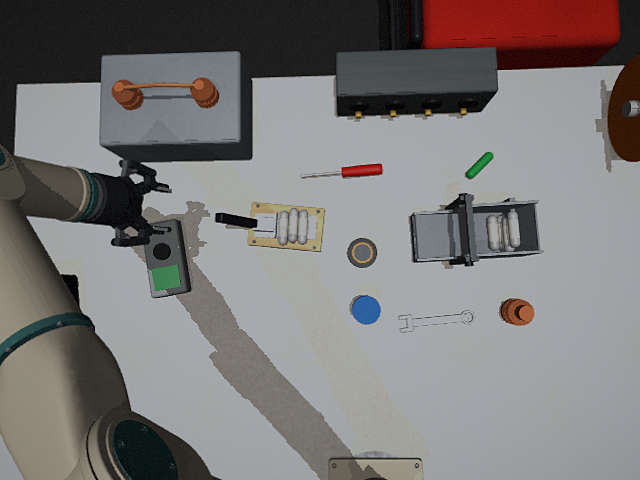

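Run:
```python
from m import *
np.set_printoptions(precision=4,suppress=True)
T=lambda u,v:(u/5+200,v/5+180);S=lambda u,v:(u/5+270,v/5+190)
hx,hz=-78-120*.5736,12+120*.8192
z=18
ob=[('top',T(584,178),(53,28,1+z)),('top',T(579,299),(53,-28,1+z)),('top',T(283,163),(-88,28,3+z)),('top',T(270,286),(-88,-28,3+z)),('top',T(77,188),(hx-9,0,hz-6+z)),
('scene',S(435,285),(-36,-28,30+z)),('scene',S(505,330),(-36,28,30+z)),('scene',S(282,383),(53,-28,1+z)),('scene',S(345,437),(53,28,1+z)),('scene',S(585,350),(-88,28,3+z)),('scene',S(662,105),(hx,0,hz+z))]
for o in (ob,ob[:5],ob[5:]):
    r,e=fit(o,[.616,.17,-1.67]);print(r,np.degrees(r[2]));
print(e)
t=np.array([.616,.1692]);a=-1.6772;d=r[:2]-t
st=[('top',T(262,112),(-105,50,18)),('top',T(622,147),(65,50,18)),('top',T(240,326),(-105,-50,18)),('top',T(605,356),(65,-50,18))]
r,e=fit(st,[.6,.17,-1.67]);print('stand',r)
```

```text
[ 0.6173  0.1732 -1.6305] -93.42056765961973
[ 0.6158  0.1722 -1.635 ] -93.67859187256559
[ 0.6192  0.1734 -1.626 ] -93.16376741937886
[[-0.1048 -1.071 ]
 [ 0.0451  0.626 ]
 [-0.4728 -0.3503]
 [ 0.2299  0.641 ]
 [ 0.0663  0.0657]
 [ 0.1998 -0.3252]]
stand [ 0.6136  0.1689 -1.6769]
```

```bash
python3 -c "
from station import finish_job
print(finish_job())"
```

```text
the job is handed in; nothing more can be done
None
```

The scoop is on the plywood stand with one level layer of three fuses in it. I let go at about 32 s and handed the job in at about 33 s.

**What I did**
- The rows can only turn the tool about its own axis. I leaned it to match the handle by pushing against the reach limit, then gripped the handle.
- I pushed the scoop home along the bin floor at about −15°.
- I tipped the nose up about 9° by pressing the back edge of the base on the floor, raised the neck to the strike edge, and drew the scoop straight back out. The fourth fuse was struck off into the bin.
- I then set the scoop on the stand, opened the fingers and backed the gripper away.

**Last checks**
- **Fuses:** the top and scene pictures show three fuses in one layer in the scoop. The surplus shows in the bin, though I could not count all four there.
- **Position:** the scoop lies flat with its nose towards the bin's side. It is about 4 mm along and 2 mm across from the middle, and turned about 2.6° from the stand's length.
- **Other things:** the bystanders and the green look-alike show no movement in the top picture, and the gripper is clear.

**What did not go smoothly**
- An early press on the bin floor reached about 64 N at the wrist, and pressing the back edge down to tip the nose reached about 40 N.
- The first contact with the fuses shifted the heap about 12 mm.
- When the neck met the gate, the scoop pivoted and slid back about 20 mm in the grip. During the draw the edge was therefore at the back-wall end of the neck.
- My pitch estimates around the strike disagreed, from about +3° to −3°. Held still above the stand, the scoop measured about 7° nose-down, so it may have been somewhat nose-down while being struck. It came flat when set down.

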